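# Line up incubated sample tubes with a scale and photograph them

## Task

With the sprung tongs, not the gripper's own fingers, fetch every sample tube out of the incubator's deep lanes and lay them end to end in the groove of the V-rail, in any order, pushed home so that the first touches the end stop and each other one touches the tube ahead. Lay the straightedge flat on the bench with its graduated edge flush along the robot-side face of the rail and its end level with the stop's inner face; once all is lined up, press the camera's button fully to take the picture. Finish with everything still lined up and the tongs standing in their stand, and leave the bottle, beaker and jar alone.

Things in the scene. Friction and masses are not known exactly. Their poses are not given: they have to be found in the camera images.
- incubator: dry-block incubator, white and bare aluminium, fixed; 94 mm (x) x 190 mm (y) x 70 mm tall, origin at the centre of its underside. Four open-topped lanes run along its x, centred at y = +69, +23, -23, -69 mm; each 78 mm long, 40 mm wide with 6 mm walls between, floor 10 mm above the bench (60 mm deep). A tube lies along its lane
- lane (a point): middle of the floor of the incubator's lane at y = +23 mm, 10 mm above the bench. Steel strips 4 mm high on both sides of every lane floor leave a 14.4 mm trough along its middle that keeps a tube centred across the lane, its axis 18 mm above the bench; tips reaching beside the tube must stay above the strips (14 mm above the bench)
- tube_a: sealed sample tube: cylinder 60 mm long, 16 mm in diameter (amber glass, white cap), 25 g. Origin mid-axis; x along the axis, +x to the cap (it may be rolled about x). Starts lying along a lane of the incubator, anywhere along it. One of the four tubes may be missing in a run; it then reads None. All are treated alike
- tube_b: another tube, exactly like tube_a
- tube_c: another tube, exactly like tube_a
- tube_d: another tube, exactly like tube_a
- tongs: sprung parallel tongs, 130 mm tall, 85 g, standing tips down in the stand: two upright steel bars (each 4 mm thick in y, 16 mm wide in x) joined near the top by guide pins under a bow. Origin at the tip ends, midway between the tips when open; z up to the bow, y across the jaws. The -y bar is rigid with the body; the +y bar slides towards it against a spring. Tip gap when open 24 mm
- tongs_grip (a point): point midway between the open tongs' black rubber grips, 90 mm above the tips: squeeze here from above, along y. The grips span 70 to 112 mm above the tips, are 20 mm wide (x) and 40 mm across their outsides when open; the tips close by as much as the grips are squeezed, so on a 16 mm tube they are 32 mm across. A squeeze of 1 to 3 mm carries the tongs with tips open
- tongs_tip_a (a point): lower end of the inner face of the rigid bar (-y side); the midpoint of this and tongs_tip_b is the middle of the tip gap. The spring pushes the grips apart with about 5.4 N when open, 6 to 7 N squeezed by 1 to 3 mm, 9 N when the tips meet a tube
- tongs_tip_b (a point): lower end of the inner face of the tongs' sliding bar (+y side)
- stand: tongs stand, fixed: grey foot 80 x 80 x 6 mm with an upright clear pocket open at the top, mouth 60 mm and floor 6 mm above the bench; inside 22 mm (x) x 40 mm (y), walls 4 mm. Origin at the centre of its underside. The tongs stand in it upright, tips on its floor, their y along its y (either way round)
- rail: V-rail, aluminium, fixed: 300 mm long (x), 40 mm wide (y), flat top 15 mm above the bench, a 90 degree V-groove along its middle, bottom 8 mm above the bench, 14 mm wide at the top. Origin at the centre of the underside; +x to the end stop, the face at y = -20 mm is the robot-side face. A tube in the groove has its axis 19.3 mm above the bench and sticks up 12 mm above the flat top
- rail_stop (a point): where the first tube's end centre touches the stop's inner face (x = 150 mm, y = 0, 19.3 mm up in the rail's frame). The stop is a dark steel plate 12 mm thick, 40 mm wide, 40 mm tall across the rail's +x end; the other end of the groove is open
- straightedge: aluminium straightedge, loose, lying flat, about 0.22 kg: plate 200 mm (x) x 60 mm (y) x 8 mm, graduation ticks along its +y edge, the one to lay against the rail. A black grip rib 90 mm long (x), 14 mm wide (y), centred at x = 0, y = -12 mm, rises to 38 mm above the bench. Origin at the centre of the underside. Laid as asked, its axes are parallel to the rail's, its +x end at the stop
- edge_a (a point): corner of the straightedge's graduated edge at its +x end (x = 100, y = 30 mm), on the underside
- edge_b (a point): corner of the straightedge's graduated edge at its -x end (x = -100, y = 30 mm), on the underside
- shutter (a joint): travel of the camera's spring button, in m: 0 at rest, 0.006 fully down (about 4 N); it counts as pressed above 0.004 and springs back when released
- shutter_top (a point): centre of the top of the camera's release button: a plain grey round cap 36 mm across, pressed straight down, in a fixed black housing on the bench
- wash_bottle: white plastic bottle, 60 mm in diameter, 150 mm tall, loose bystander; origin at the centre of its underside
- beaker: glass cup, 60 mm across the rim, 70 mm tall, loose bystander; origin at the centre of its underside
- jar: small amber jar, 44 mm in diameter, 50 mm tall, loose bystander; origin at the centre of its underside
Not all that is in view belongs to the job. Leave any green or yellow look-alike of the tube_d alone.

How it is judged:
By the outcome, as a careful person would: the job done as asked, in the order asked, and still so for the second after the job is handed in, with the robot touching nothing.
Of tube_a, tube_b, tube_c, tube_d only 3 to 4 are there at a start; the rules pass over those that are not, and their reading is None.
At some moment in a run one of straightedge may be knocked a few centimetres aside while the robot is not near it.
It also fails if it takes over 210 s, if anything falls off the work surface, if the arm or the gripper's body presses on something with over 40 N, if the wrist force passes 120 N, or if a joint passes its speed limit or range.

## Robot

A 6-joint arm with a two-finger parallel gripper is mounted at the origin on the work surface. World frame = base frame: x ahead of the robot, y to its left, z up, the work surface at z = 0. Lengths are in m, angles in rad, forces in N, time in s.
With the tool pointing down it reaches from about 0.275 to 0.825 m from the base axis. Payload 4.9 kg.
Tool frame: the origin (TCP) lies midway between the tips of the shut fingers; the grasp point (between the pads) lies 19 mm behind it (bot.hold_point_z is the distance from the TCP to the grasp point, in m); x points along the fingers, z is the direction in which the jaws open and shut, and the axes are right-handed (so a half turn about x gives the same grasp; the last joint's range is limited). The gripper opens to 85 mm and grips with 20 to 120 N. Pads are 22 mm wide; open, the fingers measure 114 mm over their backs; the gripper's body (76 mm by 85 mm) begins 54 mm behind the grasp point. The pads swing forward as they close: fully open they stand 13 mm farther back than shut.
Start: joints at [0.979, 0.326, -0.193, 1.052, 0, 1.437], TCP at [0.243, 0.493, 0.231] pointing down, gripper open.
Joint ranges: [-2.65, 2.65], [-0.97, 1.79], [-1.3, 1.35], [-1.93, 2.1], [-1.47, 1.37], [-3.14, 3.14]. Speed limits (rad/s): [2.57, 2.57, 3.14, 3.14, 3.14, 3.14].

## Interface

Orientations are given as [roll, pitch, yaw] about the fixed x, y, z axes, in that order (R = Rz(yaw) Ry(pitch) Rx(roll)).
In Python, from bench import bot gives the robot as it stands. The module is installed in compiled form; this text tells all that it offers.
- The arm moves only by the tool carry_out, never from a script. Its argument "motion" is one flat list of numbers, 6 for each row, row after row: the shift along the tool's x, y, z in m, then the turn, a rotation vector about the tool's x, y, z in degrees. A call has exactly 8 rows; each row is the pose to reach, as a shift and turn from the pose measured when the call began, along the tool's axes at that moment; what a row does not reach only later rows make up. A row lasts 1/8 s, in which the tool goes at most 62.5 mm and 10.7 degrees, less where a joint would pass 70% of its speed; a pose out of reach is approached as far as the arm can. A call with a gripper value outside its range is refused whole. "gripper" is the gripper command: -1 is fully open, 1 is shut, values between are in proportion, set as the call begins (left out, the last holds). The fingers move at their own pace and stop on an object; "grip_force" is the grip in N (left out, the last holds). Time passes only in rows, so rows that repeat a pose let the fingers close, or fill a call up. It gives the time, the measured TCP pose, the force and the opening at its end, in the units of the state.
- bot.get_state(): the state, without advancing time (a new reading comes with each control period).
- bot.camera(name): name is "scene" or "top"; returns a dict with "pixels" (420x560x3 uint8, blue, green, red), "vfov" (degrees; the focal length in pixels is half the picture's height over the tangent of half this angle, whatever the lens; pixels are square), "cx", "cy" (the principal point, pixels), "dist_coeffs" ([k1, k2, p1, p2, k3] as OpenCV has them; the pictures are not rectified), "world_from_camera" (4x4, takes a point from camera to world coordinates). Camera axes: x right, y up, looking along -z (the intrinsics and any distortion apply to the point x, -y, -z); pixel columns grow to the right and rows downward; lengths in m; the calibration is good to about 2 mm. A picture is of the moment at which its call begins. There is no depth.
- bot.hand_in(): hands the job in, once; it reports no verdict.
The state is a dict: "time": time; "qpos": joint angles; "joint_velocities": joint speeds; "joint_torque": joint torques, N m; "tool_pos": TCP position; "ee_rot": TCP orientation; "wrist_force": force on the tool from outside, world axes, zero at the start; "ft_torque": the same for the moment, N m; "opening": opening from 0.0 (shut) to 1.0 (fully open).
Only numpy, scipy, OpenCV 4.12 (cv2) and the standard library are available. Lean on these libraries where they do the work, as an engineer would, in place of code of your own. Each camera call takes 0.05 s, during which the arm holds its last target.

## Working session

There is one attempt and no reset: what is moved stays moved. The work goes in short steps, Python scripts to look and compute and a tool call to move; the robot and the scene stay as the last step left them, time stands still between calls to the robot, and variables do not carry over. Pictures are saved under pics/ and viewed, and the job is handed in when it is done.

Besides the shell and the picture viewer there is one more tool, called after ">>>" by a JSON object that holds its "method" and its "body", one argument or row to a line. carry_out: Moves the arm, as the interface text tells. Its arguments: {"type":"object","properties":{"motion":{"type":"array","items":{"type":"number"}},"gripper":{"type":"number"},"grip_force":{"type":"number"}},"required":["motion"]}

```bash
mkdir -p pics; ls; cat > h.py <<'E'
import numpy as np, cv2, json
from bench import bot
def snap(name, fn=None):
    c=bot.camera(name); 
    if fn: cv2.imwrite('pics/'+fn, c['pixels'])
    return c
def K(c):
    f=c['pixels'].shape[0]/2/np.tan(np.radians(c['vfov'])/2)
    return np.array([[f,0,c['cx']],[0,f,c['cy']],[0,0,1.]])
def ray(c,px):
    px=np.array(px,float).reshape(-1,1,2)
    u=cv2.undistortPoints(px,K(c),np.array(c['dist_coeffs'],float)).reshape(-1,2)
    d=np.c_[u[:,0],-u[:,1],-np.ones(len(u))]
    T=np.array(c['world_from_camera']); return T[:3,3], d@T[:3,:3].T
def plane(c,px,z):
    o,d=ray(c,px); return o+d*((z-o[2])/d[:,2])[:,None]
def proj(c,P):
    T=np.linalg.inv(np.array(c['world_from_camera'])); P=np.atleast_2d(P)@T[:3,:3].T+T[:3,3]
    P=P*[1,-1,-1]
    return cv2.projectPoints(P,np.zeros(3),np.zeros(3),K(c),np.array(c['dist_coeffs'],float))[0].reshape(-1,2)
def two(c1,p1,c2,p2):
    o1,d1=ray(c1,p1);o2,d2=ray(c2,p2);d1=d1[0];d2=d2[0]
    A=np.c_[d1,-d2];s=np.linalg.lstsq(A,o2-o1,rcond=None)[0]
    a=o1+s[0]*d1;b=o2+s[1]*d2
    return (a+b)/2,np.linalg.norm(a-b)
def st():
    s=bot.get_state(); return s
E
python3 - <<'E'
from h import *
for n in ('scene','top'):
    c=snap(n,n+'0.png'); print(n,c['vfov'],c['cx'],c['cy'],c['dist_coeffs'],np.round(c['world_from_camera'],3).tolist())
s=st(); print(s); print(bot.hold_point_z)
E
```

```text
pics
scene 49.242902177877816 292.14217035275203 210.93346897562466 [-0.01352106  0.          0.          0.          0.        ] [[-0.6, -0.537, 0.593, 1.321], [0.8, -0.385, 0.46, 0.5], [-0.019, 0.751, 0.66, 0.905], [0.0, 0.0, 0.0, 1.0]]
top 51.57524072482799 282.67014480671907 205.58304812445385 [-0.02295124  0.          0.          0.          0.        ] [[0.045, 0.969, -0.242, 0.356], [-0.999, 0.045, -0.004, -0.049], [0.007, 0.242, 0.97, 1.0], [0.0, 0.0, 0.0, 1.0]]
{'time': 0.1, 'qpos': array([ 9.78801743e-01,  3.26906192e-01, -1.93441478e-01,  1.05199879e+00,
        1.10482605e-05,  1.43659020e+00]), 'joint_velocities': array([ 0.00120944, -0.00078785,  0.00222695, -0.00157012,  0.00143433,
       -0.00059896]), 'joint_torque': array([ 4.30555065e-04, -4.44238400e+01,  2.63038176e+01,  7.88518897e-03,
       -1.16691372e-04,  1.49667397e-05]), 'tool_pos': array([0.24278969, 0.49295489, 0.23057639]), 'ee_rot': array([ 3.00025933,  1.56924616, -2.16991811]), 'wrist_force': array([0.23577259, 0.04939893, 0.76422641]), 'ft_torque': array([-0.0042023 , -0.03887794, -0.01905052]), 'opening': 1.0000919584802432}
0.0187
```

View pics/scene0.png

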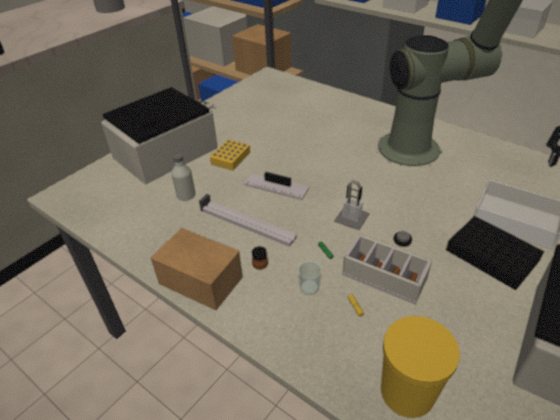

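View pics/top0.png

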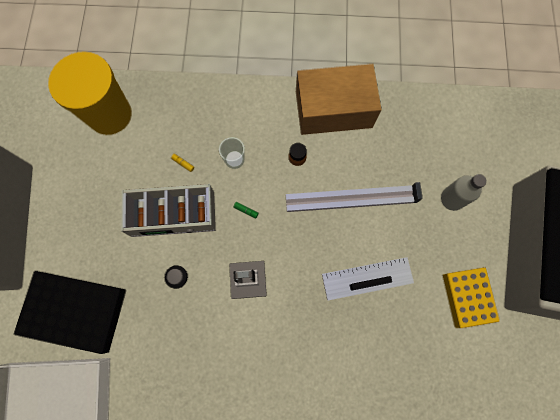

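```bash
python3 - <<'E'
import cv2,numpy as np
t=cv2.imread('pics/top0.png'); s=cv2.imread('pics/scene0.png')
f=lambda im,x0,y0,x1,y1,k:cv2.resize(im[y0:y1,x0:x1],None,fx=k,fy=k,interpolation=cv2.INTER_CUBIC)
cv2.imwrite('pics/c1.png',f(t,115,175,275,305,5))
cv2.imwrite('pics/c2.png',f(t,280,170,430,305,5))
cv2.imwrite('pics/c3.png',f(s,310,170,440,300,4))
cv2.imwrite('pics/c4.png',f(s,190,160,320,250,6))
E
```

```text
(no output)
```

View pics/c1.png

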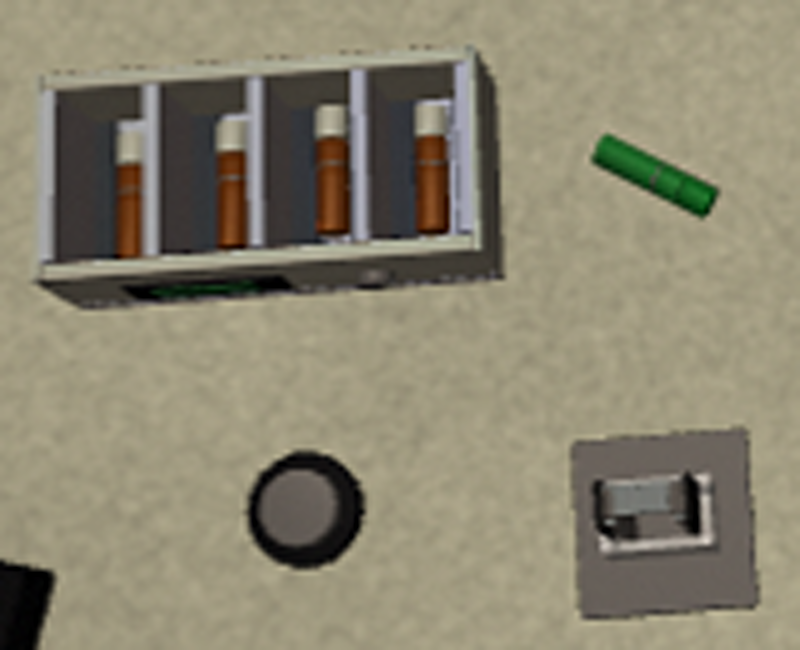

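View pics/c2.png

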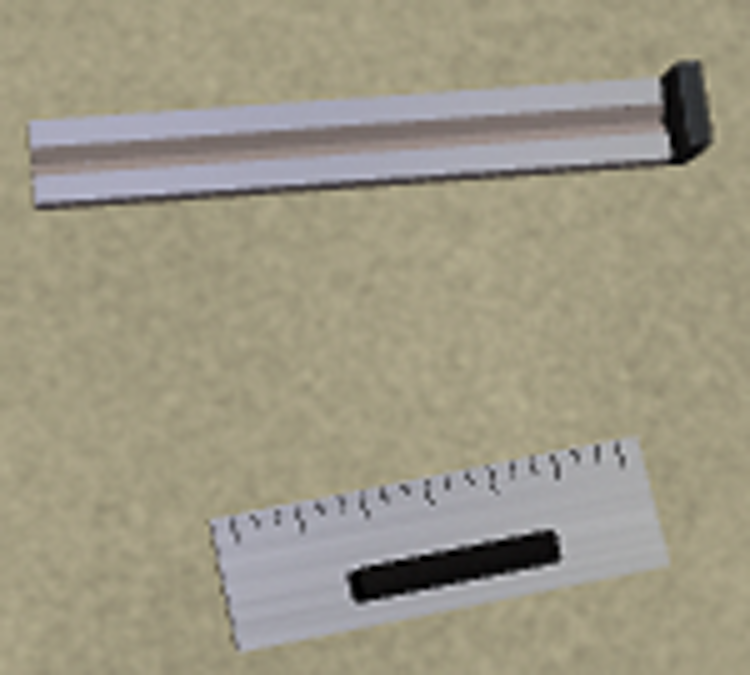

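View pics/c3.png

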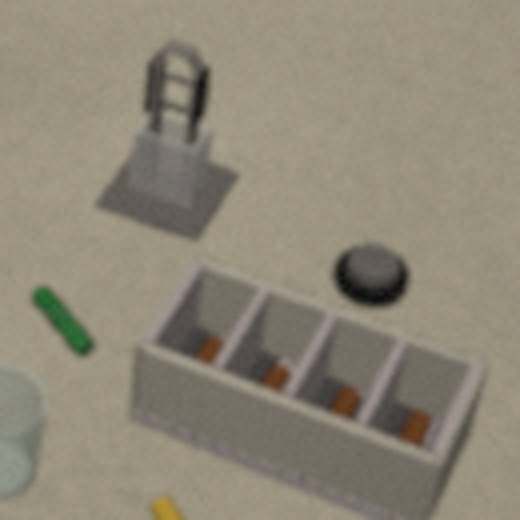

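View pics/c4.png

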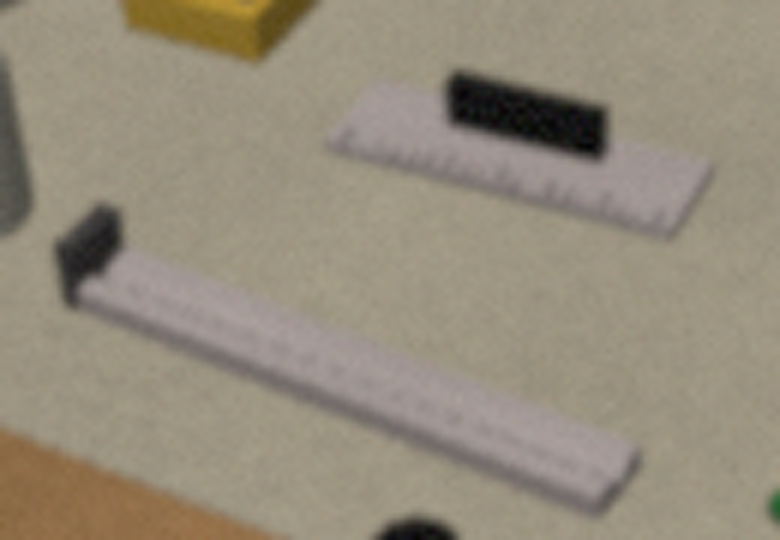

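```bash
cat > m1.py <<'E'
from h import *
c=snap('top')
def cr(pts,x0,y0,k): return [(x0+(u+.5)/k-.5,y0+(v+.5)/k-.5) for u,v in pts]
def show(n,P): print(n,np.round(P[:,:2]*1000,1).tolist())
P=plane(c,cr([(42,77),(474,47),(481,247),(40,278)],115,175,5),.07)
show('incub',P); print([np.linalg.norm(P[i]-P[(i+1)%4])*1e3 for i in range(4)], P.mean(0), [np.degrees(np.arctan2(*(P[j]-P[i])[[1,0]])) for i,j in((1,0),(2,3),(3,0),(2,1))])
P=plane(c,cr([(30,121),(660,78),(668,160),(36,204)],280,170,5),.015)
show('rail',P); print([np.linalg.norm(P[i]-P[(i+1)%4])*1e3 for i in range(4)], P.mean(0),[np.degrees(np.arctan2(*(P[j]-P[i])[[1,0]])) for i,j in((0,1),(3,2))])
P=plane(c,cr([(210,521),(636,437),(670,565),(240,650)],280,170,5),.008)
show('edge',P); print([np.linalg.norm(P[i]-P[(i+1)%4])*1e3 for i in range(4)], P.mean(0),[np.degrees(np.arctan2(*(P[j]-P[i])[[1,0]])) for i,j in((0,1),(3,2))])
P=plane(c,cr([(571,441),(747,428),(758,605),(582,618)],115,175,5),.006)
show('stand',P); print([np.linalg.norm(P[i]-P[(i+1)%4])*1e3 for i in range(4)], P.mean(0),[np.degrees(np.arctan2(*(P[j]-P[i])[[1,0]])) for i,j in((1,0),(2,3))])
s=snap('scene')
for z in (.02,.03,.04): print('button',z,plane(c,cr([(298,508)],115,175,5),z),plane(s,cr([(373,265)],310,170,4),z))
# tubes: amber mask top
im=c['pixels'];hsv=cv2.cvtColor(im,cv2.COLOR_BGR2HSV)
m=((hsv[...,0]<16)&(hsv[...,1]>140)&(hsv[...,2]>60)).astype(np.uint8)
m[:185]=0;m[240:]=0;m[:,:120]=0;m[:,215:]=0
n,l,stt,cen=cv2.connectedComponentsWithStats(m)
for i in range(1,n):
    if stt[i,4]>20: print('amber',stt[i],cen[i],plane(c,[cen[i]],.02)*1e3)
E
python3 m1.py
```

```text
incub [[607.3, 311.9], [630.0, 120.8], [539.4, 109.9], [516.7, 300.6]]
[np.float64(192.4681185065245), np.float64(91.27527372838239), np.float64(192.02106295441513), np.float64(91.2272717610625)] [0.57335094 0.2108156  0.07      ] [np.float64(96.7914232262618), np.float64(96.77671472694072), np.float64(7.09740836881014), np.float64(6.816614038434819)]
rail [[630.6, -50.1], [665.7, -347.9], [625.6, -350.5], [590.6, -54.6]]
[np.float64(299.80754407321535), np.float64(40.2070134666097), np.float64(297.9428886252867), np.float64(40.20645318098025)] [ 0.62813589 -0.20077446  0.015     ] [np.float64(-83.2731716996184), np.float64(-83.2632381672603)]
edge [[448.4, -139.7], [495.3, -334.3], [437.8, -348.4], [391.7, -154.5]]
[np.float64(200.13088800823283), np.float64(59.1836528572928), np.float64(199.32594193618783), np.float64(58.57011103439354)] [ 0.4433008  -0.24421632  0.008     ] [np.float64(-76.46422343138727), np.float64(-76.6433249445528)]
stand [[463.9, 72.3], [473.5, -7.6], [394.5, -16.9], [385.2, 61.5]]
[np.float64(80.45528101189878), np.float64(79.59617543544454), np.float64(78.94959443080957), np.float64(79.47838303086023)] [0.42926122 0.0273418  0.006     ] [np.float64(96.86111751910093), np.float64(96.76854777095782)]
button 0.02 [[0.42688207 0.19020814 0.02      ]] [[0.43179946 0.19157387 0.02      ]]
button 0.03 [[0.42615488 0.18776618 0.03      ]] [[0.44184771 0.19505862 0.03      ]]
button 0.04 [[0.42542769 0.18532421 0.04      ]] [[0.45189596 0.19854337 0.04      ]]
amber [178 203   6  18  98] [180.6122449  211.63265306] [[575.14222885 190.7871669   20.        ]]
amber [198 202   7  19 110] [200.52727273 211.2       ] [[578.30541943 144.81096819  20.        ]]
amber [159 205   5  19  89] [161.05617978 214.38202247] [[566.53937315 235.33225229  20.        ]]
amber [138 208   5  19  85] [140.22352941 217.45882353] [[557.04767057 282.64546563  20.        ]]
```

```bash
cat >> h.py <<'E'
from scipy.spatial.transform import Rotation as Rt
def Rs(s): return Rt.from_euler('xyz',s['ee_rot'])
def goal(a):
    z=np.array([np.cos(np.radians(a)),np.sin(np.radians(a)),0]);x=np.array([0,0,-1.])
    return Rt.from_matrix(np.c_[x,np.cross(z,x),z])
def jaw(s): 
    z=Rs(s).as_matrix()[:,2]; return np.degrees(np.arctan2(z[1],z[0]))
def plan(pos,a,n=8):
    s=st();R=Rs(s);pos=np.array(pos)
    d=R.inv().apply(pos-s['tool_pos']);r=np.degrees((R.inv()*goal(a)).as_rotvec())
    print('t',round(s['time'],2),'at',np.round(s['tool_pos']*1e3,1),'jaw',round(jaw(s),2),'q6',round(s['qpos'][5],2),'open',round(s['opening'],3),'F',np.round(s['wrist_force'],1))
    print('SHIFT',np.round(d,4).tolist(),'ROT',np.round(r,1).tolist(), 'len',round(np.linalg.norm(d)*1e3),'ang',round(np.linalg.norm(r),1))
    rows=[]
    for i in range(1,9):
        k=min(1,i/n); rows.append([round(float(v),4) for v in d*k]+[round(float(v),1) for v in r*k])
    print(json.dumps(sum(rows,[])).replace(' ',''))
E
python3 - <<'E'
from h import *
c=snap('top');s=snap('scene')
def cr(pts,x0,y0,k): return [(x0+(u+.5)/k-.5,y0+(v+.5)/k-.5) for u,v in pts]
print('bow',two(c,cr([(648,494)],115,175,5),s,cr([(179,44)],310,170,4)))
print('gripL',two(c,cr([(603,510)],115,175,5),s,cr([(204,92)],310,170,4)),'gripR',two(c,cr([(692,505)],115,175,5),s,cr([(153,82)],310,170,4)))
for n,q in zip('1234',[(130,121),(231,115),(331,104),(433,100)]): 
    p=plane(c,cr([q],115,175,5),.022)[0]; print(n,p, p-np.array([.9929,.1187,0])*.03)
p=cr([(660,160)],280,170,5)
print('button cap', two(c,cr([(298,508)],115,175,5),s,cr([(373,263)],310,170,4)))
x=st();print(jaw(x))
for n in('scene','top'): pass
for P in ((.243,.493,.23),(.4293,.0273,.09)): print(proj(c,P),proj(s,P))
plan((.4293,.0273,.22),96.8); plan((.4293,.0273,.22),-83.2)
E
```

```text
bow (array([0.42984335, 0.02558747, 0.13522179]), np.float64(0.002216398128923957))
gripL (array([0.42567007, 0.04637787, 0.09992542]), np.float64(0.0017086477361299584)) gripR (array([0.430316  , 0.00948654, 0.09461477]), np.float64(0.00036655982165254274))
1 [0.60094217 0.28660379 0.022     ] [0.57115517 0.28304279 0.022     ]
2 [0.60599904 0.23985466 0.022     ] [0.57621204 0.23629366 0.022     ]
3 [0.61344616 0.19380804 0.022     ] [0.58365916 0.19024704 0.022     ]
4 [0.617575   0.14644584 0.022     ] [0.587788   0.14288484 0.022     ]
button cap (array([0.42730268, 0.19029545, 0.01764119]), np.float64(0.001079364854474809))
63.770785315887004
[[-43.95796724 366.30277113]] [[565.96056691 179.58945943]]
[[244.60613763 275.8478547 ]] [[353.46690586 193.53946012]]
t 0.3 at [243.  493.2 231. ] jaw 63.77 q6 1.44 open 0.999 F [ 0.1 -0.6  0.4]
SHIFT [0.0112, -0.3731, -0.3356] ROT [-33.0, -0.0, -0.0] len 502 ang 33.0
[0.0014,-0.0466,-0.042,-4.1,-0.0,-0.0,0.0028,-0.0933,-0.0839,-8.3,-0.0,-0.0,0.0042,-0.1399,-0.1259,-12.4,-0.0,-0.0,0.0056,-0.1865,-0.1678,-16.5,-0.0,-0.0,0.007,-0.2332,-0.2098,-20.6,-0.0,-0.0,0.0084,-0.2798,-0.2517,-24.8,-0.0,-0.0,0.0098,-0.3264,-0.2937,-28.9,-0.0,-0.0,0.0112,-0.3731,-0.3356,-33.0,-0.0,-0.0]
t 0.3 at [243.  493.2 231. ] jaw 63.77 q6 1.44 open 0.999 F [ 0.1 -0.6  0.4]
SHIFT [0.0112, -0.3731, -0.3356] ROT [147.0, -0.0, 0.0] len 502 ang 147.0
[0.0014,-0.0466,-0.042,18.4,-0.0,0.0,0.0028,-0.0933,-0.0839,36.7,-0.0,0.0,0.0042,-0.1399,-0.1259,55.1,-0.0,0.0,0.0056,-0.1865,-0.1678,73.5,-0.0,0.0,0.007,-0.2332,-0.2098,91.9,-0.0,0.0,0.0084,-0.2798,-0.2517,110.2,-0.0,0.0,0.0098,-0.3264,-0.2937,128.6,-0.0,0.0,0.0112,-0.3731,-0.3356,147.0,-0.0,0.0]
```

>>> {"method": "carry_out", "body": {
  "motion": [0.0014, -0.0466, -0.042, -4.1, 0, 0, 0.0028, -0.0933, -0.0839, -8.3, 0, 0, 0.0042, -0.1399, -0.1259, -12.4, 0, 0, 0.0056, -0.1865, -0.1678, -16.5, 0, 0, 0.007, -0.2332, -0.2098, -20.6, 0, 0, 0.0084, -0.2798, -0.2517, -24.8, 0, 0, 0.0098, -0.3264, -0.2937, -28.9, 0, 0, 0.0112, -0.3731, -0.3356, -33.0, 0, 0],
  "gripper": -0.5,
  "grip_force": 25
}}

```text
time: 1.3
tool_pos: [0.4292, 0.0272, 0.2203]
ee_rot: [-2.087, 1.57, -0.395]
wrist_force: [1.2, -0.3, 0.2]
opening: 0.748
```

```bash
python3 - <<'E'
from h import *
plan((.4293,.0273,.079),96.8,7)
E
```

```text
t 1.3 at [429.2  27.2 220.3] jaw 96.89 q6 -0.23 open 0.748 F [ 1.2 -0.3  0.2]
SHIFT [0.1413, -0.0, 0.0002] ROT [0.1, -0.0, 0.0] len 141 ang 0.1
[0.0202,-0.0,0.0,0.0,-0.0,0.0,0.0404,-0.0,0.0,0.0,-0.0,0.0,0.0606,-0.0,0.0001,0.0,-0.0,0.0,0.0808,-0.0,0.0001,0.1,-0.0,0.0,0.1009,-0.0,0.0001,0.1,-0.0,0.0,0.1211,-0.0,0.0001,0.1,-0.0,0.0,0.1413,-0.0,0.0002,0.1,-0.0,0.0,0.1413,-0.0,0.0002,0.1,-0.0,0.0]
```

>>> {"method": "carry_out", "body": {
  "motion": [0.022, 0, 0, 0, 0, 0, 0.044, 0, 0, 0, 0, 0, 0.066, 0, 0, 0, 0, 0, 0.088, 0, 0, 0, 0, 0, 0.11, 0, 0, 0, 0, 0, 0.13, 0, 0, 0, 0, 0, 0.143, 0, 0, 0, 0, 0, 0.143, 0, 0, 0, 0, 0]
}}

```text
time: 2.3
tool_pos: [0.4286, 0.0272, 0.0767]
ee_rot: [1.572, 1.57, -3.02]
wrist_force: [-0.3, 1.3, 1.0]
opening: 0.749
```

>>> {"method": "carry_out", "body": {
  "motion": [0, 0, 0, 0, 0, 0, 0, 0, 0, 0, 0, 0, 0, 0, 0, 0, 0, 0, 0, 0, 0, 0, 0, 0, 0, 0, 0, 0, 0, 0, 0, 0, 0, 0, 0, 0, 0, 0, 0, 0, 0, 0, 0, 0, 0, 0, 0, 0],
  "gripper": 0.106
}}

```text
time: 3.3
tool_pos: [0.4292, 0.0272, 0.0772]
ee_rot: [-1.905, 1.571, -0.214]
wrist_force: [-0.9, 0.2, 5.1]
opening: 0.452
```

```bash
python3 - <<'E'
from h import *
plan((.4293,.0273,.179),96.8,7); c=snap('scene')
cv2.imwrite('pics/s1.png',cv2.resize(c['pixels'][120:300,280:450],None,fx=4,fy=4,interpolation=2)[:600])
E
```

```text
t 3.3 at [429.2  27.2  77.2] jaw 96.9 q6 -0.23 open 0.452 F [-0.9  0.2  5.1]
SHIFT [-0.1018, -0.0002, 0.0] ROT [0.1, -0.0, 0.0] len 102 ang 0.1
[-0.0145,-0.0,0.0,0.0,-0.0,0.0,-0.0291,-0.0,0.0,0.0,-0.0,0.0,-0.0436,-0.0001,0.0,0.0,-0.0,0.0,-0.0582,-0.0001,0.0,0.1,-0.0,0.0,-0.0727,-0.0001,0.0,0.1,-0.0,0.0,-0.0872,-0.0001,0.0,0.1,-0.0,0.0,-0.1018,-0.0002,0.0,0.1,-0.0,0.0,-0.1018,-0.0002,0.0,0.1,-0.0,0.0]
```

View pics/s1.png

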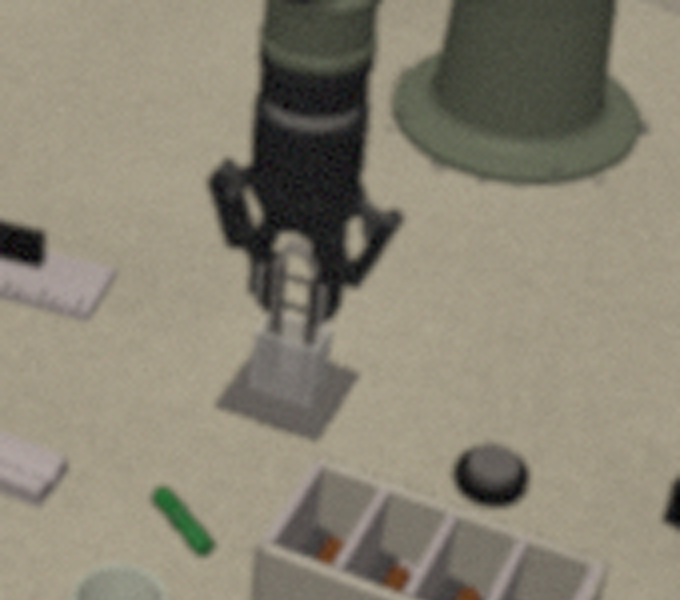

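>>> {"method": "carry_out", "body": {
  "motion": [0, 0, 0, 0, 0, 0, 0, 0, 0, 0, 0, 0, -0.01, 0, 0, 0, 0, 0, -0.03, 0, 0, 0, 0, 0, -0.055, 0, 0, 0, 0, 0, -0.08, 0, 0, 0, 0, 0, -0.1, 0, 0, 0, 0, 0, -0.1, 0, 0, 0, 0, 0],
  "gripper": 0.13
}}

```text
time: 4.35
tool_pos: [0.4302, 0.0272, 0.1786]
ee_rot: [-1.775, 1.568, -0.084]
wrist_force: [0.6, 0.3, -1.6]
opening: 0.438
```

```bash
python3 - <<'E'
from h import *
plan((.580,.1423,.177),96.8,8); c=snap('scene');t=snap('top')
s=st();print(proj(c,s['tool_pos']-[0,0,.0712]),proj(t,s['tool_pos']-[0,0,.0712]))
cv2.imwrite('pics/s2.png',cv2.resize(c['pixels'][120:250,280:430],None,fx=4,fy=4,interpolation=2)[:600])
cv2.imwrite('pics/t2.png',cv2.resize(t['pixels'][200:320,190:310],None,fx=5,fy=5,interpolation=2)[:600])
E
```

```text
t 4.35 at [430.2  27.2 178.6] jaw 96.9 q6 -0.23 open 0.438 F [ 0.6  0.3 -1.6]
SHIFT [0.002, -0.1626, 0.0963] ROT [0.1, -0.0, 0.2] len 189 ang 0.2
[0.0003,-0.0203,0.012,0.0,-0.0,0.0,0.0005,-0.0406,0.0241,0.0,-0.0,0.0,0.0008,-0.061,0.0361,0.0,-0.0,0.1,0.001,-0.0813,0.0481,0.1,-0.0,0.1,0.0013,-0.1016,0.0602,0.1,-0.0,0.1,0.0015,-0.1219,0.0722,0.1,-0.0,0.1,0.0018,-0.1423,0.0842,0.1,-0.0,0.2,0.002,-0.1626,0.0963,0.1,-0.0,0.2]
[[353.95275775 189.09329207]] [[243.98169763 275.43755025]]
```

View pics/s2.png

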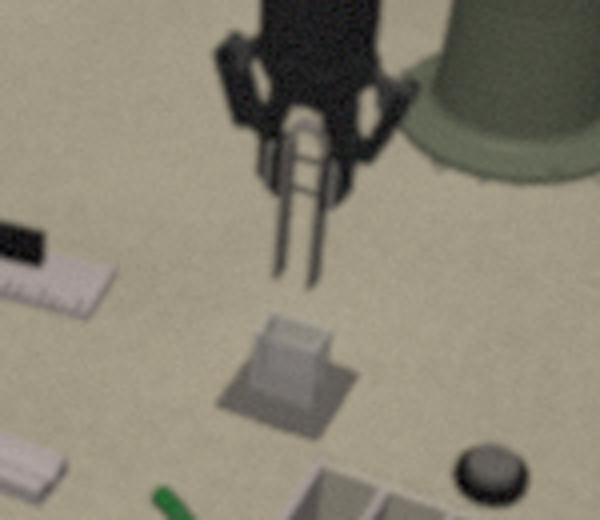

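View pics/t2.png

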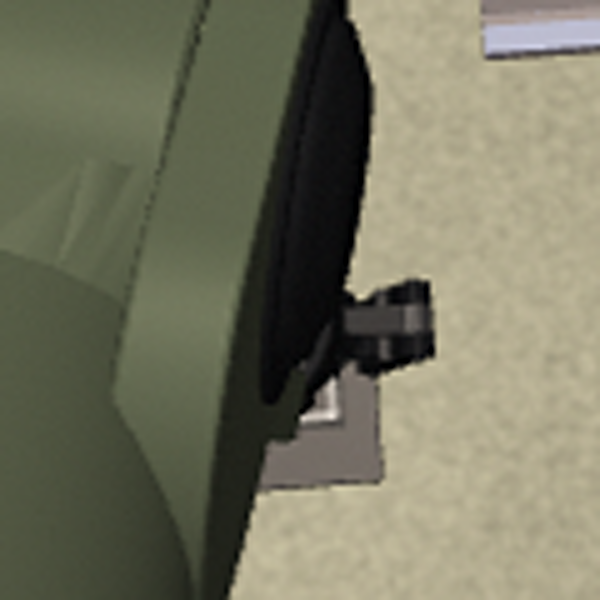

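```bash
python3 - <<'E'
from h import *
c=snap('top'); im=cv2.imread('pics/top0.png')
b=cv2.resize(im[180:245,118:220],None,fx=8,fy=8,interpolation=2)
cv2.imwrite('pics/c5.png',b[:560,:]) 
g=im.astype(int).sum(2)/3
for r in (205,208,212,216,220,223): print(r,g[r,120:218].astype(int).tolist())
E
```

```text
205 [153, 152, 157, 163, 168, 141, 45, 52, 54, 55, 55, 54, 56, 55, 53, 53, 53, 39, 92, 148, 164, 166, 147, 145, 160, 171, 123, 46, 54, 55, 53, 55, 54, 52, 55, 53, 52, 52, 71, 76, 68, 60, 54, 52, 116, 162, 173, 107, 48, 53, 55, 54, 54, 53, 56, 55, 56, 45, 38, 45, 59, 61, 53, 42, 29, 122, 165, 176, 94, 48, 54, 55, 55, 53, 55, 53, 56, 49, 38, 49, 64, 64, 52, 39, 85, 138, 140, 165, 170, 163, 117, 63, 51, 51, 66, 141, 156, 157]
208 [145, 150, 157, 163, 167, 141, 45, 52, 54, 55, 54, 54, 56, 54, 54, 53, 55, 43, 40, 47, 50, 49, 40, 98, 153, 172, 123, 47, 52, 53, 55, 54, 53, 53, 54, 53, 54, 54, 46, 44, 57, 60, 52, 37, 108, 159, 174, 107, 46, 53, 54, 54, 55, 55, 55, 54, 55, 48, 50, 51, 60, 61, 49, 39, 27, 121, 166, 175, 95, 49, 54, 54, 54, 54, 55, 53, 56, 44, 38, 43, 58, 64, 47, 33, 44, 164, 125, 160, 171, 161, 117, 63, 50, 51, 67, 132, 145, 148]
212 [154, 153, 154, 162, 168, 141, 46, 52, 53, 55, 54, 54, 55, 54, 53, 52, 55, 45, 40, 55, 68, 73, 60, 100, 154, 172, 123, 47, 54, 54, 54, 55, 55, 53, 53, 53, 53, 55, 48, 41, 57, 62, 51, 33, 107, 159, 173, 108, 47, 52, 55, 55, 54, 54, 55, 54, 53, 56, 
[... 755 characters left out ...]
55, 46, 45, 76, 77, 55, 37, 75, 150, 175, 122, 59, 51, 54, 54, 55, 53, 54, 53, 53, 55, 56, 55, 84, 75, 52, 41, 27, 92, 159, 175, 112, 57, 53, 54, 53, 55, 53, 54, 54, 57, 43, 46, 62, 55, 44, 34, 22, 162, 126, 162, 175, 170, 170, 82, 48, 53, 47, 115, 143, 147]
223 [155, 154, 157, 166, 159, 116, 46, 52, 54, 54, 54, 54, 54, 53, 54, 52, 53, 44, 42, 55, 74, 72, 47, 97, 155, 172, 124, 46, 53, 52, 54, 54, 54, 54, 54, 53, 52, 55, 47, 51, 80, 72, 50, 36, 74, 153, 178, 122, 58, 49, 50, 48, 47, 47, 46, 45, 43, 44, 35, 59, 100, 146, 129, 124, 146, 106, 114, 132, 123, 160, 174, 165, 164, 168, 170, 170, 170, 172, 171, 168, 164, 165, 165, 166, 164, 163, 160, 160, 163, 145, 165, 83, 50, 52, 50, 88, 139, 146]
```

View pics/c5.png

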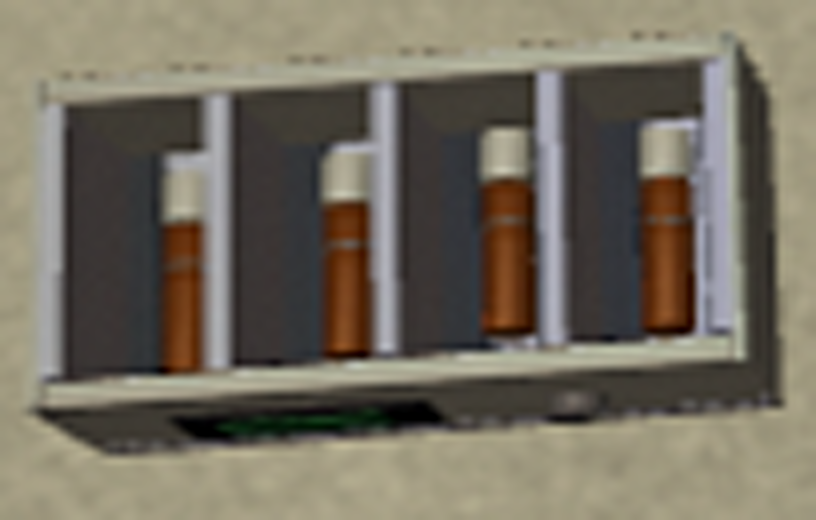

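```bash
python3 - <<'E'
from h import *
c=snap('top')
P=plane(c,[(144.6,216),(165.6,216),(186.5,216)],.07)
O=np.array([.5734,.2108]);ux=np.array([.9929,.1187]);uy=np.array([-.1187,.9929])
for p in P: print(p[:2]*1e3,(p[:2]-O)@ux*1e3,(p[:2]-O)@uy*1e3)
# tube edges: tube3 row 216 ; tube4 row 216 in px
e3=[(177.6,216),(183.9,216)]; e4=[(197.6,216),(203.9,216)]
for e in (e3,e4):
    Q=plane(c,[np.mean(e,0)],.018)
    for q in Q: print('tube',q[:2]*1e3,(q[:2]-O)@ux*1e3,(q[:2]-O)@uy*1e3)
E
```

```text
[550.47413898 256.51437564] -17.336791013830098 48.11110327592794
[552.61738725 210.44928372] -20.6766862171689 2.1186699379586305
[554.74545456 164.65596556] -23.999395058598868 -43.602117249439026
tube [565.26471018 189.90664569] -10.557570420346705 -19.779352588018178
tube [567.41195145 143.66222999] -13.914786704759049 -65.95031047810049
```

```bash
python3 - <<'E'
from h import *
plan((.587,.1456,.155),96.8,7)
E
```

```text
t 4.55 at [428.3  27.3 176.3] jaw 96.9 q6 -0.23 open 0.434 F [-0.4  0.4 -0.8]
SHIFT [0.0211, -0.1718, 0.0984] ROT [0.1, 0.0, -0.1] len 199 ang 0.1
[0.003,-0.0245,0.0141,0.0,0.0,-0.0,0.006,-0.0491,0.0281,0.0,0.0,-0.0,0.009,-0.0736,0.0422,0.0,0.0,-0.0,0.012,-0.0981,0.0562,0.1,0.0,-0.0,0.0151,-0.1227,0.0703,0.1,0.0,-0.1,0.0181,-0.1472,0.0843,0.1,0.0,-0.1,0.0211,-0.1718,0.0984,0.1,0.0,-0.1,0.0211,-0.1718,0.0984,0.1,0.0,-0.1]
```

>>> {"method": "carry_out", "body": {
  "motion": [0.0, -0.0245, 0.014, 0, 0, 0, 0.0, -0.049, 0.028, 0, 0, 0, 0.005, -0.0735, 0.042, 0, 0, 0, 0.01, -0.098, 0.056, 0, 0, 0, 0.015, -0.1225, 0.07, 0, 0, 0, 0.018, -0.147, 0.084, 0, 0, 0, 0.021, -0.1718, 0.0984, 0, 0, 0, 0.021, -0.1718, 0.0984, 0, 0, 0]
}}

```text
time: 5.55
tool_pos: [0.5874, 0.1465, 0.1532]
ee_rot: [1.413, 1.567, 3.105]
wrist_force: [-0.2, -0.0, -0.3]
opening: 0.44
```

```bash
cat > v.py <<'E'
from h import *
import sys
n,cam,x0,y0,x1,y1,k=sys.argv[1],sys.argv[2],*map(int,sys.argv[3:8])
c=snap(cam); cv2.imwrite('pics/'+n,cv2.resize(c['pixels'][y0:y1,x0:x1],None,fx=k,fy=k,interpolation=2)[:600,:800])
E
python3 v.py s3.png scene 330 170 450 300 4; python3 -c "
from h import *
plan((.587,.1456,.088),96.8,6)"
```

```text
t 5.6 at [586.4 145.9 153.3] jaw 96.94 q6 0.0 open 0.436 F [-0.9  0.4 -0.1]
SHIFT [0.0653, -0.0009, -0.0004] ROT [0.1, 0.0, -0.2] len 65 ang 0.3
[0.0109,-0.0001,-0.0001,0.0,0.0,-0.0,0.0218,-0.0003,-0.0001,0.0,0.0,-0.1,0.0327,-0.0004,-0.0002,0.1,0.0,-0.1,0.0436,-0.0006,-0.0002,0.1,0.0,-0.2,0.0544,-0.0007,-0.0003,0.1,0.0,-0.2,0.0653,-0.0009,-0.0004,0.1,0.0,-0.2,0.0653,-0.0009,-0.0004,0.1,0.0,-0.2,0.0653,-0.0009,-0.0004,0.1,0.0,-0.2]
```

View pics/s3.png

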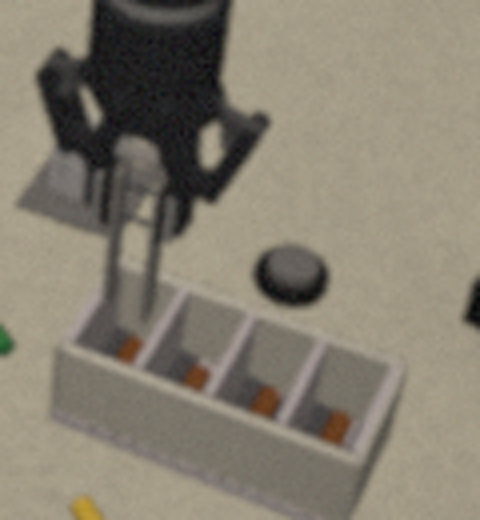

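>>> {"method": "carry_out", "body": {
  "motion": [0.01, 0, 0, 0, 0, 0, 0.02, 0, 0, 0, 0, 0, 0.028, 0, 0, 0, 0, 0, 0.035, 0, 0, 0, 0, 0, 0.042, 0, 0, 0, 0, 0, 0.048, 0, 0, 0, 0, 0, 0.054, -0.0009, 0, 0, 0, -0.1, 0.054, -0.0009, 0, 0, 0, -0.2]
}}

```text
time: 6.6
tool_pos: [0.5868, 0.146, 0.0988]
ee_rot: [1.404, 1.569, 3.096]
wrist_force: [-0.6, -0.1, -0.6]
opening: 0.438
```

```bash
python3 v.py s4.png scene 330 170 450 300 4; python3 -c "
from h import *
plan((.587,.1456,.0875),96.8,4)"
```

```text
t 6.65 at [586.9 146.   99.2] jaw 96.94 q6 0.0 open 0.436 F [-0.1 -0.5 -0.5]
SHIFT [0.0117, -0.0, -0.0004] ROT [0.1, 0.0, -0.1] len 12 ang 0.2
[0.0029,-0.0,-0.0001,0.0,0.0,-0.0,0.0058,-0.0,-0.0002,0.1,0.0,-0.0,0.0087,-0.0,-0.0003,0.1,0.0,-0.0,0.0117,-0.0,-0.0004,0.1,0.0,-0.1,0.0117,-0.0,-0.0004,0.1,0.0,-0.1,0.0117,-0.0,-0.0004,0.1,0.0,-0.1,0.0117,-0.0,-0.0004,0.1,0.0,-0.1,0.0117,-0.0,-0.0004,0.1,0.0,-0.1]
```

View pics/s4.png

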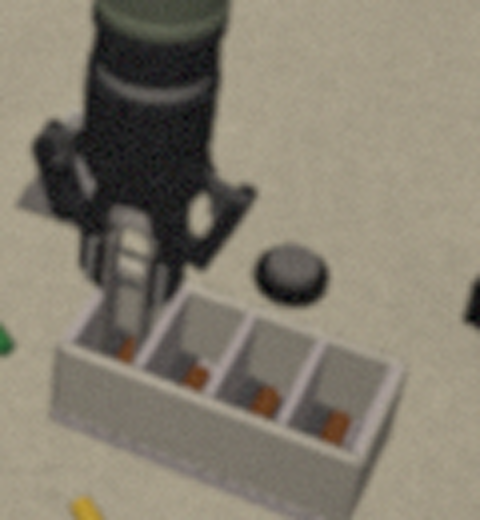

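Tips are inside the lane either side of the tube, without contact. Lower and squeeze.

>>> {"method": "carry_out", "body": {
  "motion": [0.003, 0, 0, 0, 0, 0, 0.006, 0, 0, 0, 0, 0, 0.009, 0, 0, 0, 0, 0, 0.0115, 0, 0, 0, 0, 0, 0.0115, 0, 0, 0, 0, 0, 0.0115, 0, 0, 0, 0, 0, 0.0115, 0, 0, 0, 0, 0, 0.0115, 0, 0, 0, 0, 0]
}}

```text
time: 7.65
tool_pos: [0.587, 0.146, 0.0878]
ee_rot: [1.313, 1.57, 3.005]
wrist_force: [0.4, -0.2, -1.3]
opening: 0.437
```

>>> {"method": "carry_out", "body": {
  "motion": [0, 0, 0, 0, 0, 0, 0, 0, 0, 0, 0, 0, 0, 0, 0, 0, 0, 0, 0, 0, 0, 0, 0, 0, 0, 0, 0, 0, 0, 0, 0, 0, 0, 0, 0, 0, 0, 0, 0, 0, 0, 0, 0, 0, 0, 0, 0, 0],
  "gripper": 0.35,
  "grip_force": 30
}}

```text
time: 8.65
tool_pos: [0.5871, 0.1459, 0.0879]
ee_rot: [1.618, 1.57, -2.973]
wrist_force: [-0.7, -1.9, 2.8]
opening: 0.358
```

>>> {"method": "carry_out", "body": {
  "motion": [-0.01, 0, 0, 0, 0, 0, -0.025, 0, 0, 0, 0, 0, -0.04, 0, 0, 0, 0, 0, -0.055, 0, 0, 0, 0, 0, -0.07, 0, 0, 0, 0, 0, -0.085, 0, 0, 0, 0, 0, -0.092, 0, 0, 0, 0, 0, -0.092, 0, 0, 0, 0, 0]
}}

```text
time: 9.65
tool_pos: [0.5875, 0.146, 0.1805]
ee_rot: [-1.712, 1.57, -0.021]
wrist_force: [0.5, -0.4, -1.1]
opening: 0.358
```

```bash
python3 v.py s5.png scene 310 120 450 270 4; python3 -c "
from h import *
plan((.587,.1456,.088),96.8,4)"
```

```text
t 9.7 at [587.1 145.9 179.8] jaw 96.94 q6 0.0 open 0.358 F [-0.7 -0.1 -1.2]
SHIFT [0.0918, 0.0001, -0.0003] ROT [0.1, -0.0, -0.0] len 92 ang 0.1
[0.023,0.0,-0.0001,0.0,-0.0,-0.0,0.0459,0.0,-0.0001,0.1,-0.0,-0.0,0.0689,0.0001,-0.0002,0.1,-0.0,-0.0,0.0918,0.0001,-0.0003,0.1,-0.0,-0.0,0.0918,0.0001,-0.0003,0.1,-0.0,-0.0,0.0918,0.0001,-0.0003,0.1,-0.0,-0.0,0.0918,0.0001,-0.0003,0.1,-0.0,-0.0,0.0918,0.0001,-0.0003,0.1,-0.0,-0.0]
```

View pics/s5.png

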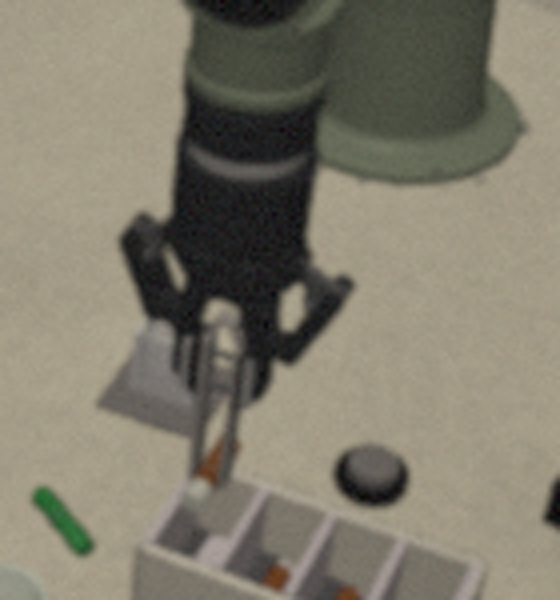

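```bash
python3 - <<'E'
from h import *
im=cv2.imread('pics/top0.png'); g=im.astype(int).sum(2)//3
for x in (292,310,330,350,370,390,408): print(x,list(zip(range(182,216),g[182:216,x].tolist())))
E
```

```text
292 [(182, 152), (183, 152), (184, 148), (185, 145), (186, 153), (187, 154), (188, 144), (189, 138), (190, 146), (191, 146), (192, 145), (193, 153), (194, 176), (195, 177), (196, 176), (197, 177), (198, 181), (199, 116), (200, 112), (201, 113), (202, 119), (203, 140), (204, 140), (205, 176), (206, 176), (207, 176), (208, 177), (209, 182), (210, 97), (211, 76), (212, 155), (213, 150), (214, 144), (215, 142)]
310 [(182, 149), (183, 154), (184, 154), (185, 154), (186, 150), (187, 145), (188, 144), (189, 146), (190, 153), (191, 150), (192, 159), (193, 175), (194, 176), (195, 175), (196, 176), (197, 167), (198, 114), (199, 113), (200, 114), (201, 128), (202, 142), (203, 157), (204, 176), (205, 176), (206, 175), (207, 177), (208, 183), (209, 67), (210, 97), (211, 149), (212, 151), (213, 150), (214, 146), (215, 143)]
330 [(182, 148), (183, 148), (184, 143), (185, 146), (186, 149), (187, 148), (188, 154), (189, 154), (190, 150), (191, 171), (192, 171), (193, 170), (194, 171), (195, 175), (196, 146), (197, 111), (198, 111), (199, 113), (200, 138), (201, 141), (202, 163), (203, 172), (204, 171
[... 1079 characters left out ...]
), (192, 131), (193, 117), (194, 113), (195, 123), (196, 143), (197, 144), (198, 171), (199, 172), (200, 171), (201, 172), (202, 178), (203, 122), (204, 77), (205, 145), (206, 147), (207, 147), (208, 148), (209, 147), (210, 149), (211, 152), (212, 147), (213, 146), (214, 149), (215, 151)]
408 [(182, 143), (183, 152), (184, 156), (185, 160), (186, 169), (187, 169), (188, 169), (189, 169), (190, 173), (191, 117), (192, 112), (193, 112), (194, 128), (195, 141), (196, 150), (197, 170), (198, 169), (199, 169), (200, 170), (201, 176), (202, 63), (203, 99), (204, 151), (205, 148), (206, 149), (207, 145), (208, 140), (209, 144), (210, 145), (211, 148), (212, 150), (213, 155), (214, 156), (215, 152)]
```

```bash
python3 - <<'E'
from h import *
c=snap('top')
G=plane(c,[(292,201.5),(330,198.9),(370,196.06),(408,193.35)],.015)[:,:2]
E=plane(c,[(292,209.7),(330,207.1),(370,204.3),(408,201.6)],.015)[:,:2]
F=plane(c,[(310,192.6),(330,190.4),(350,188.8+.1),(370,187.6)],.015)[:,:2]
for n,Q in(('G',G),('E',E),('F',F)):
    p=np.polyfit(Q[:,1],Q[:,0],1); print(n,np.round(Q*1e3,1).tolist(),'ang',np.degrees(np.arctan2(-1,-p[0])),'x at y=-.2',np.polyval(p,-.2)*1e3,'-.05',np.polyval(p,-.05)*1e3,'-.35',np.polyval(p,-.35)*1e3)
E
```

```text
G [[612.6, -65.9], [623.0, -154.7], [634.3, -248.8], [645.2, -338.7]] ang -83.18487092930859 x at y=-.2 628.550995211492 -.05 610.6244058519438 -.35 646.4775845710403
E [[592.9, -66.7], [603.2, -155.1], [614.3, -248.7], [625.0, -338.2]] ang -83.24854090148499 x at y=-.2 608.6021661862542 -.05 590.8446228059979 -.35 626.3597095665103
F [[636.2, -107.4], [643.8, -154.3], [649.7, -201.5], [655.1, -248.9]] ang -82.43770079153353 x at y=-.2 649.1101874537072 -.05 629.1963631553283 -.35 669.024011752086
```

```bash
python3 -c "
from h import *
plan((.6404,-.3002,.18),6.8,8)"
```

```text
t 9.75 at [586.8 145.8 179.4] jaw 96.94 q6 0.0 open 0.36 F [-0.5  0.4 -1.7]
SHIFT [-0.0005, 0.0007, -0.4492] ROT [90.1, -0.1, -0.1] len 449 ang 90.1
[-0.0001,0.0001,-0.0562,11.3,-0.0,-0.0,-0.0001,0.0002,-0.1123,22.5,-0.0,-0.0,-0.0002,0.0003,-0.1685,33.8,-0.0,-0.0,-0.0003,0.0004,-0.2246,45.1,-0.0,-0.0,-0.0003,0.0004,-0.2808,56.3,-0.0,-0.0,-0.0004,0.0005,-0.3369,67.6,-0.0,-0.0,-0.0005,0.0006,-0.3931,78.9,-0.1,-0.0,-0.0005,0.0007,-0.4492,90.1,-0.1,-0.1]
```

>>> {"method": "carry_out", "body": {
  "motion": [0, 0, -0.03, 7, 0, 0, 0, 0, -0.08, 17, 0, 0, 0, 0, -0.135, 27.5, 0, 0, 0, 0, -0.19, 38, 0, 0, 0, 0, -0.245, 48.5, 0, 0, 0, 0, -0.3, 59, 0, 0, 0, 0, -0.35, 69.5, 0, 0, 0, 0, -0.4, 80, 0, 0]
}}

```text
time: 10.75
tool_pos: [0.6348, -0.2527, 0.1784]
ee_rot: [2.62, 1.568, 2.91]
wrist_force: [0.5, 1.1, -0.7]
opening: 0.357
```

```bash
python3 -c "
from h import *
plan((.6404,-.3002,.12),6.8,6)"
```

```text
t 10.75 at [ 634.8 -252.7  178.4] jaw 16.58 q6 0.79 open 0.357 F [ 0.5  1.1 -0.7]
SHIFT [0.0583, -0.0472, -0.008] ROT [9.8, -0.1, -0.1] len 75 ang 9.8
[0.0097,-0.0079,-0.0013,1.6,-0.0,-0.0,0.0194,-0.0157,-0.0027,3.3,-0.0,-0.0,0.0292,-0.0236,-0.004,4.9,-0.1,-0.0,0.0389,-0.0314,-0.0053,6.5,-0.1,-0.0,0.0486,-0.0393,-0.0067,8.1,-0.1,-0.1,0.0583,-0.0472,-0.008,9.8,-0.1,-0.1,0.0583,-0.0472,-0.008,9.8,-0.1,-0.1,0.0583,-0.0472,-0.008,9.8,-0.1,-0.1]
```

>>> {"method": "carry_out", "body": {
  "motion": [0.005, -0.012, -0.002, 2.5, 0, 0, 0.015, -0.024, -0.004, 5, 0, 0, 0.028, -0.036, -0.006, 7.5, 0, 0, 0.04, -0.0472, -0.008, 9.8, 0, 0, 0.05, -0.0472, -0.008, 9.8, -0.1, -0.1, 0.0583, -0.0472, -0.008, 9.8, -0.1, -0.1, 0.0583, -0.0472, -0.008, 9.8, -0.1, -0.1, 0.0583, -0.0472, -0.008, 9.8, -0.1, -0.1]
}}

```text
time: 11.75
tool_pos: [0.6407, -0.3, 0.1206]
ee_rot: [-1.642, 1.57, -1.523]
wrist_force: [0.3, -0.2, -1.7]
opening: 0.357
```

```bash
python3 v.py s6.png scene 180 120 320 270 4;python3 v.py t6.png top 330 140 480 260 5; python3 -c "
from h import *
plan((.6404,-.3002,.0895),6.8,6)"
```

```text
t 11.85 at [ 640.8 -300.2  120.8] jaw 6.8 q6 0.91 open 0.359 F [ 0.4 -0.3 -0.9]
SHIFT [0.0313, 0.0001, -0.0004] ROT [-0.0, 0.0, 0.1] len 31 ang 0.1
[0.0052,0.0,-0.0001,-0.0,0.0,0.0,0.0104,0.0,-0.0001,-0.0,0.0,0.0,0.0157,0.0001,-0.0002,-0.0,0.0,0.0,0.0209,0.0001,-0.0003,-0.0,0.0,0.1,0.0261,0.0001,-0.0003,-0.0,0.0,0.1,0.0313,0.0001,-0.0004,-0.0,0.0,0.1,0.0313,0.0001,-0.0004,-0.0,0.0,0.1,0.0313,0.0001,-0.0004,-0.0,0.0,0.1]
```

View pics/s6.png

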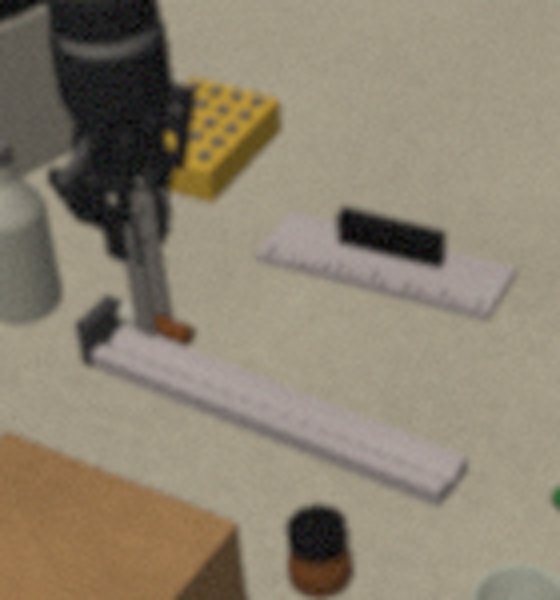

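View pics/t6.png

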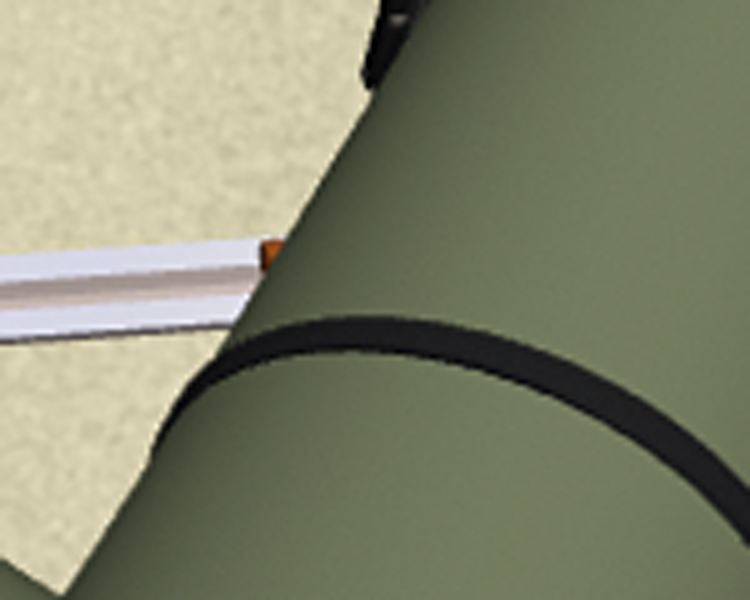

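>>> {"method": "carry_out", "body": {
  "motion": [0.006, 0, 0, 0, 0, 0, 0.012, 0, 0, 0, 0, 0, 0.018, 0, 0, 0, 0, 0, 0.023, 0, 0, 0, 0, 0, 0.027, 0, 0, 0, 0, 0, 0.03, 0, 0, 0, 0, 0, 0.031, 0, -0.0004, 0, 0, 0, 0.031, 0, -0.0004, 0, 0, 0]
}}

```text
time: 12.85
tool_pos: [0.6404, -0.3004, 0.0898]
ee_rot: [-1.365, 1.569, -1.246]
wrist_force: [0.3, -0.4, -1.4]
opening: 0.357
```

>>> {"method": "carry_out", "body": {
  "motion": [0.0008, 0, 0, 0, 0, 0, 0.0015, 0, 0, 0, 0, 0, 0.0015, -0.002, 0, 0, 0, 0, 0.0015, -0.004, 0, 0, 0, 0, 0.0015, -0.006, 0, 0, 0, 0, 0.0015, -0.008, 0, 0, 0, 0, 0.0015, -0.01, 0, 0, 0, 0, 0.0015, -0.012, 0, 0, 0, 0]
}}

```text
time: 13.85
tool_pos: [0.6415, -0.31, 0.0888]
ee_rot: [1.433, 1.568, 1.553]
wrist_force: [-3.4, 6.0, 4.7]
opening: 0.356
```

```bash
python3 v.py s7.png scene 180 140 280 250 6;python3 v.py t7.png top 340 150 440 240 6; python3 -c "
from h import *
s=st();print(s['wrist_force'],s['tool_pos'])"
```

```text
[-2.17751081  5.48257138  5.09159393] [ 0.6415371  -0.31029345  0.08877001]
```

View pics/s7.png

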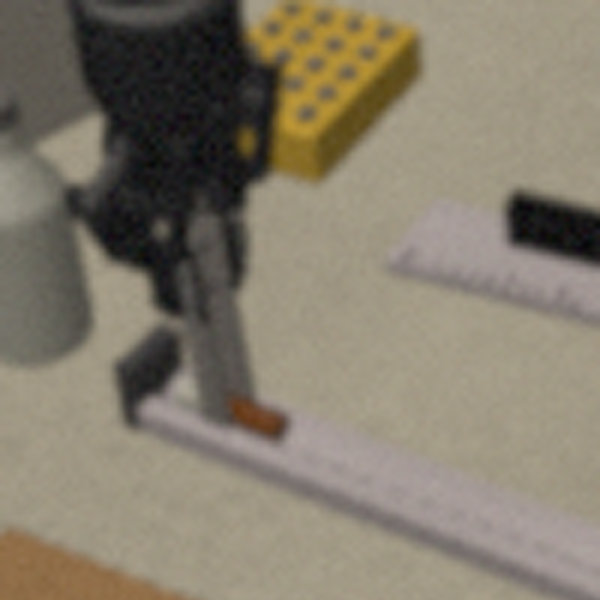

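View pics/t7.png

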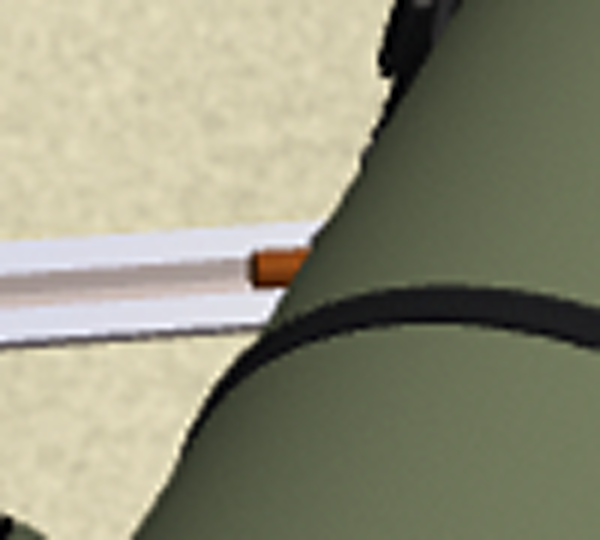

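```bash
python3 -c "
from h import *
c=snap('top');p=plane(c,[(381.7,194.7)],.02)[0];e=np.array([.1187,-.9929]);s=np.array([.6463,-.3498])
print(p,(s-p[:2])@e, (s-st()['tool_pos'][:2])@e)"
```

```text
[ 0.63752208 -0.27526669  0.02      ] 0.07504606401087048 0.03982421943866879
```

>>> {"method": "carry_out", "body": {
  "motion": [-0.0012, 0, 0, 0, 0, 0, -0.0012, -0.002, 0, 0, 0, 0, -0.0012, -0.004, 0, 0, 0, 0, -0.0012, -0.006, 0, 0, 0, 0, -0.0012, -0.008, 0, 0, 0, 0, -0.0012, -0.01, 0, 0, 0, 0, -0.0012, -0.011, 0, 0, 0, 0, -0.0012, -0.011, 0, 0, 0, 0]
}}

```text
time: 15.0
tool_pos: [0.6428, -0.3213, 0.0899]
ee_rot: [1.403, 1.568, 1.523]
wrist_force: [0.1, 0.1, -1.0]
opening: 0.357
```

```bash
python3 v.py s8.png scene 180 140 280 250 6;python3 v.py t8.png top 340 150 440 240 6; python3 -c "
from h import *
s=st();print(s['wrist_force'],s['tool_pos'])"
```

```text
[-0.48708059  0.08400329 -0.90561764] [ 0.64283491 -0.32114084  0.08995338]
```

View pics/t8.png

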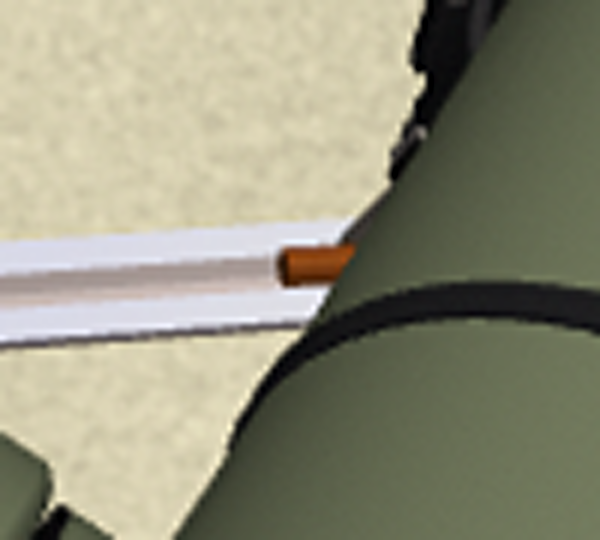

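View pics/s8.png

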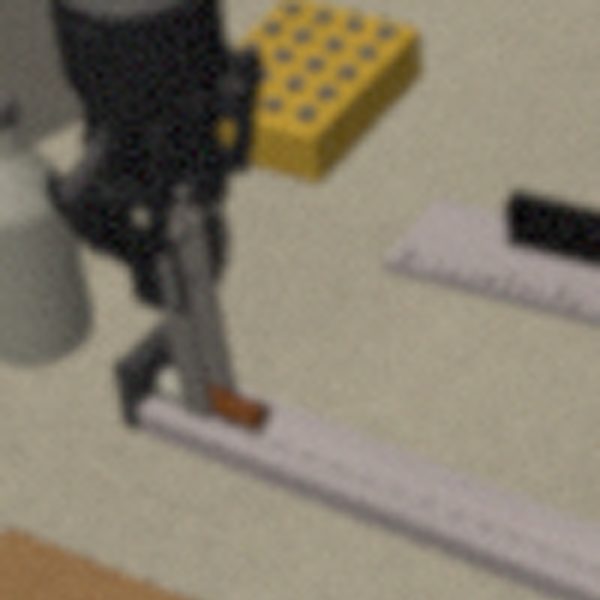

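>>> {"method": "carry_out", "body": {
  "motion": [0, -0.0015, 0, 0, 0, 0, 0, -0.003, 0, 0, 0, 0, 0, -0.0045, 0, 0, 0, 0, 0, -0.006, 0, 0, 0, 0, 0, -0.007, 0, 0, 0, 0, 0, -0.007, 0, 0, 0, 0, 0, -0.007, 0, 0, 0, 0, 0, -0.007, 0, 0, 0, 0]
}}

```text
time: 16.1
tool_pos: [0.6434, -0.3261, 0.0897]
ee_rot: [1.535, 1.565, 1.656]
wrist_force: [-0.7, 5.9, 0.9]
opening: 0.356
```

>>> {"method": "carry_out", "body": {
  "motion": [0.0005, 0.001, 0, 0, 0, 0, 0.0005, 0.001, 0, 0, 0, 0, 0.0005, 0.001, 0, 0, 0, 0, 0.0005, 0.001, 0, 0, 0, 0, -0.01, 0.001, 0, 0, 0, 0, -0.03, 0.001, 0, 0, 0, 0, -0.06, 0.001, 0, 0, 0, 0, -0.09, 0.001, 0, 0, 0, 0],
  "gripper": 0.13
}}

```text
time: 17.1
tool_pos: [0.6434, -0.3258, 0.1814]
ee_rot: [1.456, 1.565, 1.576]
wrist_force: [1.1, 0.0, -0.9]
opening: 0.432
```

```bash
python3 v.py s9.png scene 180 100 280 250 6;python3 -c "
from h import *
plan((.583,.1915,.180),96.8,8)"
```

```text
t 17.15 at [ 645.3 -327.   186.6] jaw 6.91 q6 0.88 open 0.435 F [ 1.4 -1.8  1.9]
SHIFT [0.0073, 0.5222, 0.0005] ROT [-89.9, 0.3, 0.2] len 522 ang 89.9
[0.0009,0.0653,0.0001,-11.2,0.0,0.0,0.0018,0.1305,0.0001,-22.5,0.1,0.1,0.0027,0.1958,0.0002,-33.7,0.1,0.1,0.0036,0.2611,0.0003,-44.9,0.2,0.1,0.0046,0.3264,0.0003,-56.2,0.2,0.1,0.0055,0.3916,0.0004,-67.4,0.2,0.2,0.0064,0.4569,0.0004,-78.7,0.3,0.2,0.0073,0.5222,0.0005,-89.9,0.3,0.2]
```

View pics/s9.png

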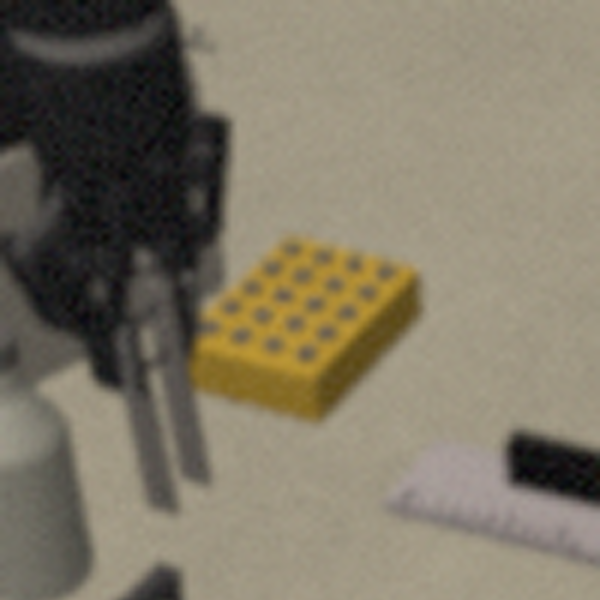

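>>> {"method": "carry_out", "body": {
  "motion": [0.0, 0.03, 0, -6, 0, 0, 0.002, 0.08, 0, -16, 0, 0, 0.004, 0.14, 0, -26, 0, 0, 0.006, 0.2, 0, -36.5, 0, 0, 0.007, 0.26, 0, -47, 0, 0, 0.007, 0.32, 0, -57.5, 0, 0, 0.007, 0.38, 0, -68, 0, 0, 0.007, 0.43, 0, -78, 0, 0]
}}

```text
time: 18.15
tool_pos: [0.5933, 0.1022, 0.1808]
ee_rot: [-1.189, 1.564, 0.299]
wrist_force: [1.0, 0.7, -1.8]
opening: 0.437
```

```bash
python3 -c "
from h import *
plan((.579,.1910,.150),96.8,5)"
```

```text
t 18.15 at [593.3 102.2 180.8] jaw 85.29 q6 0.13 open 0.437 F [ 1.   0.7 -1.8]
SHIFT [0.0309, 0.0217, 0.0873] ROT [-11.5, 0.1, 0.4] len 95 ang 11.5
[0.0062,0.0043,0.0175,-2.3,0.0,0.1,0.0124,0.0087,0.0349,-4.6,0.0,0.2,0.0185,0.013,0.0524,-6.9,0.1,0.2,0.0247,0.0174,0.0698,-9.2,0.1,0.3,0.0309,0.0217,0.0873,-11.5,0.1,0.4,0.0309,0.0217,0.0873,-11.5,0.1,0.4,0.0309,0.0217,0.0873,-11.5,0.1,0.4,0.0309,0.0217,0.0873,-11.5,0.1,0.4]
```

>>> {"method": "carry_out", "body": {
  "motion": [0.0, 0.005, 0.02, -2.5, 0, 0, 0.004, 0.01, 0.04, -5, 0, 0.1, 0.012, 0.015, 0.06, -7.5, 0, 0.2, 0.02, 0.019, 0.075, -10, 0, 0.3, 0.026, 0.0217, 0.0873, -11.5, 0.1, 0.4, 0.03, 0.0217, 0.0873, -11.5, 0.1, 0.4, 0.03, 0.0217, 0.0873, -11.5, 0.1, 0.4, 0.03, 0.0217, 0.0873, -11.5, 0.1, 0.4]
}}

```text
time: 19.15
tool_pos: [0.5794, 0.1904, 0.1511]
ee_rot: [-1.309, 1.57, 0.379]
wrist_force: [0.2, -0.4, -0.1]
opening: 0.432
```

```bash
python3 v.py s10.png scene 330 170 450 300 4; python3 -c "
from h import *
plan((.579,.1910,.088),96.8,7)"
```

```text
t 19.2 at [579.4 190.5 151.2] jaw 96.74 q6 0.08 open 0.434 F [ 0.4  0.5 -0.3]
SHIFT [0.0632, 0.0004, 0.0005] ROT [-0.1, 0.0, 0.0] len 63 ang 0.1
[0.009,0.0001,0.0001,-0.0,0.0,0.0,0.0181,0.0001,0.0002,-0.0,0.0,0.0,0.0271,0.0002,0.0002,-0.0,0.0,0.0,0.0361,0.0002,0.0003,-0.0,0.0,0.0,0.0452,0.0003,0.0004,-0.0,0.0,0.0,0.0542,0.0003,0.0005,-0.1,0.0,0.0,0.0632,0.0004,0.0005,-0.1,0.0,0.0,0.0632,0.0004,0.0005,-0.1,0.0,0.0]
```

View pics/s10.png

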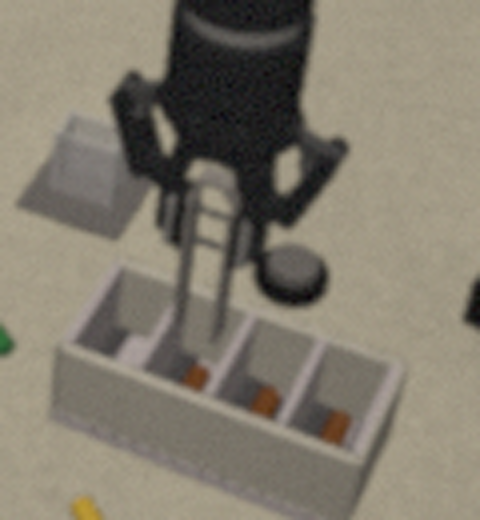

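>>> {"method": "carry_out", "body": {
  "motion": [0.01, 0, 0, 0, 0, 0, 0.02, 0, 0, 0, 0, 0, 0.03, 0, 0, 0, 0, 0, 0.04, 0, 0, 0, 0, 0, 0.05, 0.0004, 0.0005, 0, 0, 0, 0.058, 0.0004, 0.0005, 0, 0, 0, 0.0635, 0.0004, 0.0005, 0, 0, 0, 0.0635, 0.0004, 0.0005, 0, 0, 0]
}}

```text
time: 20.2
tool_pos: [0.5788, 0.1909, 0.0873]
ee_rot: [0.526, 1.571, 2.215]
wrist_force: [0.1, 0.3, -0.9]
opening: 0.433
```

>>> {"method": "carry_out", "body": {
  "motion": [0, 0, 0, 0, 0, 0, 0, 0, 0, 0, 0, 0, 0, 0, 0, 0, 0, 0, 0, 0, 0, 0, 0, 0, 0, 0, 0, 0, 0, 0, 0, 0, 0, 0, 0, 0, -0.005, 0, 0, 0, 0, 0, -0.012, 0, 0, 0, 0, 0],
  "gripper": 0.35
}}

```text
time: 21.2
tool_pos: [0.5781, 0.1908, 0.0991]
ee_rot: [1.612, 1.569, -2.982]
wrist_force: [0.2, -0.3, -0.5]
opening: 0.358
```

```bash
python3 -c "
from h import *
plan((.6344,-.2505,.18),6.8,8)"
```

```text
t 21.2 at [578.1 190.8  99.1] jaw 96.74 q6 0.08 open 0.358 F [ 0.2 -0.3 -0.5]
SHIFT [-0.0809, -0.004, -0.4448] ROT [89.9, -0.1, -0.1] len 452 ang 89.9
[-0.0101,-0.0005,-0.0556,11.2,-0.0,-0.0,-0.0202,-0.001,-0.1112,22.5,-0.0,-0.0,-0.0303,-0.0015,-0.1668,33.7,-0.0,-0.0,-0.0404,-0.002,-0.2224,45.0,-0.0,-0.0,-0.0506,-0.0025,-0.278,56.2,-0.0,-0.0,-0.0607,-0.003,-0.3336,67.5,-0.1,-0.1,-0.0708,-0.0035,-0.3892,78.7,-0.1,-0.1,-0.0809,-0.004,-0.4448,89.9,-0.1,-0.1]
```

>>> {"method": "carry_out", "body": {
  "motion": [-0.035, 0, 0, 0, 0, 0, -0.08, 0, 0, 0, 0, 0, -0.085, 0, -0.02, 5, 0, 0, -0.085, -0.001, -0.065, 15, 0, 0, -0.083, -0.001, -0.12, 25.5, 0, 0, -0.083, -0.002, -0.18, 36, 0, 0, -0.083, -0.002, -0.24, 46.5, 0, 0, -0.083, -0.003, -0.29, 57, 0, 0]
}}

```text
time: 22.2
tool_pos: [0.6151, -0.0992, 0.1824]
ee_rot: [2.696, 1.569, -2.901]
wrist_force: [0.8, 0.7, -1.0]
opening: 0.357
```

```bash
python3 -c "
from h import *
plan((.6344,-.2505,.12),6.8,6)"
```

```text
t 22.2 at [615.1 -99.2 182.4] jaw 39.34 q6 0.61 open 0.357 F [ 0.8  0.7 -1. ]
SHIFT [0.0624, -0.1293, -0.0809] ROT [32.5, -0.1, -0.0] len 165 ang 32.5
[0.0104,-0.0215,-0.0135,5.4,-0.0,-0.0,0.0208,-0.0431,-0.027,10.8,-0.0,-0.0,0.0312,-0.0646,-0.0404,16.3,-0.0,-0.0,0.0416,-0.0862,-0.0539,21.7,-0.1,-0.0,0.052,-0.1077,-0.0674,27.1,-0.1,-0.0,0.0624,-0.1293,-0.0809,32.5,-0.1,-0.0,0.0624,-0.1293,-0.0809,32.5,-0.1,-0.0,0.0624,-0.1293,-0.0809,32.5,-0.1,-0.0]
```

>>> {"method": "carry_out", "body": {
  "motion": [0.005, -0.035, -0.022, 9, 0, 0, 0.015, -0.07, -0.044, 17.5, 0, 0, 0.025, -0.1, -0.0625, 25, 0, 0, 0.035, -0.12, -0.075, 30, 0, 0, 0.045, -0.1293, -0.0809, 32.5, -0.1, 0, 0.055, -0.1293, -0.0809, 32.5, -0.1, 0, 0.0624, -0.1293, -0.0809, 32.5, -0.1, 0, 0.0624, -0.1293, -0.0809, 32.5, -0.1, 0]
}}

```text
time: 23.2
tool_pos: [0.634, -0.2491, 0.1193]
ee_rot: [2.299, 1.569, 2.42]
wrist_force: [0.2, -0.2, -0.1]
opening: 0.357
```

```bash
python3 -c "
from h import *
plan((.6344,-.2505,.0897),6.8,6)"; python3 v.py s11.png scene 180 100 300 250 4
```

```text
t 23.2 at [ 634.  -249.1  119.3] jaw 6.94 q6 0.97 open 0.357 F [ 0.2 -0.2 -0.1]
SHIFT [0.0296, -0.0015, 0.0003] ROT [0.1, -0.1, -0.1] len 30 ang 0.2
[0.0049,-0.0003,0.0,0.0,-0.0,-0.0,0.0099,-0.0005,0.0001,0.0,-0.0,-0.0,0.0148,-0.0008,0.0001,0.1,-0.0,-0.0,0.0198,-0.001,0.0002,0.1,-0.0,-0.1,0.0247,-0.0013,0.0002,0.1,-0.1,-0.1,0.0296,-0.0015,0.0003,0.1,-0.1,-0.1,0.0296,-0.0015,0.0003,0.1,-0.1,-0.1,0.0296,-0.0015,0.0003,0.1,-0.1,-0.1]
```

View pics/s11.png

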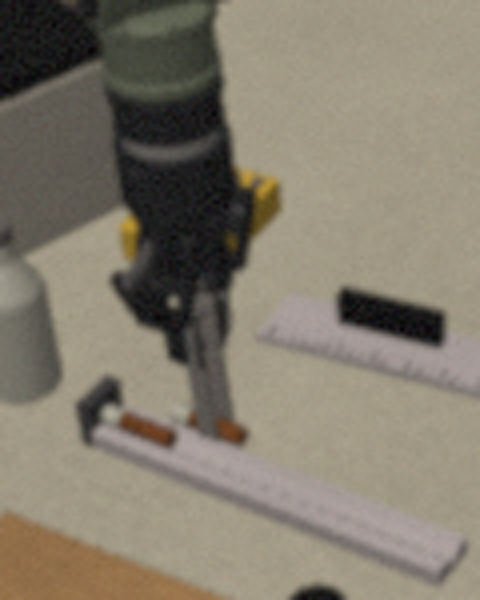

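>>> {"method": "carry_out", "body": {
  "motion": [0.006, 0, 0, 0, 0, 0, 0.012, 0, 0, 0, 0, 0, 0.018, 0, 0, 0, 0, 0, 0.024, 0, 0, 0, 0, 0, 0.0275, 0, 0.0003, 0, 0, 0, 0.0303, 0, 0.0003, 0, 0, 0, 0.0303, 0, 0.0003, 0, 0, 0, 0.0303, 0, 0.0003, 0, 0, 0]
}}

```text
time: 24.25
tool_pos: [0.6348, -0.2494, 0.0898]
ee_rot: [1.653, 1.57, 1.774]
wrist_force: [-0.6, 1.1, -1.7]
opening: 0.358
```

```bash
python3 v.py s12.png scene 180 140 280 250 6
```

```text
(no output)
```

View pics/s12.png

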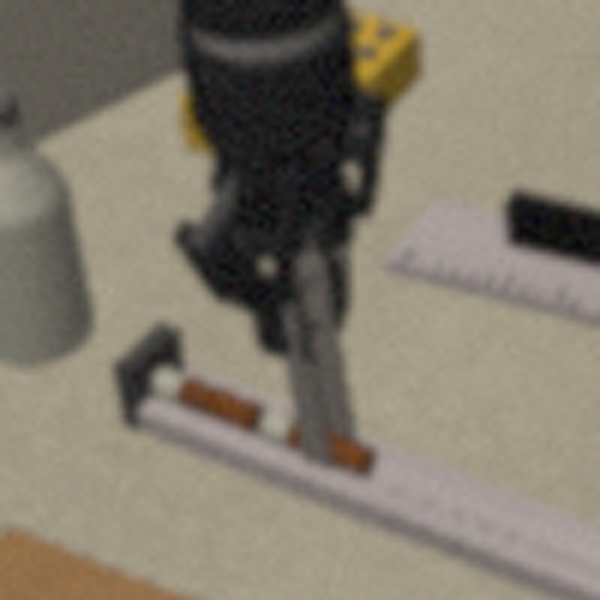

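>>> {"method": "carry_out", "body": {
  "motion": [0.0004, -0.0015, 0, 0, 0, 0, 0.0004, -0.003, 0, 0, 0, 0, 0.0004, -0.0045, 0, 0, 0, 0, 0.0004, -0.006, 0, 0, 0, 0, 0.0004, -0.0075, 0, 0, 0, 0, 0.0004, -0.009, 0, 0, 0, 0, 0.0004, -0.009, 0, 0, 0, 0, 0.0004, -0.009, 0, 0, 0, 0]
}}

```text
time: 25.3
tool_pos: [0.6355, -0.2573, 0.0893]
ee_rot: [1.733, 1.568, 1.855]
wrist_force: [-2.4, 4.3, 2.3]
opening: 0.353
```

```bash
python3 v.py s13.png scene 180 140 280 250 6; python3 v.py t13.png top 350 160 430 230 7;python3 -c "
from h import *
s=st();print(s['wrist_force'],s['tool_pos'],(np.array([.6463,-.3498])-s['tool_pos'][:2])@np.array([.1187,-.9929]))"
```

```text
[-2.36427405  3.95308854  2.34212659] [ 0.63548109 -0.25728561  0.08934911] 0.09314174321586635
```

View pics/s13.png

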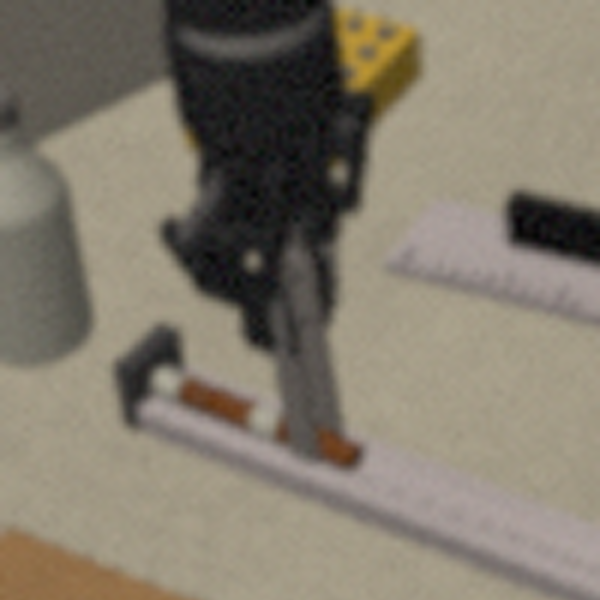

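View pics/t13.png

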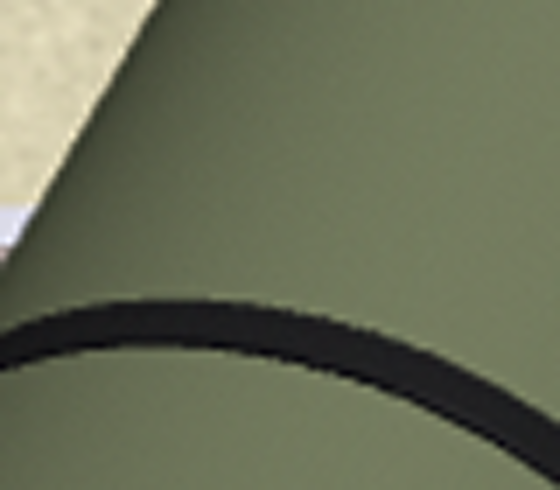

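>>> {"method": "carry_out", "body": {
  "motion": [-0.0008, 0, 0.0005, 0, 0, 0, -0.0008, -0.001, 0.0005, 0, 0, 0, -0.0008, -0.0025, 0.0005, 0, 0, 0, -0.0008, -0.004, 0.0005, 0, 0, 0, -0.0008, -0.005, 0.0005, 0, 0, 0, -0.0008, -0.006, 0.0005, 0, 0, 0, -0.0008, -0.006, 0.0005, 0, 0, 0, -0.0008, -0.006, 0.0005, 0, 0, 0]
}}

```text
time: 26.4
tool_pos: [0.6366, -0.2619, 0.0899]
ee_rot: [1.631, 1.566, 1.753]
wrist_force: [-2.5, 5.7, 1.4]
opening: 0.355
```

>>> {"method": "carry_out", "body": {
  "motion": [0.0005, 0.0005, 0, 0, 0, 0, 0.0005, 0.0005, 0, 0, 0, 0, 0.0005, 0.0005, 0, 0, 0, 0, 0.0005, 0.0005, 0, 0, 0, 0, -0.01, 0.0005, 0, 0, 0, 0, -0.03, 0.0005, 0, 0, 0, 0, -0.06, 0.0005, 0, 0, 0, 0, -0.09, 0.001, 0, 0, 0, 0],
  "gripper": 0.13
}}

```text
time: 27.4
tool_pos: [0.6367, -0.2615, 0.1816]
ee_rot: [1.549, 1.566, 1.671]
wrist_force: [0.0, 0.6, -1.4]
opening: 0.436
```

```bash
python3 v.py s14.png scene 180 140 280 250 6;python3 -c "
from h import *
plan((.572,.2364,.180),96.8,8)"
```

```text
t 27.45 at [ 638.6 -262.5  186.6] jaw 6.99 q6 0.95 open 0.432 F [ 1.8 -0.4  2.8]
SHIFT [0.0071, 0.5033, -0.0055] ROT [-89.8, 0.3, 0.2] len 503 ang 89.8
[0.0009,0.0629,-0.0007,-11.2,0.0,0.0,0.0018,0.1258,-0.0014,-22.5,0.1,0.1,0.0026,0.1887,-0.0021,-33.7,0.1,0.1,0.0035,0.2516,-0.0027,-44.9,0.1,0.1,0.0044,0.3146,-0.0034,-56.1,0.2,0.1,0.0053,0.3775,-0.0041,-67.4,0.2,0.2,0.0062,0.4404,-0.0048,-78.6,0.3,0.2,0.0071,0.5033,-0.0055,-89.8,0.3,0.2]
```

View pics/s14.png

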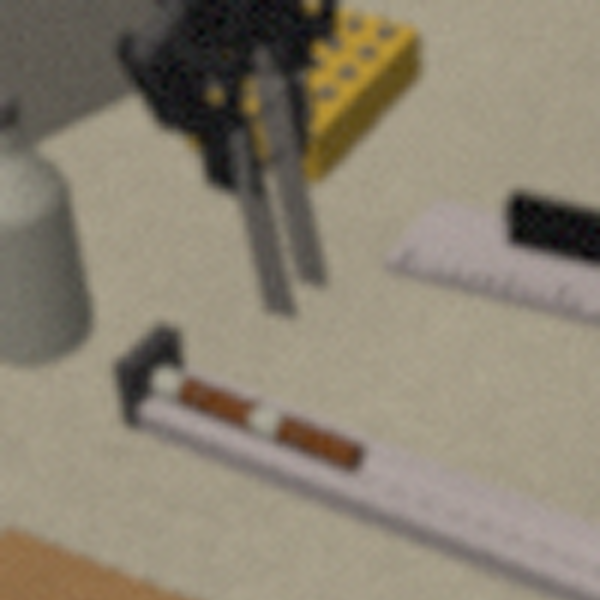

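>>> {"method": "carry_out", "body": {
  "motion": [0.0, 0.03, 0, -6, 0, 0, 0.002, 0.08, 0, -16, 0, 0, 0.004, 0.14, -0.002, -26, 0, 0, 0.006, 0.2, -0.003, -36.5, 0, 0, 0.007, 0.26, -0.003, -47, 0, 0, 0.007, 0.32, -0.004, -57.5, 0, 0, 0.007, 0.38, -0.004, -68, 0, 0, 0.007, 0.43, -0.005, -78, 0, 0]
}}

```text
time: 28.45
tool_pos: [0.5811, 0.166, 0.1806]
ee_rot: [-1.217, 1.564, 0.273]
wrist_force: [0.6, -0.0, 0.1]
opening: 0.438
```

```bash
python3 -c "
from h import *
plan((.574,.2366,.150),96.8,5)"
```

```text
t 28.45 at [581.1 166.  180.6] jaw 85.38 q6 0.24 open 0.438 F [ 0.6 -0.   0.1]
SHIFT [0.0307, 0.013, 0.0697] ROT [-11.4, 0.1, 0.4] len 77 ang 11.4
[0.0061,0.0026,0.0139,-2.3,0.0,0.1,0.0123,0.0052,0.0279,-4.6,0.0,0.2,0.0184,0.0078,0.0418,-6.9,0.1,0.2,0.0246,0.0104,0.0558,-9.1,0.1,0.3,0.0307,0.013,0.0697,-11.4,0.1,0.4,0.0307,0.013,0.0697,-11.4,0.1,0.4,0.0307,0.013,0.0697,-11.4,0.1,0.4,0.0307,0.013,0.0697,-11.4,0.1,0.4]
```

>>> {"method": "carry_out", "body": {
  "motion": [0.0, 0.003, 0.017, -2.5, 0, 0, 0.004, 0.006, 0.034, -5, 0, 0.1, 0.012, 0.009, 0.05, -7.5, 0, 0.2, 0.02, 0.012, 0.062, -10, 0, 0.3, 0.026, 0.013, 0.0697, -11.4, 0.1, 0.4, 0.03, 0.013, 0.0697, -11.4, 0.1, 0.4, 0.03, 0.013, 0.0697, -11.4, 0.1, 0.4, 0.03, 0.013, 0.0697, -11.4, 0.1, 0.4]
}}

```text
time: 29.45
tool_pos: [0.5743, 0.2361, 0.151]
ee_rot: [-1.83, 1.571, -0.141]
wrist_force: [0.6, 0.1, -0.7]
opening: 0.436
```

```bash
python3 v.py s15.png scene 330 170 450 300 4; python3 -c "
from h import *
plan((.574,.2366,.0876),96.8,7)"
```

```text
t 29.5 at [574.3 236.2 151.1] jaw 96.73 q6 0.15 open 0.434 F [-0.2 -0.2 -0.4]
SHIFT [0.0635, 0.0003, 0.0004] ROT [-0.1, 0.0, 0.0] len 63 ang 0.1
[0.0091,0.0,0.0001,-0.0,0.0,0.0,0.0181,0.0001,0.0001,-0.0,0.0,0.0,0.0272,0.0001,0.0002,-0.0,0.0,0.0,0.0363,0.0002,0.0003,-0.0,0.0,0.0,0.0453,0.0002,0.0003,-0.0,0.0,0.0,0.0544,0.0002,0.0004,-0.1,0.0,0.0,0.0635,0.0003,0.0004,-0.1,0.0,0.0,0.0635,0.0003,0.0004,-0.1,0.0,0.0]
```

View pics/s15.png

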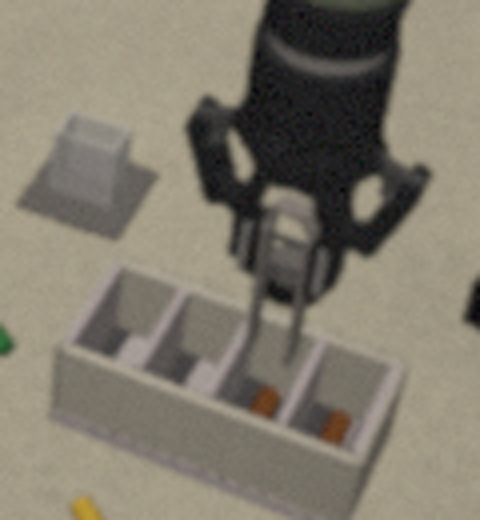

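>>> {"method": "carry_out", "body": {
  "motion": [0.01, 0, 0, 0, 0, 0, 0.02, 0, 0, 0, 0, 0, 0.03, 0, 0, 0, 0, 0, 0.04, 0, 0, 0, 0, 0, 0.05, 0.0003, 0.0004, 0, 0, 0, 0.058, 0.0003, 0.0004, 0, 0, 0, 0.0633, 0.0003, 0.0004, 0, 0, 0, 0.0633, 0.0003, 0.0004, 0, 0, 0]
}}

```text
time: 30.5
tool_pos: [0.5738, 0.2365, 0.0873]
ee_rot: [1.85, 1.57, -2.745]
wrist_force: [-0.3, -0.2, 0.8]
opening: 0.434
```

>>> {"method": "carry_out", "body": {
  "motion": [0, 0, 0, 0, 0, 0, 0, 0, 0, 0, 0, 0, 0, 0, 0, 0, 0, 0, 0, 0, 0, 0, 0, 0, 0, 0, 0, 0, 0, 0, 0, 0, 0, 0, 0, 0, -0.005, 0, 0, 0, 0, 0, -0.012, 0, 0, 0, 0, 0],
  "gripper": 0.35
}}

```text
time: 31.5
tool_pos: [0.5731, 0.2363, 0.0991]
ee_rot: [1.773, 1.569, -2.822]
wrist_force: [0.4, -0.7, -1.6]
opening: 0.356
```

```bash
python3 v.py s16.png scene 330 170 450 300 4; python3 -c "
from h import *
plan((.6344-.0071,-.2505+.0596,.18),6.8,8)"
```

```text
t 31.55 at [573.9 236.5 100.4] jaw 96.74 q6 0.15 open 0.357 F [ 0.2  0.6 -0.9]
SHIFT [-0.0796, -0.0029, -0.4307] ROT [89.9, -0.0, 0.0] len 438 ang 89.9
[-0.0099,-0.0004,-0.0538,11.2,-0.0,0.0,-0.0199,-0.0007,-0.1077,22.5,-0.0,0.0,-0.0298,-0.0011,-0.1615,33.7,-0.0,0.0,-0.0398,-0.0014,-0.2154,45.0,-0.0,0.0,-0.0497,-0.0018,-0.2692,56.2,-0.0,0.0,-0.0597,-0.0022,-0.3231,67.5,-0.0,0.0,-0.0696,-0.0025,-0.3769,78.7,-0.0,0.0,-0.0796,-0.0029,-0.4307,89.9,-0.0,0.0]
```

View pics/s16.png

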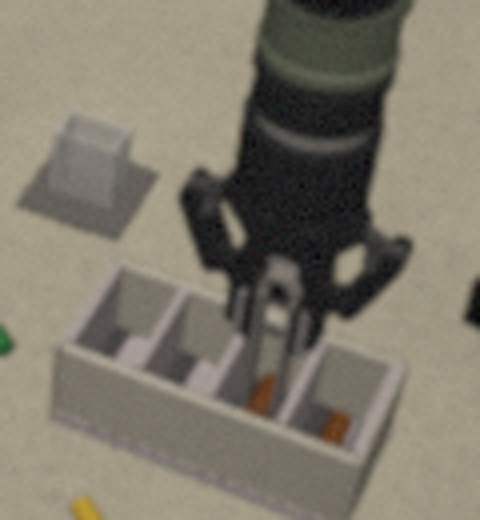

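>>> {"method": "carry_out", "body": {
  "motion": [-0.035, 0, 0, 0, 0, 0, -0.08, 0, 0, 0, 0, 0, -0.085, 0, -0.02, 5, 0, 0, -0.085, -0.001, -0.065, 15, 0, 0, -0.083, -0.001, -0.12, 25.5, 0, 0, -0.083, -0.002, -0.18, 36, 0, 0, -0.083, -0.002, -0.24, 46.5, 0, 0, -0.083, -0.003, -0.29, 57, 0, 0]
}}

```text
time: 32.55
tool_pos: [0.6109, -0.0534, 0.1836]
ee_rot: [-1.16, 1.57, -0.473]
wrist_force: [-1.1, -0.2, -1.0]
opening: 0.355
```

```bash
python3 -c "
from h import *
plan((.6267,-.1860,.12),6.8,6)"
```

```text
t 32.55 at [610.9 -53.4 183.6] jaw 39.33 q6 0.68 open 0.355 F [-1.1 -0.2 -1. ]
SHIFT [0.0637, -0.1125, -0.0719] ROT [32.5, 0.0, 0.0] len 148 ang 32.5
[0.0106,-0.0188,-0.012,5.4,0.0,0.0,0.0212,-0.0375,-0.024,10.8,0.0,0.0,0.0318,-0.0563,-0.0359,16.3,0.0,0.0,0.0424,-0.075,-0.0479,21.7,0.0,0.0,0.053,-0.0938,-0.0599,27.1,0.0,0.0,0.0637,-0.1125,-0.0719,32.5,0.0,0.0,0.0637,-0.1125,-0.0719,32.5,0.0,0.0,0.0637,-0.1125,-0.0719,32.5,0.0,0.0]
```

>>> {"method": "carry_out", "body": {
  "motion": [0.005, -0.03, -0.019, 9, 0, 0, 0.015, -0.06, -0.038, 17.5, 0, 0, 0.025, -0.086, -0.055, 25, 0, 0, 0.035, -0.103, -0.066, 30, 0, 0, 0.045, -0.1125, -0.0719, 32.5, 0, 0, 0.055, -0.1125, -0.0719, 32.5, 0, 0, 0.0637, -0.1125, -0.0719, 32.5, 0, 0, 0.0637, -0.1125, -0.0719, 32.5, 0, 0]
}}

```text
time: 33.55
tool_pos: [0.626, -0.1847, 0.1191]
ee_rot: [2.552, 1.569, 2.673]
wrist_force: [-0.3, -0.2, -1.0]
opening: 0.355
```

```bash
python3 -c "
from h import *
plan((.6267,-.1860,.0893),6.8,6)"; python3 v.py s17.png scene 180 130 320 260 4
```

```text
t 33.55 at [ 626.  -184.7  119.1] jaw 6.93 q6 1.05 open 0.355 F [-0.3 -0.2 -1. ]
SHIFT [0.0297, -0.0014, 0.0006] ROT [0.1, -0.1, -0.0] len 30 ang 0.2
[0.005,-0.0002,0.0001,0.0,-0.0,-0.0,0.0099,-0.0005,0.0002,0.0,-0.0,-0.0,0.0149,-0.0007,0.0003,0.1,-0.0,-0.0,0.0198,-0.0009,0.0004,0.1,-0.0,-0.0,0.0248,-0.0012,0.0005,0.1,-0.1,-0.0,0.0297,-0.0014,0.0006,0.1,-0.1,-0.0,0.0297,-0.0014,0.0006,0.1,-0.1,-0.0,0.0297,-0.0014,0.0006,0.1,-0.1,-0.0]
```

View pics/s17.png

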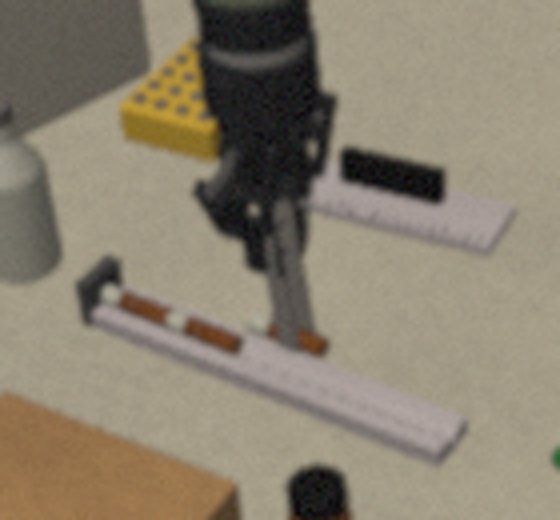

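>>> {"method": "carry_out", "body": {
  "motion": [0.006, 0, 0, 0, 0, 0, 0.012, 0, 0, 0, 0, 0, 0.018, 0, 0, 0, 0, 0, 0.024, 0, 0.0003, 0, 0, 0, 0.0275, 0, 0.0006, 0, 0, 0, 0.03, 0, 0.0006, 0, 0, 0, 0.03, 0, 0.0006, 0, 0, 0, 0.03, 0, 0.0006, 0, 0, 0]
}}

```text
time: 34.6
tool_pos: [0.6271, -0.185, 0.0898]
ee_rot: [2.201, 1.571, 2.322]
wrist_force: [0.3, -0.9, -1.2]
opening: 0.357
```

```bash
python3 v.py s18.png scene 180 150 280 250 6
```

```text
(no output)
```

View pics/s18.png

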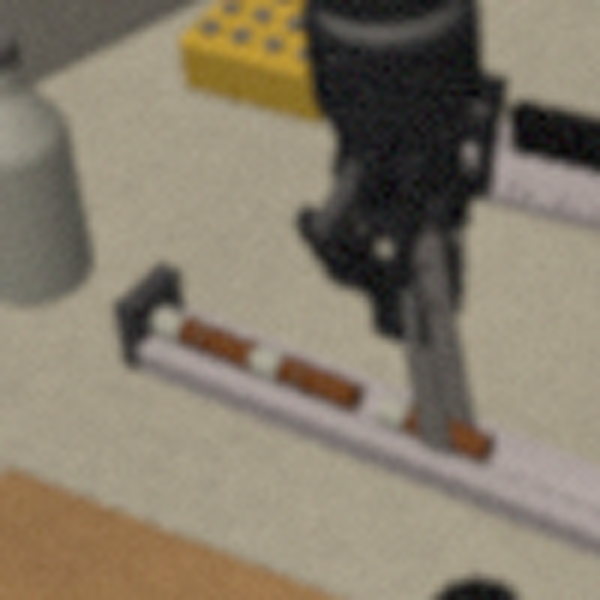

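>>> {"method": "carry_out", "body": {
  "motion": [0, -0.002, 0, 0, 0, 0, 0, -0.004, 0, 0, 0, 0, 0, -0.006, 0, 0, 0, 0, 0, -0.0075, 0, 0, 0, 0, 0, -0.009, 0, 0, 0, 0, 0, -0.01, 0, 0, 0, 0, 0, -0.01, 0, 0, 0, 0, 0, -0.01, 0, 0, 0, 0]
}}

```text
time: 35.65
tool_pos: [0.6283, -0.195, 0.0898]
ee_rot: [3.111, 1.571, -3.052]
wrist_force: [-0.1, 1.3, -1.2]
opening: 0.352
```

```bash
python3 v.py s19.png scene 180 150 280 250 6
```

```text
(no output)
```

View pics/s19.png

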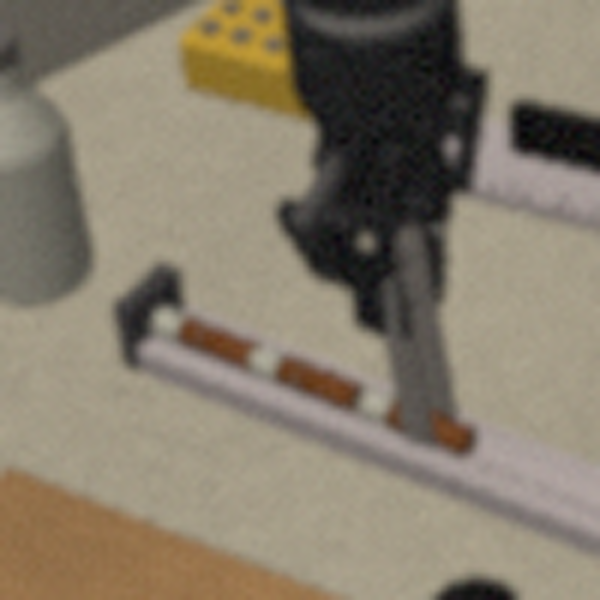

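>>> {"method": "carry_out", "body": {
  "motion": [0, -0.0007, 0, 0, 0, 0, 0, -0.0015, 0, 0, 0, 0, 0, -0.0022, 0, 0, 0, 0, 0, -0.0028, 0, 0, 0, 0, 0, -0.0028, 0, 0, 0, 0, 0, -0.0028, 0, 0, 0, 0, 0, -0.0028, 0, 0, 0, 0, 0, -0.0028, 0, 0, 0, 0]
}}

```text
time: 36.7
tool_pos: [0.6287, -0.1977, 0.0899]
ee_rot: [-2.542, 1.571, -2.421]
wrist_force: [-0.3, -0.5, -0.9]
opening: 0.357
```

>>> {"method": "carry_out", "body": {
  "motion": [0, -0.001, 0, 0, 0, 0, 0, -0.002, 0, 0, 0, 0, 0, -0.003, 0, 0, 0, 0, 0, -0.004, 0, 0, 0, 0, 0, -0.0045, 0, 0, 0, 0, 0, -0.0045, 0, 0, 0, 0, 0, -0.0045, 0, 0, 0, 0, 0, -0.0045, 0, 0, 0, 0]
}}

```text
time: 37.7
tool_pos: [0.6291, -0.2016, 0.0898]
ee_rot: [1.717, 1.57, 1.838]
wrist_force: [-0.8, 3.2, 0.0]
opening: 0.354
```

```bash
python3 v.py s20.png scene 180 150 280 250 6
```

```text
(no output)
```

View pics/s20.png

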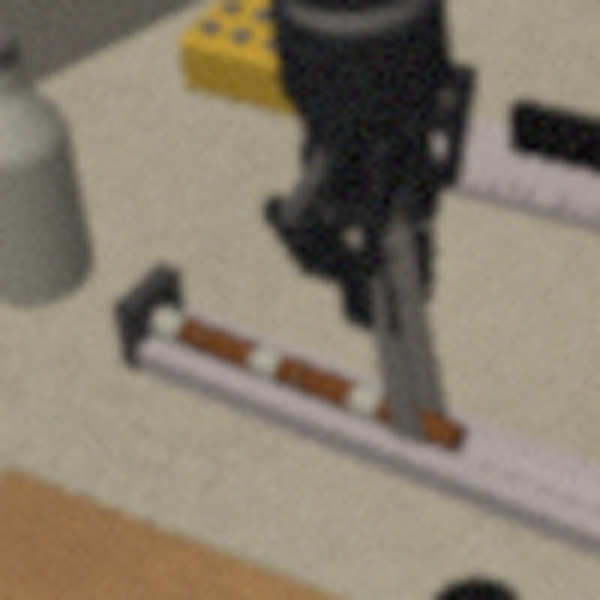

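>>> {"method": "carry_out", "body": {
  "motion": [0.0005, 0, 0, 0, 0, 0, 0.0005, 0, 0, 0, 0, 0, 0.0005, 0, 0, 0, 0, 0, 0.0005, 0, 0, 0, 0, 0, -0.01, 0, 0, 0, 0, 0, -0.03, 0, 0, 0, 0, 0, -0.06, 0.0005, 0, 0, 0, 0, -0.09, 0.001, 0, 0, 0, 0],
  "gripper": 0.13
}}

```text
time: 38.75
tool_pos: [0.6291, -0.2007, 0.1814]
ee_rot: [1.259, 1.57, 1.38]
wrist_force: [0.4, 0.6, -0.5]
opening: 0.433
```

```bash
python3 v.py s21.png scene 180 130 280 240 6;python3 -c "
from h import *
plan((.571,.2827,.180),96.8,8)"
```

```text
t 38.8 at [ 631.2 -201.6  186.3] jaw 6.94 q6 1.03 open 0.433 F [0.2 0.4 2.5]
SHIFT [0.0049, 0.488, -0.0012] ROT [-89.9, 0.1, 0.4] len 488 ang 89.9
[0.0006,0.061,-0.0002,-11.2,0.0,0.0,0.0012,0.122,-0.0003,-22.5,0.0,0.1,0.0018,0.183,-0.0005,-33.7,0.1,0.1,0.0025,0.244,-0.0006,-44.9,0.1,0.2,0.0031,0.305,-0.0008,-56.2,0.1,0.2,0.0037,0.366,-0.0009,-67.4,0.1,0.3,0.0043,0.427,-0.0011,-78.6,0.1,0.3,0.0049,0.488,-0.0012,-89.9,0.1,0.4]
```

View pics/s21.png

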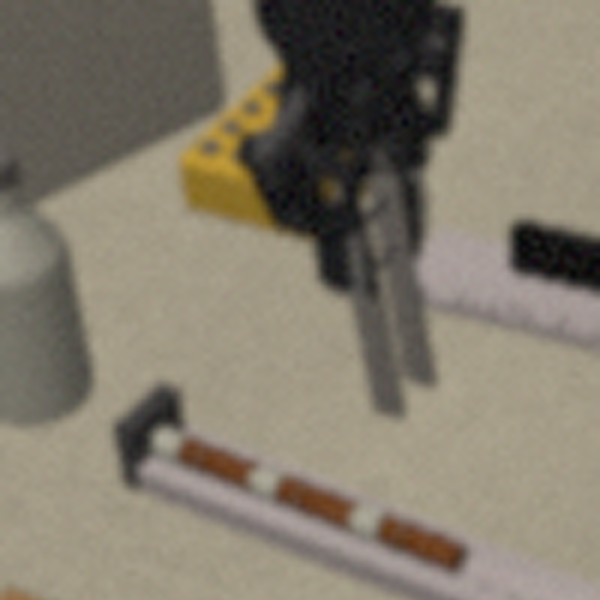

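>>> {"method": "carry_out", "body": {
  "motion": [0.0, 0.03, 0, -6, 0, 0, 0.002, 0.08, 0, -16, 0, 0, 0.004, 0.14, 0, -26, 0, 0, 0.005, 0.2, 0, -36.5, 0, 0, 0.005, 0.26, 0, -47, 0, 0, 0.005, 0.32, 0, -57.5, 0, 0, 0.005, 0.375, 0, -68, 0, 0, 0.005, 0.43, 0, -78, 0, 0]
}}

```text
time: 39.8
tool_pos: [0.579, 0.2271, 0.1807]
ee_rot: [-1.736, 1.563, -0.247]
wrist_force: [0.6, 0.1, -0.2]
opening: 0.435
```

```bash
python3 -c "
from h import *
plan((.573,.2829,.155),96.8,5)"
```

```text
t 39.8 at [579.  227.1 180.7] jaw 85.29 q6 0.34 open 0.435 F [ 0.6  0.1 -0.2]
SHIFT [0.0255, 0.0108, 0.0551] ROT [-11.5, -0.1, 0.4] len 62 ang 11.5
[0.0051,0.0022,0.011,-2.3,-0.0,0.1,0.0102,0.0043,0.022,-4.6,-0.0,0.2,0.0153,0.0065,0.0331,-6.9,-0.1,0.3,0.0204,0.0086,0.0441,-9.2,-0.1,0.3,0.0255,0.0108,0.0551,-11.5,-0.1,0.4,0.0255,0.0108,0.0551,-11.5,-0.1,0.4,0.0255,0.0108,0.0551,-11.5,-0.1,0.4,0.0255,0.0108,0.0551,-11.5,-0.1,0.4]
```

>>> {"method": "carry_out", "body": {
  "motion": [0.0, 0.002, 0.013, -2.5, 0, 0, 0.004, 0.004, 0.026, -5, 0, 0.1, 0.012, 0.007, 0.038, -7.5, 0, 0.2, 0.02, 0.009, 0.048, -10, 0, 0.3, 0.025, 0.0108, 0.0551, -11.5, -0.1, 0.4, 0.0255, 0.0108, 0.0551, -11.5, -0.1, 0.4, 0.0255, 0.0108, 0.0551, -11.5, -0.1, 0.4, 0.0255, 0.0108, 0.0551, -11.5, -0.1, 0.4]
}}

```text
time: 40.8
tool_pos: [0.5733, 0.2826, 0.1554]
ee_rot: [-1.852, 1.57, -0.163]
wrist_force: [-0.5, 0.3, -1.0]
opening: 0.437
```

```bash
python3 v.py s22.png scene 330 170 450 300 4; python3 -c "
from h import *
plan((.573,.2829,.0876),96.8,7)
s=st(); c=snap('scene'); print((proj(c,s['tool_pos']-[0,0,.0712])-[330,170])*4)"
```

```text
t 40.85 at [573.3 282.6 155.4] jaw 96.76 q6 0.22 open 0.433 F [-0.8  0.1 -1.3]
SHIFT [0.0678, 0.0003, 0.0003] ROT [-0.0, -0.0, 0.1] len 68 ang 0.1
[0.0097,0.0,0.0,-0.0,-0.0,0.0,0.0194,0.0001,0.0001,-0.0,-0.0,0.0,0.029,0.0001,0.0001,-0.0,-0.0,0.0,0.0387,0.0002,0.0002,-0.0,-0.0,0.0,0.0484,0.0002,0.0002,-0.0,-0.0,0.0,0.0581,0.0002,0.0003,-0.0,-0.0,0.0,0.0678,0.0003,0.0003,-0.0,-0.0,0.1,0.0678,0.0003,0.0003,-0.0,-0.0,0.1]
[[337.70074779 384.80554908]]
```

View pics/s22.png

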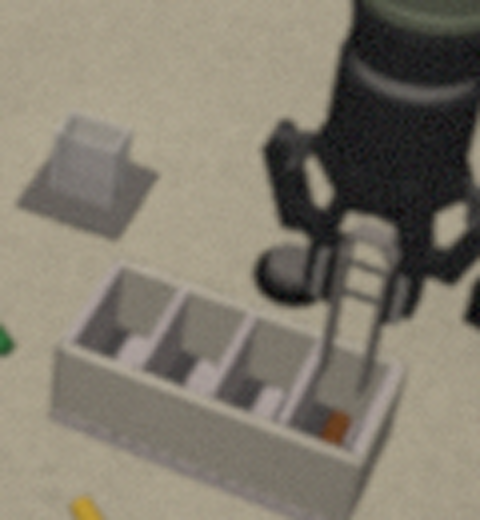

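>>> {"method": "carry_out", "body": {
  "motion": [0.01, 0, 0, 0, 0, 0, 0.02, 0, 0, 0, 0, 0, 0.03, 0, 0, 0, 0, 0, 0.04, 0, 0, 0, 0, 0, 0.05, 0.0003, 0.0003, 0, 0, 0, 0.06, 0.0003, 0.0003, 0, 0, 0, 0.067, 0.0003, 0.0003, 0, 0, 0, 0.067, 0.0003, 0.0003, 0, 0, 0]
}}

```text
time: 41.9
tool_pos: [0.5725, 0.2828, 0.0877]
ee_rot: [2.759, 1.57, -1.836]
wrist_force: [-1.4, -0.4, -1.1]
opening: 0.435
```

>>> {"method": "carry_out", "body": {
  "motion": [0, 0, 0, 0, 0, 0, 0, 0, 0, 0, 0, 0, 0, 0, 0, 0, 0, 0, 0, 0, 0, 0, 0, 0, 0, 0, 0, 0, 0, 0, 0, 0, 0, 0, 0, 0, -0.005, 0, 0, 0, 0, 0, -0.012, 0, 0, 0, 0, 0],
  "gripper": 0.35
}}

```text
time: 42.9
tool_pos: [0.5718, 0.2825, 0.0993]
ee_rot: [2.016, 1.569, -2.578]
wrist_force: [0.0, 0.7, -0.3]
opening: 0.357
```

```bash
python3 v.py s23.png scene 330 170 450 300 4; python3 -c "
from h import *
plan((.6196,-.1264,.18),6.8,8)"
```

```text
t 42.95 at [572.6 282.8 100.6] jaw 96.76 q6 0.23 open 0.357 F [ 0.7 -0.3 -0.6]
SHIFT [-0.0792, 0.0015, -0.4119] ROT [90.0, -0.0, 0.0] len 419 ang 90.0
[-0.0099,0.0002,-0.0515,11.2,-0.0,0.0,-0.0198,0.0004,-0.103,22.5,-0.0,0.0,-0.0297,0.0006,-0.1545,33.7,-0.0,0.0,-0.0396,0.0008,-0.206,45.0,-0.0,0.0,-0.0495,0.001,-0.2575,56.2,-0.0,0.0,-0.0594,0.0012,-0.3089,67.5,-0.0,0.0,-0.0693,0.0013,-0.3604,78.7,-0.0,0.0,-0.0792,0.0015,-0.4119,90.0,-0.0,0.0]
```

View pics/s23.png

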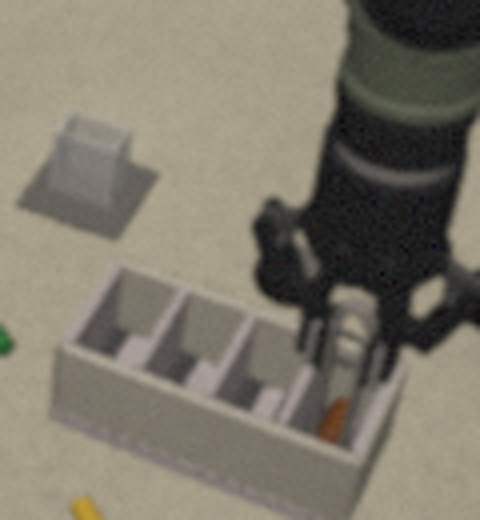

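>>> {"method": "carry_out", "body": {
  "motion": [-0.035, 0, 0, 0, 0, 0, -0.08, 0, 0, 0, 0, 0, -0.085, 0, -0.02, 5, 0, 0, -0.083, 0, -0.065, 15, 0, 0, -0.081, 0, -0.12, 25.5, 0, 0, -0.081, 0, -0.18, 36, 0, 0, -0.081, 0.001, -0.24, 46.5, 0, 0, -0.081, 0.001, -0.29, 57, 0, 0]
}}

```text
time: 43.95
tool_pos: [0.6057, -0.0075, 0.1819]
ee_rot: [-1.882, 1.57, -1.194]
wrist_force: [1.1, 0.7, -0.8]
opening: 0.357
```

```bash
python3 -c "
from h import *
plan((.6196,-.1264,.12),6.8,6)"
```

```text
t 43.95 at [605.7  -7.5 181.9] jaw 39.37 q6 0.75 open 0.357 F [ 1.1  0.7 -0.8]
SHIFT [0.062, -0.1007, -0.0647] ROT [32.6, -0.0, 0.0] len 135 ang 32.6
[0.0103,-0.0168,-0.0108,5.4,-0.0,0.0,0.0207,-0.0336,-0.0216,10.9,-0.0,0.0,0.031,-0.0504,-0.0323,16.3,-0.0,0.0,0.0413,-0.0672,-0.0431,21.7,-0.0,0.0,0.0517,-0.0839,-0.0539,27.1,-0.0,0.0,0.062,-0.1007,-0.0647,32.6,-0.0,0.0,0.062,-0.1007,-0.0647,32.6,-0.0,0.0,0.062,-0.1007,-0.0647,32.6,-0.0,0.0]
```

>>> {"method": "carry_out", "body": {
  "motion": [0.005, -0.028, -0.018, 9, 0, 0, 0.015, -0.055, -0.035, 17.5, 0, 0, 0.025, -0.078, -0.05, 25, 0, 0, 0.035, -0.093, -0.06, 30, 0, 0, 0.045, -0.1007, -0.0647, 32.6, 0, 0, 0.055, -0.1007, -0.0647, 32.6, 0, 0, 0.062, -0.1007, -0.0647, 32.6, 0, 0, 0.062, -0.1007, -0.0647, 32.6, 0, 0]
}}

```text
time: 44.95
tool_pos: [0.6191, -0.1254, 0.1194]
ee_rot: [3.044, 1.57, -3.12]
wrist_force: [-0.2, 0.8, -1.9]
opening: 0.357
```

```bash
python3 -c "
from h import *
plan((.6196,-.1264,.0893),6.8,6)"; python3 v.py s24.png scene 180 150 320 260 5
```

```text
t 44.95 at [ 619.1 -125.4  119.4] jaw 6.85 q6 1.13 open 0.357 F [-0.2  0.8 -1.9]
SHIFT [0.0301, -0.001, 0.0005] ROT [0.0, -0.1, -0.0] len 30 ang 0.1
[0.005,-0.0002,0.0001,0.0,-0.0,-0.0,0.01,-0.0003,0.0002,0.0,-0.0,-0.0,0.015,-0.0005,0.0002,0.0,-0.0,-0.0,0.02,-0.0007,0.0003,0.0,-0.0,-0.0,0.0251,-0.0009,0.0004,0.0,-0.1,-0.0,0.0301,-0.001,0.0005,0.0,-0.1,-0.0,0.0301,-0.001,0.0005,0.0,-0.1,-0.0,0.0301,-0.001,0.0005,0.0,-0.1,-0.0]
```

View pics/s24.png

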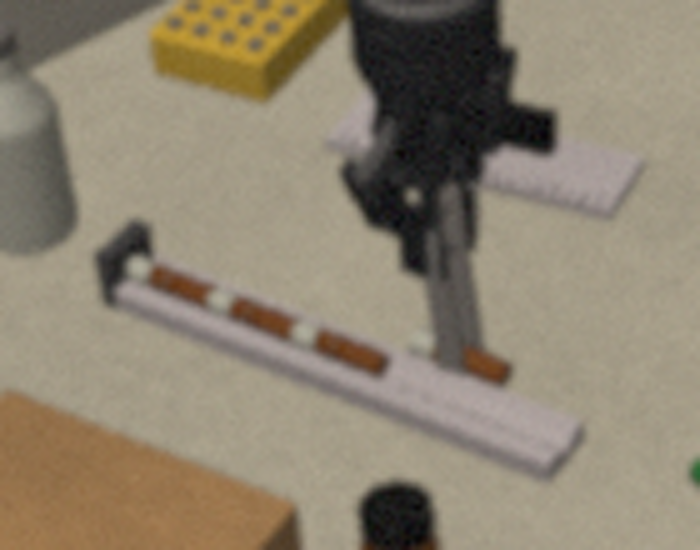

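>>> {"method": "carry_out", "body": {
  "motion": [0.008, 0, 0, 0, 0, 0, 0.016, 0, 0, 0, 0, 0, 0.024, 0, 0.0003, 0, 0, 0, 0.028, 0, 0.0005, 0, 0, 0, 0.03, 0, 0.0005, 0, 0, 0, 0.03, -0.002, 0.0005, 0, 0, 0, 0.03, -0.0045, 0.0005, 0, 0, 0, 0.03, -0.006, 0.0005, 0, 0, 0]
}}

```text
time: 46.0
tool_pos: [0.6207, -0.1317, 0.09]
ee_rot: [-1.958, 1.571, -1.839]
wrist_force: [-1.2, -0.1, -0.1]
opening: 0.356
```

>>> {"method": "carry_out", "body": {
  "motion": [0, -0.0015, 0, 0, 0, 0, 0, -0.003, 0, 0, 0, 0, 0, -0.0045, 0, 0, 0, 0, 0, -0.006, 0, 0, 0, 0, 0, -0.007, 0, 0, 0, 0, 0, -0.008, 0, 0, 0, 0, 0, -0.008, 0, 0, 0, 0, 0, -0.008, 0, 0, 0, 0]
}}

```text
time: 47.0
tool_pos: [0.6216, -0.1398, 0.09]
ee_rot: [-1.967, 1.57, -1.848]
wrist_force: [-0.4, 0.0, -0.9]
opening: 0.355
```

```bash
python3 v.py s25.png scene 180 150 280 250 6
```

```text
(no output)
```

View pics/s25.png

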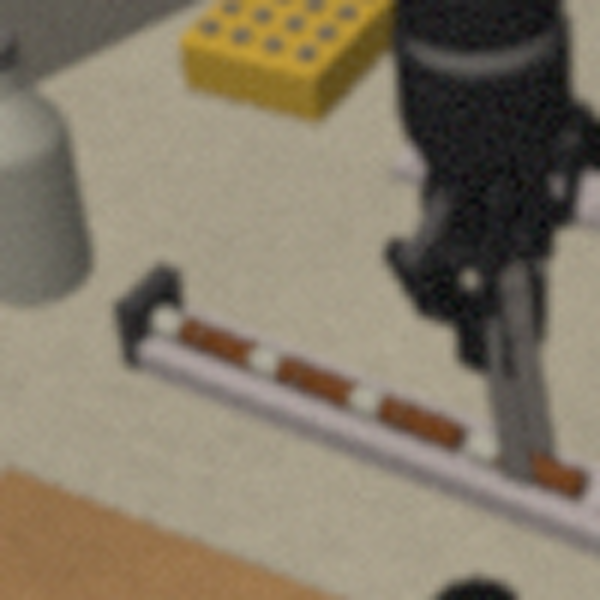

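>>> {"method": "carry_out", "body": {
  "motion": [0, -0.001, 0, 0, 0, 0, 0, -0.002, 0, 0, 0, 0, 0, -0.003, 0, 0, 0, 0, 0, -0.004, 0, 0, 0, 0, 0, -0.005, 0, 0, 0, 0, 0, -0.0055, 0, 0, 0, 0, 0, -0.0055, 0, 0, 0, 0, 0, -0.0055, 0, 0, 0, 0]
}}

```text
time: 48.05
tool_pos: [0.6223, -0.1454, 0.0901]
ee_rot: [-1.814, 1.57, -1.695]
wrist_force: [-1.1, 0.6, -0.6]
opening: 0.355
```

>>> {"method": "carry_out", "body": {
  "motion": [0, -0.001, 0, 0, 0, 0, 0, -0.002, 0, 0, 0, 0, 0, -0.003, 0, 0, 0, 0, 0, -0.004, 0, 0, 0, 0, 0, -0.004, 0, 0, 0, 0, 0, -0.004, 0, 0, 0, 0, 0, -0.004, 0, 0, 0, 0, 0, -0.004, 0, 0, 0, 0]
}}

```text
time: 49.05
tool_pos: [0.6226, -0.1487, 0.09]
ee_rot: [2.05, 1.57, 2.17]
wrist_force: [-1.9, 5.4, 0.0]
opening: 0.36
```

```bash
python3 v.py s26.png scene 180 150 280 250 6
```

```text
(no output)
```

View pics/s26.png

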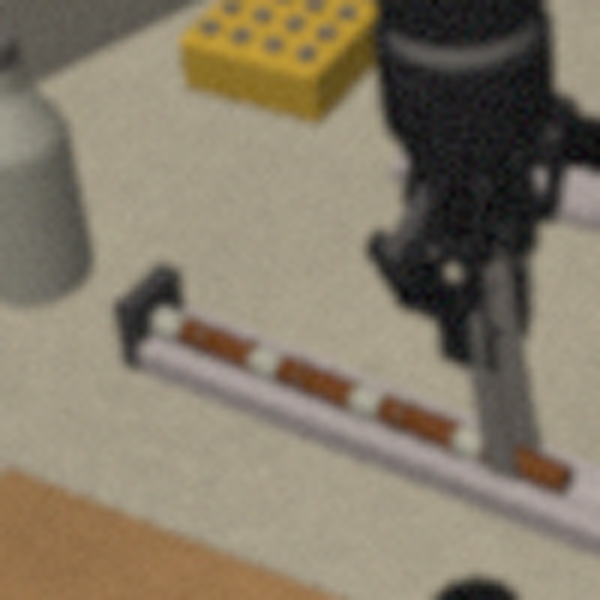

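>>> {"method": "carry_out", "body": {
  "motion": [0.0005, 0.0003, 0, 0, 0, 0, 0.0005, 0.0003, 0, 0, 0, 0, 0.0005, 0.0003, 0, 0, 0, 0, 0.0005, 0.0003, 0, 0, 0, 0, -0.01, 0.0005, 0, 0, 0, 0, -0.03, 0.0005, 0, 0, 0, 0, -0.06, 0.0005, 0, 0, 0, 0, -0.09, 0.001, 0, 0, 0, 0],
  "gripper": 0.13
}}

```text
time: 50.1
tool_pos: [0.6226, -0.1478, 0.1816]
ee_rot: [0.049, 1.571, 0.169]
wrist_force: [0.5, -0.2, -1.9]
opening: 0.441
```

>>> {"method": "carry_out", "body": {
  "motion": [0, 0.03, 0, -4, 0, 0, 0, 0.06, 0, -14, 0, 0, 0, 0.09, -0.02, -24, 0, 0, 0, 0.12, -0.05, -34, 0, 0, 0, 0.14, -0.08, -44, 0, 0, 0, 0.16, -0.11, -54, 0, 0, 0, 0.17, -0.14, -64, 0, 0, 0, 0.17, -0.16, -74, 0, 0]
}}

```text
time: 51.1
tool_pos: [0.4422, 0.0025, 0.1824]
ee_rot: [-1.643, 1.57, -0.225]
wrist_force: [-1.0, -0.2, -0.5]
opening: 0.437
```

```bash
python3 v.py s27.png scene 180 150 320 250 5; python3 v.py t27.png top 280 160 430 260 5; python3 -c "
from h import *
plan((.4293,.0273,.18),96.8,8)"
```

```text
t 51.2 at [441.8   2.1 182.4] jaw 80.86 q6 -0.0 open 0.434 F [ 0.2 -0.6 -0.6]
SHIFT [0.0024, 0.0163, 0.0229] ROT [-15.9, -0.0, 0.0] len 28 ang 15.9
[0.0003,0.002,0.0029,-2.0,-0.0,0.0,0.0006,0.0041,0.0057,-4.0,-0.0,0.0,0.0009,0.0061,0.0086,-6.0,-0.0,0.0,0.0012,0.0082,0.0114,-8.0,-0.0,0.0,0.0015,0.0102,0.0143,-10.0,-0.0,0.0,0.0018,0.0123,0.0171,-12.0,-0.0,0.0,0.0021,0.0143,0.02,-14.0,-0.0,0.0,0.0024,0.0163,0.0229,-15.9,-0.0,0.0]
```

View pics/s27.png

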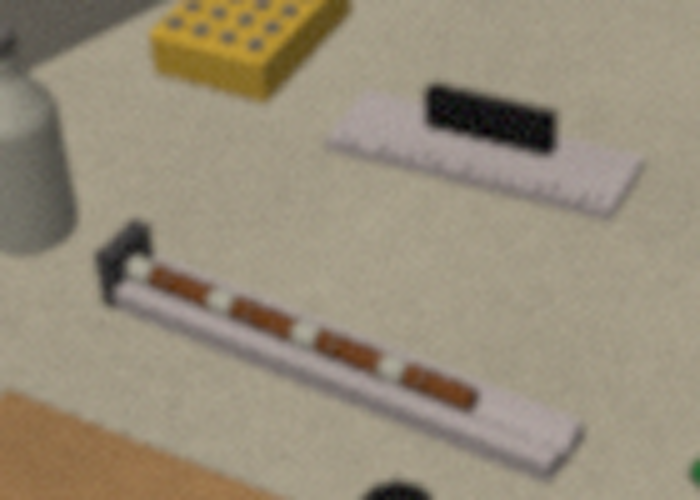

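View pics/t27.png

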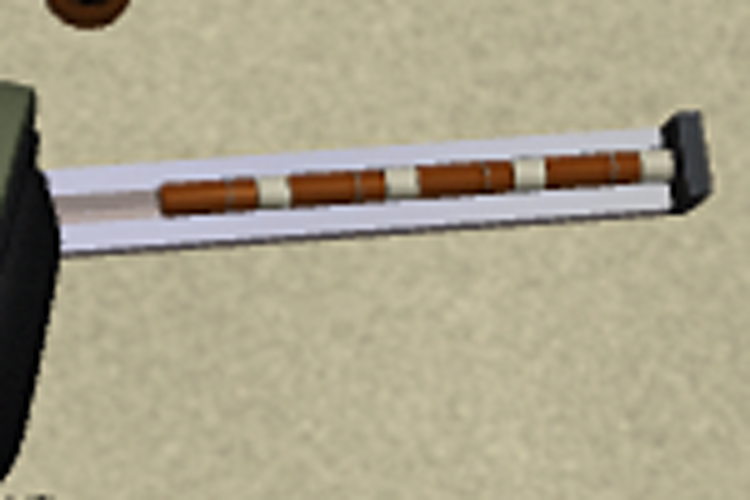

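```bash
python3 - <<'E'
from h import *
c=snap('top'); im=c['pixels']
cv2.imwrite('pics/t28.png',cv2.resize(im[180:212,308:424],None,fx=6.8,fy=6.8,interpolation=2))
e=np.array([.1187,-.9929]);n=np.array([.9929,.1187]);S=np.array([.6463,-.3498])
# sample along the axis line at z=.027 (top of tube)
ss=np.arange(0.25,-.012,-.001)
P=np.array([[*(S-e*s),.0273] for s in ss]); uv=proj(c,P).astype(np.float32)
v=cv2.remap(im,uv[:,0].reshape(1,-1),uv[:,1].reshape(1,-1),cv2.INTER_LINEAR)[0].astype(int)
print([(round(s*1e3),*x.tolist()) for s,x in zip(ss,v)][::1])
E
```

```text
[(250, 123, 127, 139), (249, 123, 127, 138), (248, 123, 127, 138), (247, 123, 127, 138), (246, 125, 129, 140), (245, 127, 131, 142), (244, 118, 122, 134), (243, 94, 100, 112), (242, 70, 78, 93), (241, 48, 63, 90), (240, 24, 48, 88), (239, 20, 51, 100), (238, 21, 59, 115), (237, 22, 63, 123), (236, 23, 65, 124), (235, 24, 66, 126), (234, 24, 66, 127), (233, 24, 66, 127), (232, 24, 66, 127), (231, 24, 66, 127), (230, 24, 66, 127), (229, 24, 66, 127), (228, 24, 67, 127), (227, 24, 67, 127), (226, 24, 67, 127), (225, 25, 68, 128), (224, 27, 68, 129), (223, 28, 69, 130), (222, 28, 70, 131), (221, 28, 70, 132), (220, 27, 71, 133), (219, 27, 72, 134), (218, 28, 73, 135), (217, 29, 74, 135), (216, 30, 76, 137), (215, 32, 78, 139), (214, 33, 79, 142), (213, 33, 80, 144), (212, 33, 80, 146), (211, 38, 83, 143), (210, 43, 83, 138), (209, 47, 86, 136), (208, 50, 89, 138), (207, 51, 91, 140), (206, 45, 88, 143), (205, 38, 84, 145), (204, 36, 83, 145), (203, 34, 82, 145), (202, 34, 81, 144), (201, 33, 81, 144), (200, 33, 80, 145), (199, 31, 79, 145), (198, 30, 77, 145), (197, 46, 86, 138), (196, 6
[... 3438 characters left out ...]
 121), (24, 18, 61, 122), (23, 18, 61, 122), (22, 19, 61, 122), (21, 18, 60, 122), (20, 17, 59, 121), (19, 17, 59, 121), (18, 19, 59, 120), (17, 23, 62, 120), (16, 60, 92, 131), (15, 99, 124, 143), (14, 129, 151, 161), (13, 156, 178, 184), (12, 174, 195, 199), (11, 172, 193, 198), (10, 169, 191, 196), (9, 170, 191, 196), (8, 170, 191, 197), (7, 171, 192, 197), (6, 172, 193, 198), (5, 172, 193, 199), (4, 172, 194, 199), (3, 172, 195, 200), (2, 150, 170, 175), (1, 125, 142, 146), (0, 88, 100, 103), (-1, 46, 51, 53), (-2, 10, 9, 10), (-3, 15, 14, 15), (-4, 21, 20, 21), (-5, 37, 35, 34), (-6, 57, 54, 52), (-7, 68, 63, 61), (-8, 66, 62, 59), (-9, 64, 61, 58), (-10, 63, 60, 57), (-11, 62, 59, 57)]
```

View pics/t28.png

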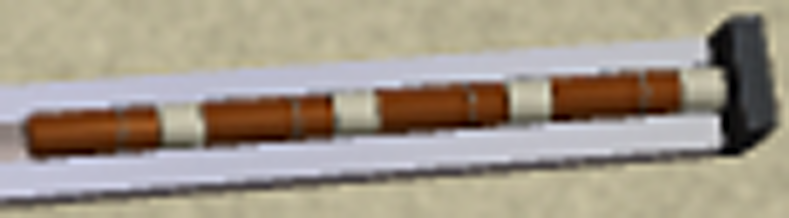

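>>> {"method": "carry_out", "body": {
  "motion": [0, 0.004, 0.006, -4, 0, 0, 0, 0.008, 0.012, -8, 0, 0, 0, 0.012, 0.018, -12, 0, 0, 0.002, 0.0163, 0.0229, -15.9, 0, 0, 0.002, 0.0163, 0.0229, -15.9, 0, 0, 0.002, 0.0163, 0.0229, -15.9, 0, 0, 0.002, 0.0163, 0.0229, -15.9, 0, 0, 0.002, 0.0163, 0.0229, -15.9, 0, 0]
}}

```text
time: 52.25
tool_pos: [0.4313, 0.027, 0.1805]
ee_rot: [-1.816, 1.569, -0.13]
wrist_force: [0.3, -1.0, -0.6]
opening: 0.434
```

```bash
python3 v.py s30.png scene 310 130 410 240 6; python3 -c "
from h import *
s=st(); c=snap('scene'); print(s['tool_pos'],(proj(c,s['tool_pos']-[0,0,.0712])-[310,130])*6,(proj(c,s['tool_pos']+[-.008,0,-.0712])-[310,130])*6,(proj(c,[.4293,.0273,.06])-[310,130])*6)"
```

```text
[0.43123673 0.02701545 0.18053592] [[260.98891691 350.72162348]] [[269.94836692 341.96952858]] [[256.4228482  430.27971384]]
```

View pics/s30.png

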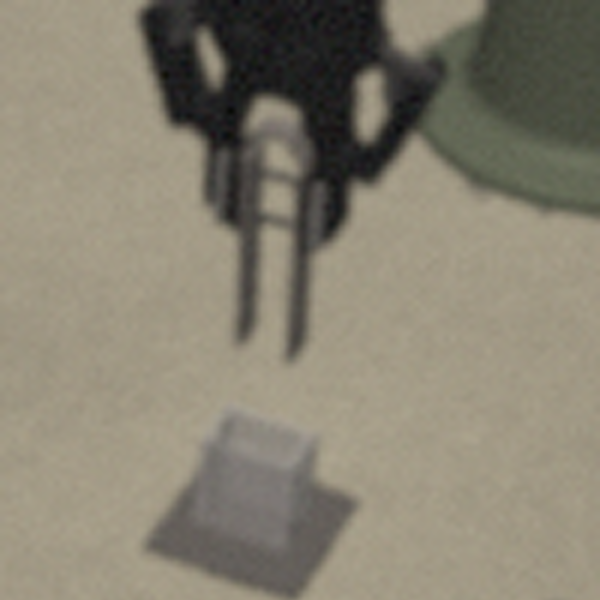

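>>> {"method": "carry_out", "body": {
  "motion": [0, 0, 0, 0, 0, -1.5, 0, 0, 0, 0, 0, -3, 0, 0, 0, 0, 0, -5, 0, 0, 0, 0, 0, -5, 0, 0, 0, 0, 0, -5, 0, 0, 0, 0, 0, -5, 0, 0, 0, 0, 0, -5, 0, 0, 0, 0, 0, -5]
}}

```text
time: 53.35
tool_pos: [0.4313, 0.027, 0.1804]
ee_rot: [-1.576, 1.482, 0.11]
wrist_force: [-0.0, -0.3, -0.6]
opening: 0.436
```

```bash
python3 v.py s31.png scene 310 130 410 240 6; python3 -c "
from h import *
s=st(); c=snap('scene'); print(s['tool_pos'],Rs(s).as_matrix()[:,0],(proj(c,s['tool_pos']+[-.0017,0,-.0712])-[310,130])*6)"
```

```text
[0.43124198 0.02704089 0.18042665] [ 0.08816285  0.00979451 -0.99605792] [[262.92344474 349.06698363]]
```

View pics/s31.png

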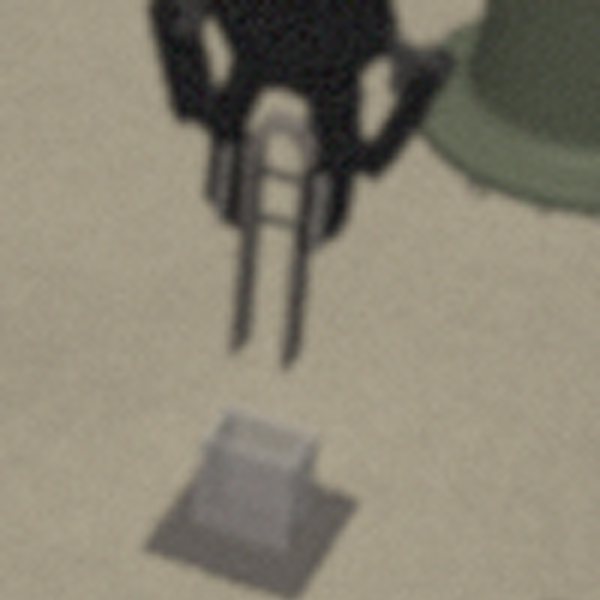

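```bash
python3 -c "
from h import *
s=st();R=Rs(s);print(R.inv().apply([.4310-s['tool_pos'][0],.0273-s['tool_pos'][1],.0785-s['tool_pos'][2]]),R.inv().apply([0,0,-.05]))"
```

```text
[0.10153639 0.00923857 0.00032403] [4.98026704e-02 4.43775168e-03 1.94897457e-05]
```

>>> {"method": "carry_out", "body": {
  "motion": [0.01, 0.0009, 0.0003, 0, 0, 0, 0.025, 0.0023, 0.0003, 0, 0, 0, 0.04, 0.0036, 0.0003, 0, 0, 0, 0.05, 0.0045, 0.0003, 0, 0, 0, 0.055, 0.005, 0.0003, 0, 0, 0, 0.06, 0.0055, 0.0003, 0, 0, 0, 0.065, 0.006, 0.0003, 0, 0, 0, 0.065, 0.006, 0.0003, 0, 0, 0]
}}

```text
time: 54.45
tool_pos: [0.4308, 0.0273, 0.115]
ee_rot: [-1.575, 1.482, 0.111]
wrist_force: [-0.1, -0.3, -1.3]
opening: 0.433
```

```bash
python3 v.py s32.png scene 310 130 410 240 6; python3 -c "
from h import *
s=st();R=Rs(s);print(s['wrist_force'],s['tool_pos'],R.inv().apply([.4310-s['tool_pos'][0],.0273-s['tool_pos'][1],.0785-s['tool_pos'][2]]))"
```

```text
[ 0.11039414  0.79290794 -0.26283294] [0.43101615 0.02725608 0.1151753 ] [3.65295725e-02 3.26591166e-03 6.13115348e-05]
```

View pics/s32.png

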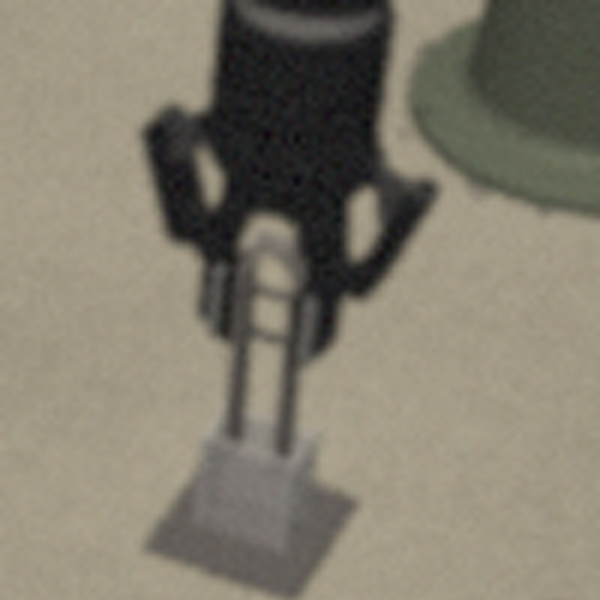

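Tips are entering the pocket without contact. Continue down.

>>> {"method": "carry_out", "body": {
  "motion": [0.006, 0.0005, 0, 0, 0, 0, 0.012, 0.001, 0, 0, 0, 0, 0.018, 0.0016, 0, 0, 0, 0, 0.024, 0.0021, 0, 0, 0, 0, 0.03, 0.0027, 0, 0, 0, 0, 0.034, 0.003, 0, 0, 0, 0, 0.0365, 0.0033, 0, 0, 0, 0, 0.0365, 0.0033, 0, 0, 0, 0]
}}

```text
time: 55.5
tool_pos: [0.4309, 0.0273, 0.0784]
ee_rot: [-1.575, 1.482, 0.111]
wrist_force: [0.4, 0.4, -1.2]
opening: 0.441
```

```bash
python3 v.py s33.png scene 310 130 410 240 6; python3 -c "
from h import *
s=st();print(s['wrist_force'],s['tool_pos'])"
```

```text
[ 0.62837746 -0.11911348 -1.12274899] [0.43100305 0.02723845 0.07856468]
```

View pics/s33.png

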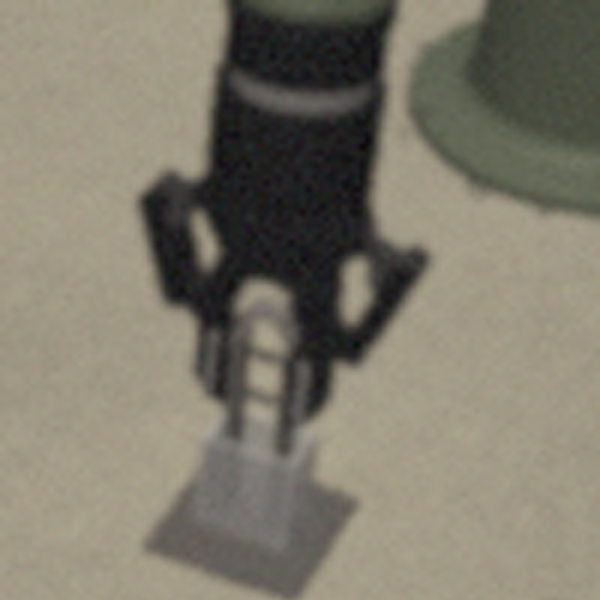

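>>> {"method": "carry_out", "body": {
  "motion": [0.0012, 0.0001, 0, 0, 0, 0, 0.0012, 0.0001, 0, 0, 0, 0, 0.0012, 0.0001, 0, 0, 0, 0, 0.0012, 0.0001, 0, 0, 0, 0, 0.0012, 0.0001, 0, 0, 0, 0, 0.0012, 0.0001, 0, 0, 0, 0, 0.0012, 0.0001, 0, 0, 0, 0, 0.0012, 0.0001, 0, 0, 0, 0],
  "gripper": -0.4
}}

```text
time: 56.55
tool_pos: [0.431, 0.0273, 0.0774]
ee_rot: [-1.576, 1.482, 0.11]
wrist_force: [-0.4, 0.3, 0.1]
opening: 0.699
```

>>> {"method": "carry_out", "body": {
  "motion": [-0.01, -0.0009, 0, 0, 0, 0, -0.025, -0.0022, 0, 0, 0, 0, -0.04, -0.0036, 0, 0, 0, 0, -0.06, -0.0054, 0, 0, 0, 0, -0.08, -0.0071, 0, 0, 0, 0, -0.1, -0.009, 0, 0, 0, 0, -0.12, -0.0107, 0, 0, 0, 0, -0.13, -0.0116, 0, 0, 0, 0]
}}

```text
time: 57.55
tool_pos: [0.4316, 0.0273, 0.2094]
ee_rot: [-1.581, 1.48, 0.105]
wrist_force: [0.3, -0.2, -1.0]
opening: 0.7
```

```bash
python3 v.py s34.png scene 310 130 410 240 6; python3 v.py t34.png top 280 160 430 310 4
```

```text
(no output)
```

View pics/s34.png

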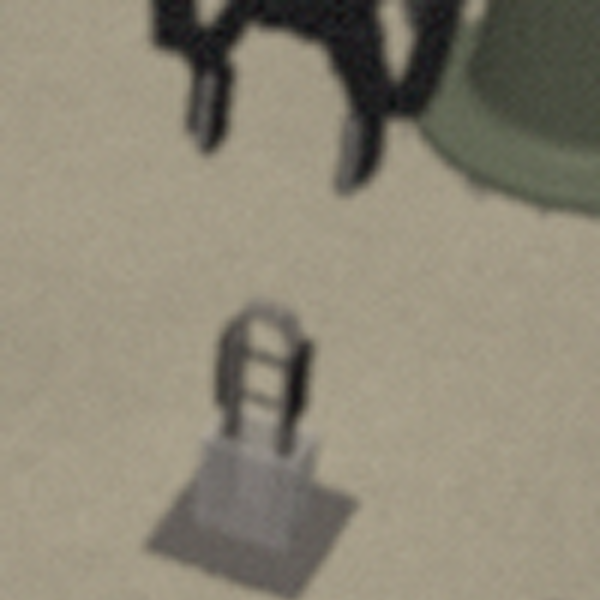

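View pics/t34.png

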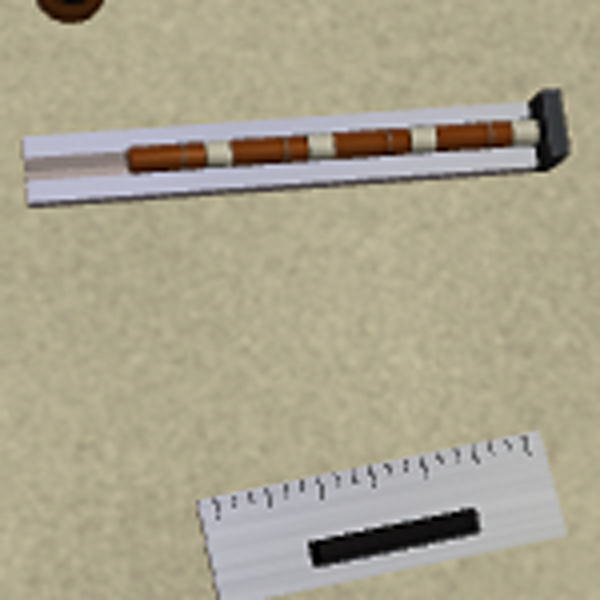

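```bash
python3 v.py t35.png top 315 255 435 330 6
```

```text
(no output)
```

View pics/t35.png

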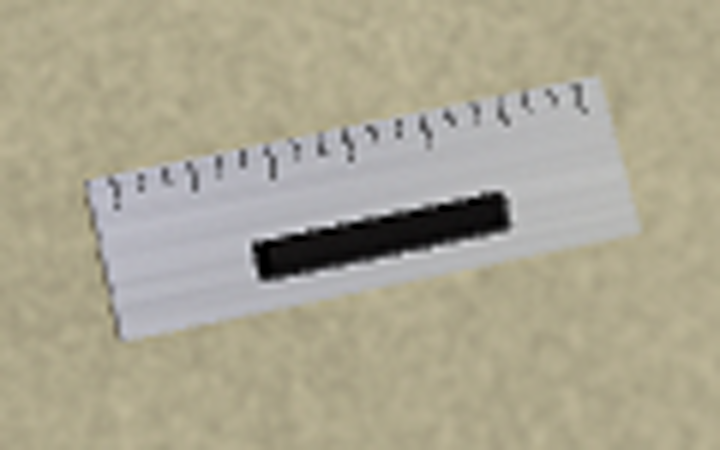

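```bash
python3 - <<'E'
from h import *
c=snap('top')
def cr(pts,x0,y0,k): return [(x0+(u+.5)/k-.5,y0+(v+.5)/k-.5) for u,v in pts]
P=plane(c,cr([(86,180),(600,76),(640,232),(122,340)],315,255,6),.008)[:,:2]
print(np.round(P*1e3,1).tolist(),[np.linalg.norm(P[i]-P[(i+1)%4])*1e3 for i in range(4)],[np.degrees(np.arctan2(*(P[j]-P[i])[[1,0]])) for i,j in((0,1),(3,2))])
m=P.mean(0); a=np.radians(np.mean([np.degrees(np.arctan2(*(P[j]-P[i])[[1,0]])) for i,j in((0,1),(3,2))]))
ux=np.array([np.cos(a),np.sin(a)]);uy=np.array([-ux[1],ux[0]])
print('centre',m,np.degrees(a),'rib',m-uy*.012)
Q=plane(c,cr([(252,241),(505,192),(510,230),(262,281)],315,255,6),.038)[:,:2];print('rib top',Q.mean(0))
r=m-uy*.012
plan((*r,.12),np.degrees(a)+90,8)
E
```

```text
[[425.0, -156.8], [472.6, -351.6], [414.8, -365.1], [367.1, -171.3]] [np.float64(200.532946553073), np.float64(59.346752160296866), np.float64(199.6216418476063), np.float64(59.734558958388135)] [np.float64(-76.28593678717303), np.float64(-76.17416293055908)]
centre [ 0.41986294 -0.26117589] -76.23004985886605 rib [ 0.40820783 -0.26403218]
rib top [ 0.40759678 -0.26162424]
t 57.75 at [430.8  27.3 207.6] jaw 96.57 q6 -0.24 open 0.701 F [-0.9  0.3 -0. ]
SHIFT [0.0824, 0.0633, -0.2868] ROT [82.7, 3.7, 4.2] len 305 ang 82.9
[0.0103,0.0079,-0.0359,10.3,0.5,0.5,0.0206,0.0158,-0.0717,20.7,0.9,1.0,0.0309,0.0237,-0.1076,31.0,1.4,1.6,0.0412,0.0316,-0.1434,41.4,1.8,2.1,0.0515,0.0396,-0.1793,51.7,2.3,2.6,0.0618,0.0475,-0.2151,62.1,2.7,3.1,0.0721,0.0554,-0.251,72.4,3.2,3.7,0.0824,0.0633,-0.2868,82.7,3.7,4.2]
```

>>> {"method": "carry_out", "body": {
  "motion": [0.0, 0.0, -0.036, 10, 0.5, 0.5, 0.0, 0.006, -0.072, 20, 1, 1, 0.005, 0.014, -0.108, 30, 1.4, 1.6, 0.015, 0.024, -0.1434, 40, 1.8, 2.1, 0.03, 0.034, -0.1793, 50.5, 2.3, 2.6, 0.045, 0.044, -0.2151, 61, 2.7, 3.1, 0.06, 0.0554, -0.251, 71.5, 3.2, 3.7, 0.075, 0.063, -0.2868, 82, 3.7, 4.2],
  "gripper": -0.3
}}

```text
time: 58.75
tool_pos: [0.4068, -0.2647, 0.1259]
ee_rot: [2.687, 1.568, 2.934]
wrist_force: [1.3, 0.4, -0.3]
opening: 0.649
```

```bash
python3 - <<'E'
from h import *
plan((.408,-.263,.019),13.8,6)
E
python3 v.py s36.png scene 180 120 320 250 5
```

```text
t 58.75 at [ 406.8 -264.7  125.9] jaw 14.15 q6 0.6 open 0.649 F [ 1.3  0.4 -0.3]
SHIFT [0.1068, 0.0012, 0.0018] ROT [0.3, -0.1, -0.1] len 107 ang 0.4
[0.0178,0.0002,0.0003,0.1,-0.0,-0.0,0.0356,0.0004,0.0006,0.1,-0.0,-0.0,0.0534,0.0006,0.0009,0.2,-0.1,-0.0,0.0712,0.0008,0.0012,0.2,-0.1,-0.0,0.089,0.001,0.0015,0.3,-0.1,-0.1,0.1068,0.0012,0.0018,0.3,-0.1,-0.1,0.1068,0.0012,0.0018,0.3,-0.1,-0.1,0.1068,0.0012,0.0018,0.3,-0.1,-0.1]
```

View pics/s36.png

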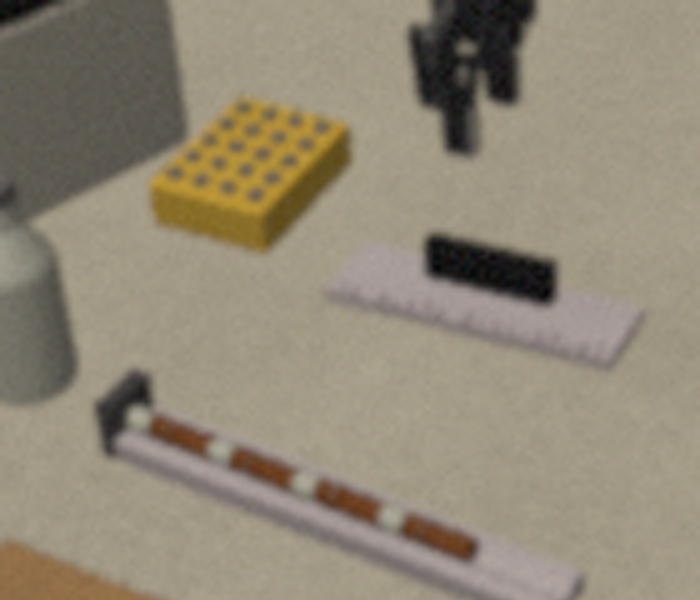

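```bash
python3 - <<'E'
from h import *
c=snap('scene'); f=lambda P:(proj(c,P)-[180,120])*5
print(f([.408,-.263,.038]),f([.4068,-.2647,.1259]),f([.425,-.1568,.008]),f([.4726,-.3516,.008]),'stop',f([.6463,-.3498,.0193]))
E
```

```text
[[487.97467403 247.00573701]] [[481.31062302 129.296089  ]] [[607.00867714 357.74949131]] [[321.15042149 285.76130017]] stop [[130.56417731 414.3875071 ]]
```

>>> {"method": "carry_out", "body": {
  "motion": [0.018, 0.0012, 0.0018, 0.3, 0, 0, 0.036, 0.0012, 0.0018, 0.3, 0, 0, 0.054, 0.0012, 0.0018, 0.3, 0, 0, 0.072, 0.0012, 0.0018, 0.3, 0, 0, 0.09, 0.0012, 0.0018, 0.3, 0, 0, 0.104, 0.0012, 0.0018, 0.3, 0, 0, 0.1125, 0.0012, 0.0018, 0.3, 0, 0, 0.1125, 0.0012, 0.0018, 0.3, 0, 0],
  "gripper": 0
}}

```text
time: 59.85
tool_pos: [0.4076, -0.2642, 0.0121]
ee_rot: [2.685, 1.566, 2.928]
wrist_force: [-0.6, -0.1, 0.1]
opening: 0.503
```

>>> {"method": "carry_out", "body": {
  "motion": [0, 0, 0, 0, 0, 0, 0, 0, 0, 0, 0, 0, 0, 0, 0, 0, 0, 0, 0, 0, 0, 0, 0, 0, 0, 0, 0, 0, 0, 0, 0, 0, 0, 0, 0, 0, 0, 0, 0, 0, 0, 0, 0, 0, 0, 0, 0, 0],
  "gripper": 0.8,
  "grip_force": 40
}}

```text
time: 60.85
tool_pos: [0.4081, -0.2645, 0.0126]
ee_rot: [2.776, 1.568, 3.019]
wrist_force: [-1.2, 1.0, 5.6]
opening: 0.157
```

```bash
python3 - <<'E'
from h import *
plan((.561,-.2593,.035),6.8,7)
E
```

```text
t 60.85 at [ 408.1 -264.5   12.6] jaw 13.93 q6 0.6 open 0.157 F [-1.2  1.   5.6]
SHIFT [-0.0228, -0.0318, 0.1496] ROT [7.1, -0.2, -0.1] len 155 ang 7.1
[-0.0033,-0.0045,0.0214,1.0,-0.0,-0.0,-0.0065,-0.0091,0.0427,2.0,-0.0,-0.0,-0.0098,-0.0136,0.0641,3.1,-0.1,-0.0,-0.013,-0.0181,0.0855,4.1,-0.1,-0.0,-0.0163,-0.0227,0.1069,5.1,-0.1,-0.0,-0.0196,-0.0272,0.1282,6.1,-0.1,-0.0,-0.0228,-0.0318,0.1496,7.1,-0.2,-0.1,-0.0228,-0.0318,0.1496,7.1,-0.2,-0.1]
```

>>> {"method": "carry_out", "body": {
  "motion": [-0.012, 0, 0, 0, 0, 0, -0.022, -0.003, 0.015, 1, 0, 0, -0.0228, -0.01, 0.045, 2.5, -0.1, 0, -0.0228, -0.016, 0.078, 4, -0.1, 0, -0.0228, -0.023, 0.108, 5.3, -0.1, 0, -0.0228, -0.028, 0.134, 6.5, -0.1, 0, -0.0228, -0.0318, 0.1496, 7.1, -0.1, 0, -0.0228, -0.0318, 0.1496, 7.1, -0.1, 0]
}}

```text
time: 61.85
tool_pos: [0.5616, -0.2593, 0.035]
ee_rot: [2.768, 1.569, 2.888]
wrist_force: [-0.4, 0.9, -2.8]
opening: 0.155
```

```bash
python3 v.py s37.png scene 180 120 320 250 5;python3 v.py t37.png top 300 160 440 280 5; python3 - <<'E'
from h import *
plan((.561,-.2593,.0128),6.8,7)
E
```

```text
t 61.95 at [ 559.9 -259.    34.7] jaw 6.84 q6 0.9 open 0.155 F [ 0.3  0.5 -2.3]
SHIFT [0.0219, -0.0004, 0.0011] ROT [0.0, -0.2, -0.1] len 22 ang 0.2
[0.0031,-0.0001,0.0002,0.0,-0.0,-0.0,0.0063,-0.0001,0.0003,0.0,-0.0,-0.0,0.0094,-0.0002,0.0005,0.0,-0.1,-0.0,0.0125,-0.0002,0.0006,0.0,-0.1,-0.1,0.0157,-0.0003,0.0008,0.0,-0.1,-0.1,0.0188,-0.0004,0.001,0.0,-0.1,-0.1,0.0219,-0.0004,0.0011,0.0,-0.2,-0.1,0.0219,-0.0004,0.0011,0.0,-0.2,-0.1]
```

View pics/s37.png

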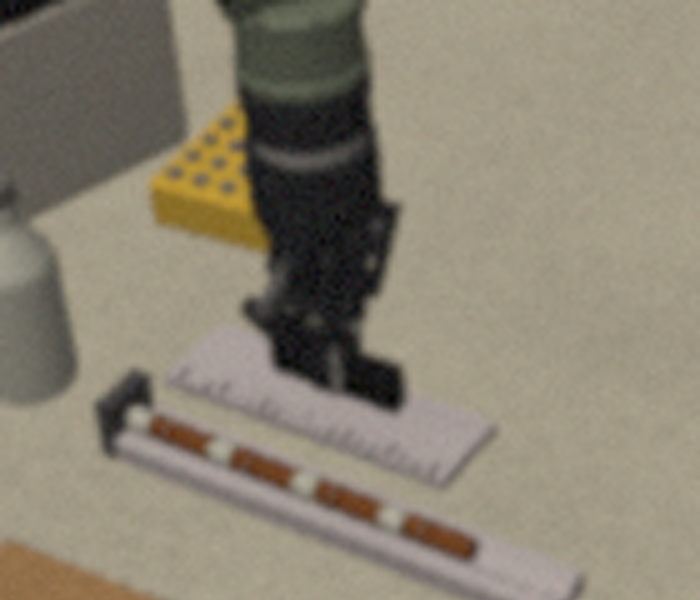

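View pics/t37.png

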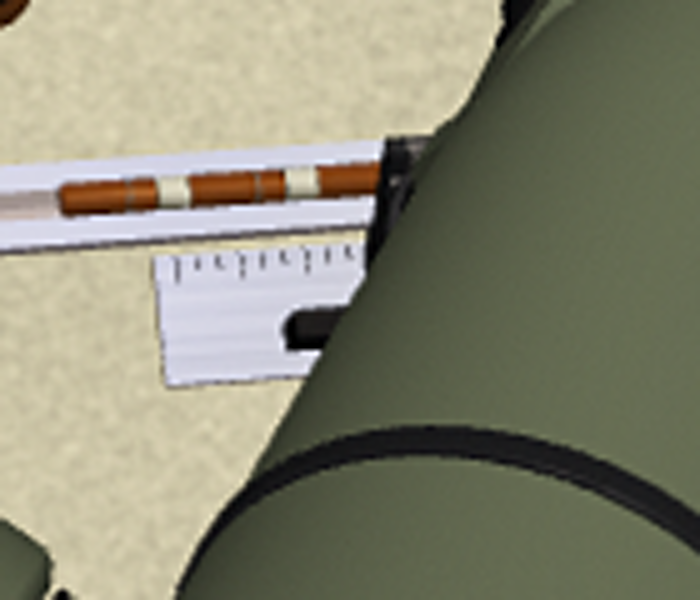

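```bash
python3 - <<'E'
from h import *
c=snap('top')
p=plane(c,[(300+154.5/5-.5,160+256.5/5-.5)],.030)[0]
e=np.array([.1187,-.9929]);n=np.array([.9929,.1187]);S=np.array([.6463,-.3498])
print(p,(S-p[:2])@e,(S-p[:2])@n)
E
```

```text
[ 0.59074338 -0.15454572  0.03      ] 0.20046254706843417 0.03198548595890602
```

>>> {"method": "carry_out", "body": {
  "motion": [0.006, 0, 0.001, 0, 0, 0, 0.012, 0, 0.001, 0, 0, 0, 0.017, 0, 0.001, 0, 0, 0, 0.02, -0.0004, 0.001, 0, -0.1, 0, 0.0215, -0.0004, 0.001, 0, -0.1, 0, 0.0215, -0.0004, 0.003, 0, -0.1, 0, 0.0215, -0.0004, 0.005, 0, -0.1, 0, 0.0215, -0.0004, 0.007, 0, -0.1, 0]
}}

```text
time: 63.0
tool_pos: [0.567, -0.2587, 0.0134]
ee_rot: [2.031, 1.569, 2.15]
wrist_force: [0.3, 0.3, -2.1]
opening: 0.155
```

>>> {"method": "carry_out", "body": {
  "motion": [0, 0, 0.001, 0, 0, 0, 0, 0, 0.002, 0, 0, 0, 0, 0, 0.003, 0, 0, 0, 0, 0, 0.004, 0, 0, 0, 0, 0, 0.005, 0, 0, 0, 0, 0, 0.005, 0, 0, 0, 0, 0, 0.005, 0, 0, 0, 0, 0, 0.005, 0, 0, 0]
}}

```text
time: 64.0
tool_pos: [0.572, -0.2581, 0.0134]
ee_rot: [2.055, 1.569, 2.174]
wrist_force: [-0.3, -0.9, -2.4]
opening: 0.157
```

```bash
python3 v.py s38.png scene 180 120 320 250 5;python3 v.py t38.png top 300 160 440 280 5; python3 - <<'E'
from h import *
plan((.5729,-.2579,.0128),6.8,7)
E
```

```text
t 64.1 at [ 572.  -258.1   13.4] jaw 6.82 q6 0.91 open 0.158 F [-0.4  0.1 -2.2]
SHIFT [0.0006, 0.0, 0.0009] ROT [0.0, -0.0, -0.1] len 1 ang 0.1
[0.0001,0.0,0.0001,0.0,-0.0,-0.0,0.0002,0.0,0.0003,0.0,-0.0,-0.0,0.0003,0.0,0.0004,0.0,-0.0,-0.0,0.0004,0.0,0.0005,0.0,-0.0,-0.0,0.0005,0.0,0.0007,0.0,-0.0,-0.1,0.0006,0.0,0.0008,0.0,-0.0,-0.1,0.0006,0.0,0.0009,0.0,-0.0,-0.1,0.0006,0.0,0.0009,0.0,-0.0,-0.1]
```

View pics/s38.png

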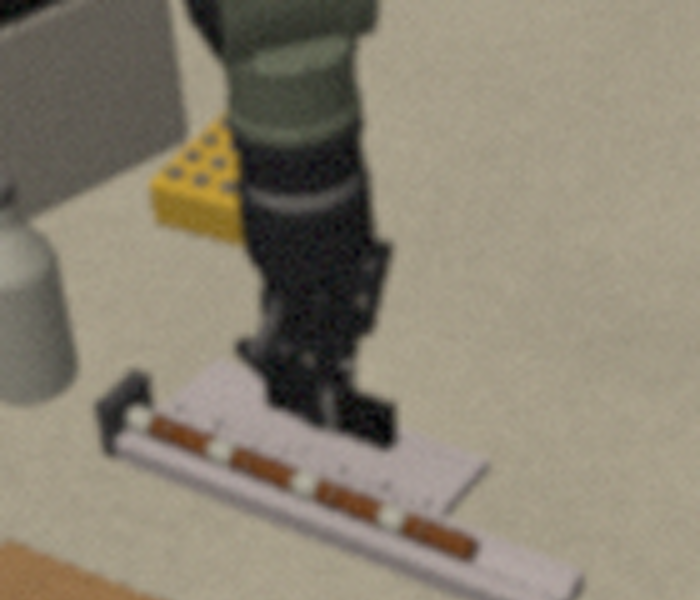

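View pics/t38.png

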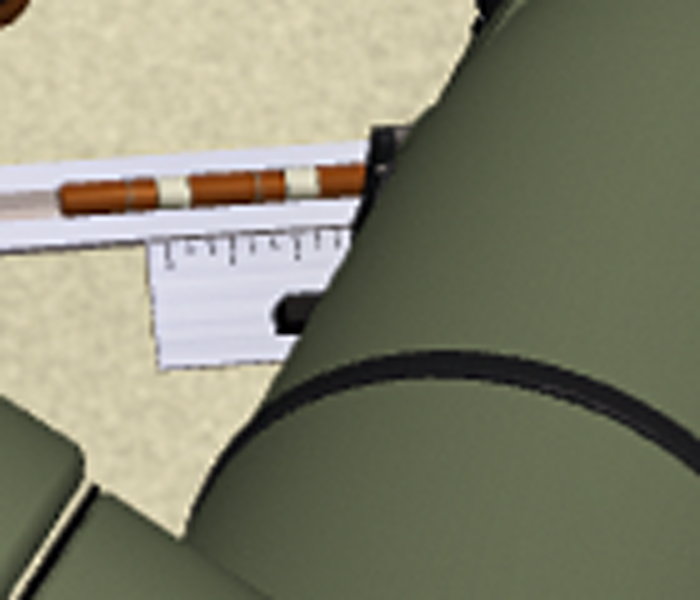

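```bash
python3 - <<'E'
from h import *
c=snap('top')
p=plane(c,[(300+148.5/5-.5,160+241.5/5-.5)],.0088)[0]
e=np.array([.1187,-.9929]);n=np.array([.9929,.1187]);S=np.array([.6463,-.3498])
print(p,(S-p[:2])@e,(S-p[:2])@n)
E
```

```text
[ 0.60299732 -0.15390247  0.0088    ] 0.19964668150102824 0.019742198881293825
```

>>> {"method": "carry_out", "body": {
  "motion": [0.0005, 0, 0.0005, 0, 0, 0, 0.0008, 0, 0.001, 0, 0, 0, 0.0008, 0, 0.0015, 0, 0, 0, 0.0008, 0, 0.002, 0, 0, 0, 0.0008, 0, 0.0025, 0, 0, 0, 0.0008, 0, 0.0025, 0, 0, 0, 0.0008, 0, 0.0025, 0, 0, 0, 0.0008, 0, 0.0025, 0, 0, 0]
}}

```text
time: 65.15
tool_pos: [0.5726, -0.258, 0.0127]
ee_rot: [2.85, 1.567, 2.968]
wrist_force: [-7.8, -0.7, 4.1]
opening: 0.158
```

>>> {"method": "carry_out", "body": {
  "motion": [0, 0, 0.0005, 0, 0, 0, 0, 0, 0.0005, 0, 0, 0, 0, 0, 0.0005, 0, 0, 0, 0, 0, 0.0005, 0, 0, 0, 0, 0, 0.0005, 0, 0, 0, 0, 0, 0, 0, 0, 0, -0.008, 0, 0, 0, 0, 0, -0.02, 0, 0, 0, 0, 0],
  "gripper": 0.3
}}

```text
time: 66.15
tool_pos: [0.5726, -0.2579, 0.0333]
ee_rot: [2.814, 1.566, 2.932]
wrist_force: [0.2, 0.4, 0.6]
opening: 0.351
```

>>> {"method": "carry_out", "body": {
  "motion": [-0.03, 0, 0, 0, 0, 0, -0.06, 0, 0, 0, 0, 0, -0.09, 0, -0.01, 0, 0, 0, -0.12, 0.02, -0.03, -6, 0, 0, -0.14, 0.05, -0.05, -12, 0, 0, -0.14, 0.1, -0.07, -18, 0, 0, -0.14, 0.15, -0.09, -24, 0, 0, -0.14, 0.2, -0.1, -30, 0, 0]
}}

```text
time: 67.15
tool_pos: [0.4493, -0.0701, 0.1751]
ee_rot: [2.269, 1.568, 2.913]
wrist_force: [0.4, 0.1, 0.2]
opening: 0.348
```

```bash
python3 v.py s39.png scene 180 120 320 250 5;python3 v.py t39.png top 290 165 430 265 5; python3 - <<'E'
from h import *
plan((.5,-.0,.17),30,7)
E
```

```text
t 67.25 at [447.9 -67.5 174.9] jaw 37.11 q6 0.61 open 0.352 F [ 0.5 -1.3 -0.3]
SHIFT [0.0048, 0.0224, 0.0823] ROT [7.1, -0.2, -0.3] len 85 ang 7.1
[0.0007,0.0032,0.0118,1.0,-0.0,-0.0,0.0014,0.0064,0.0235,2.0,-0.1,-0.1,0.0021,0.0096,0.0353,3.0,-0.1,-0.1,0.0027,0.0128,0.047,4.1,-0.1,-0.2,0.0034,0.016,0.0588,5.1,-0.1,-0.2,0.0041,0.0192,0.0706,6.1,-0.2,-0.3,0.0048,0.0224,0.0823,7.1,-0.2,-0.3,0.0048,0.0224,0.0823,7.1,-0.2,-0.3]
```

View pics/s39.png

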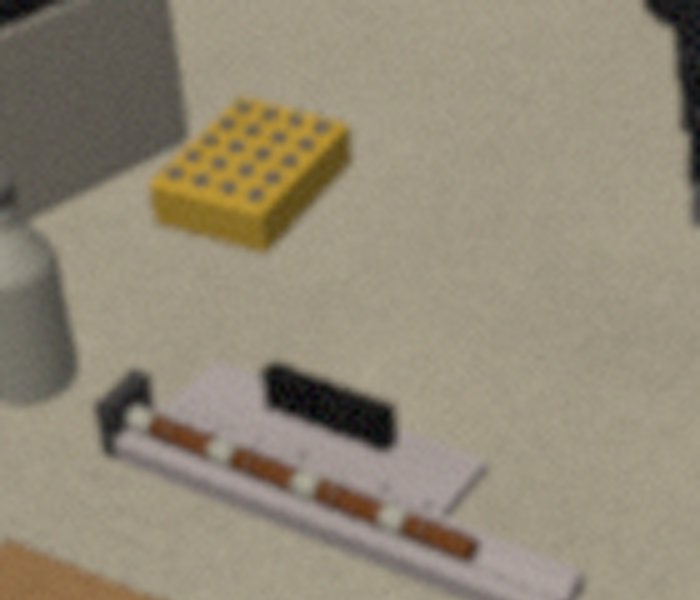

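View pics/t39.png

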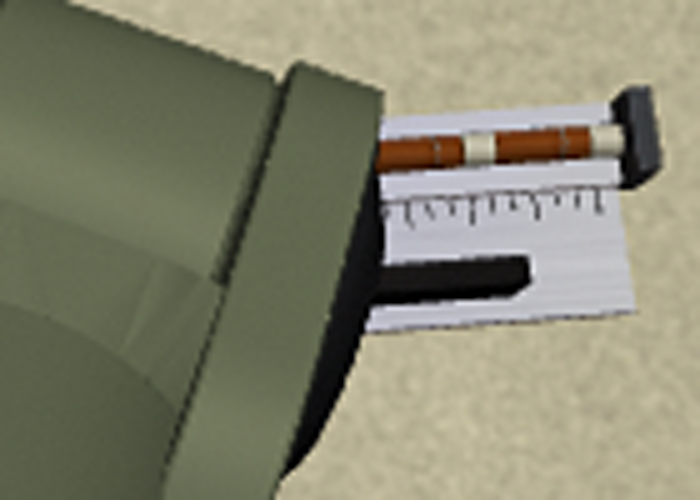

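>>> {"method": "carry_out", "body": {
  "motion": [0, 0.02, 0.03, 0, 0, 0, 0, 0.05, 0.06, 0, 0, 0, 0, 0.08, 0.08, 0, 0, 0, 0, 0.12, 0.09, 0, 0, 0, 0, 0.16, 0.1, 0, 0, 0, 0, 0.19, 0.1, 0, 0, 0, 0, 0.2, 0.1, 0, 0, 0, 0, 0.2, 0.1, 0, 0, 0],
  "gripper": 1
}}

```text
time: 68.25
tool_pos: [0.4076, 0.1522, 0.1762]
ee_rot: [1.998, 1.566, 2.646]
wrist_force: [0.3, 0.9, 0.1]
opening: -0.001
```

```bash
python3 v.py t40.png top 310 170 430 245 6; python3 - <<'E'
from h import *
c=snap('top')
e=np.array([.1187,-.9929]);n=np.array([.9929,.1187]);S=np.array([.6463,-.3498])
f=lambda P,z:(proj(c,[*P,z])-[310,170]+.5)*6-.5
print('ideal a',f(S-.02*n,.008),'BR',f(S-.08*n,.008),'b',f(S-.2*e-.02*n,.008),'BL',f(S-.2*e-.08*n,.008),'stop face rail top',f(S-.02*n,.015),f(S+.02*n,.015))
s=snap('scene')
plan((.427,.190,.12),90,7)
E
```

```text
ideal a [[620.56103526 194.67062244]] BR [[643.0639243  343.65721821]] b [[116.67391905 230.48098505]] BL [[132.16883148 380.97852403]] stop face rail top [[625.86482543 190.19748587]] [[610.99608865  92.57276959]]
t 68.4 at [407.9 151.6 175.9] jaw 37.02 q6 1.11 open -0.001 F [ 1.2  0.6 -0.6]
SHIFT [0.0559, 0.0189, 0.0386] ROT [-53.0, -0.0, -0.3] len 70 ang 53.0
[0.008,0.0027,0.0055,-7.6,-0.0,-0.0,0.016,0.0054,0.011,-15.1,-0.0,-0.1,0.0239,0.0081,0.0165,-22.7,-0.0,-0.1,0.0319,0.0108,0.022,-30.3,-0.0,-0.2,0.0399,0.0135,0.0275,-37.8,-0.0,-0.2,0.0479,0.0162,0.033,-45.4,-0.0,-0.3,0.0559,0.0189,0.0386,-53.0,-0.0,-0.3,0.0559,0.0189,0.0386,-53.0,-0.0,-0.3]
```

View pics/t40.png

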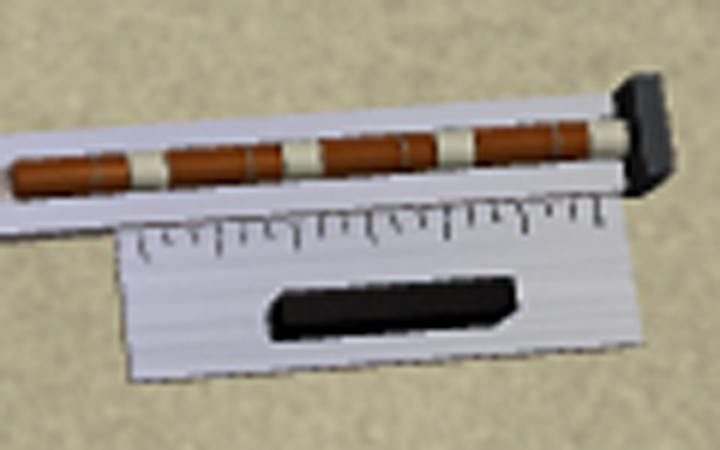

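```bash
python3 - <<'E'
from h import *
plan((.427,.190,.045),37,7)
c=snap('top');s=snap('scene')
cv2.imwrite('pics/b.png',cv2.resize(cv2.imread('pics/top0.png')[255:297,155:200],None,fx=10,fy=10,interpolation=2))
E
```

```text
t 68.4 at [407.9 151.6 175.9] jaw 37.02 q6 1.11 open -0.001 F [ 1.2  0.6 -0.6]
SHIFT [0.1309, 0.0186, 0.0387] ROT [0.0, -0.1, -0.3] len 138 ang 0.3
[0.0187,0.0027,0.0055,0.0,-0.0,-0.0,0.0374,0.0053,0.0111,0.0,-0.0,-0.1,0.0561,0.008,0.0166,0.0,-0.1,-0.1,0.0748,0.0106,0.0221,0.0,-0.1,-0.2,0.0935,0.0133,0.0277,0.0,-0.1,-0.2,0.1122,0.0159,0.0332,0.0,-0.1,-0.2,0.1309,0.0186,0.0387,0.0,-0.1,-0.3,0.1309,0.0186,0.0387,0.0,-0.1,-0.3]
```

View pics/b.png

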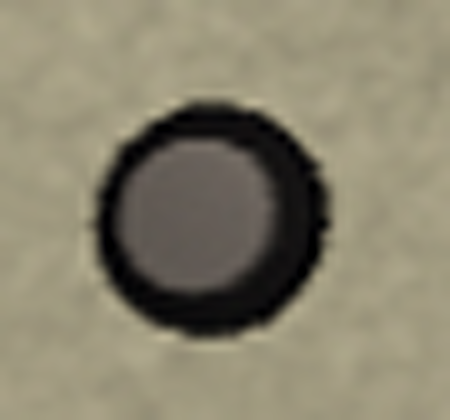

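>>> {"method": "carry_out", "body": {
  "motion": [0.015, 0.004, 0.008, 0, 0, 0, 0.035, 0.008, 0.016, 0, 0, 0, 0.055, 0.012, 0.024, 0, 0, 0, 0.075, 0.016, 0.032, 0, 0, -0.1, 0.095, 0.0186, 0.038, 0, 0, -0.2, 0.11, 0.0186, 0.038, 0, 0, -0.3, 0.12, 0.0186, 0.038, 0, 0, -0.3, 0.12, 0.0186, 0.038, 0, 0, -0.3]
}}

```text
time: 69.5
tool_pos: [0.4254, 0.1894, 0.0546]
ee_rot: [3.0, 1.566, -2.637]
wrist_force: [0.6, 0.9, 0.1]
opening: -0.002
```

```bash
python3 v.py s41.png scene 340 180 460 280 6
```

```text
(no output)
```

View pics/s41.png

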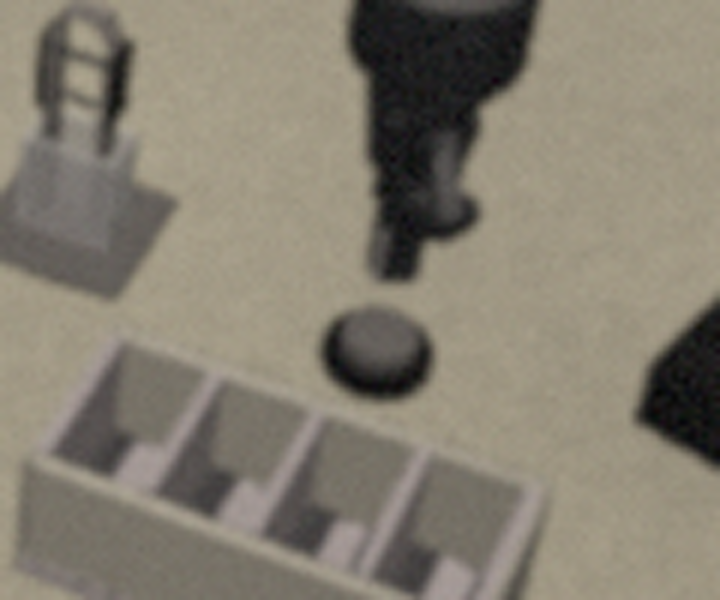

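>>> {"method": "carry_out", "body": {
  "motion": [0.004, 0, 0.001, 0, 0, 0, 0.008, 0, 0.001, 0, 0, 0, 0.012, 0, 0.001, 0, 0, 0, 0.016, 0, 0.001, 0, 0, 0, 0.02, 0, 0.001, 0, 0, 0, 0.023, 0, 0.001, 0, 0, 0, 0.025, 0, 0.001, 0, 0, 0, 0.025, 0, 0.001, 0, 0, 0]
}}

```text
time: 70.55
tool_pos: [0.4265, 0.19, 0.0301]
ee_rot: [3.051, 1.567, -2.586]
wrist_force: [-0.1, -0.1, 0.1]
opening: 0.001
```

>>> {"method": "carry_out", "body": {
  "motion": [0.001, 0, 0, 0, 0, 0, 0.002, 0, 0, 0, 0, 0, 0.003, 0, 0, 0, 0, 0, 0.004, 0, 0, 0, 0, 0, 0.005, 0, 0, 0, 0, 0, 0.006, 0, 0, 0, 0, 0, 0.006, 0, 0, 0, 0, 0, 0.006, 0, 0, 0, 0, 0]
}}

```text
time: 71.55
tool_pos: [0.4265, 0.19, 0.0241]
ee_rot: [3.051, 1.567, -2.586]
wrist_force: [-0.6, 0.3, 0.2]
opening: 0.002
```

>>> {"method": "carry_out", "body": {
  "motion": [0.001, 0, 0, 0, 0, 0, 0.002, 0, 0, 0, 0, 0, 0.003, 0, 0, 0, 0, 0, 0.004, 0, 0, 0, 0, 0, 0.005, 0, 0, 0, 0, 0, 0.006, 0, 0, 0, 0, 0, 0.007, 0, 0, 0, 0, 0, 0.007, 0, 0, 0, 0, 0]
}}

```text
time: 72.55
tool_pos: [0.4266, 0.1901, 0.0172]
ee_rot: [3.07, 1.567, -2.567]
wrist_force: [-0.1, 1.3, 3.0]
opening: 0.001
```

>>> {"method": "carry_out", "body": {
  "motion": [0.001, 0, 0, 0, 0, 0, 0.002, 0, 0, 0, 0, 0, 0.003, 0, 0, 0, 0, 0, 0.004, 0, 0, 0, 0, 0, 0.005, 0, 0, 0, 0, 0, 0.005, 0, 0, 0, 0, 0, 0.005, 0, 0, 0, 0, 0, 0.005, 0, 0, 0, 0, 0]
}}

```text
time: 73.55
tool_pos: [0.4268, 0.1901, 0.0153]
ee_rot: [-2.894, 1.568, -2.248]
wrist_force: [-11.2, -3.4, 42.5]
opening: 0.0
```

>>> {"method": "carry_out", "body": {
  "motion": [-0.01, 0, 0, 0, 0, 0, -0.03, 0, 0, 0, 0, 0, -0.06, 0, 0, 0, 0, 0, -0.09, 0, 0, 0, 0, 0, -0.12, 0, 0, 0, 0, 0, -0.15, 0, 0, 0, 0, 0, -0.16, 0, 0, 0, 0, 0, -0.16, 0, 0, 0, 0, 0]
}}

```text
time: 74.55
tool_pos: [0.4272, 0.1905, 0.1751]
ee_rot: [-2.72, 1.569, -2.074]
wrist_force: [-0.1, -0.0, -0.0]
opening: 0.001
```

```bash
python3 v.py t42.png top 280 130 440 250 5; python3 v.py s42.png scene 150 110 450 320 2; python3 v.py s43.png scene 310 130 460 240 5; python3 -c "
from h import *
print(st()['wrist_force'],st()['tool_pos'])"
```

```text
[-0.27420877  0.19287418 -0.10258847] [0.42616786 0.19017757 0.17395166]
```

View pics/t42.png

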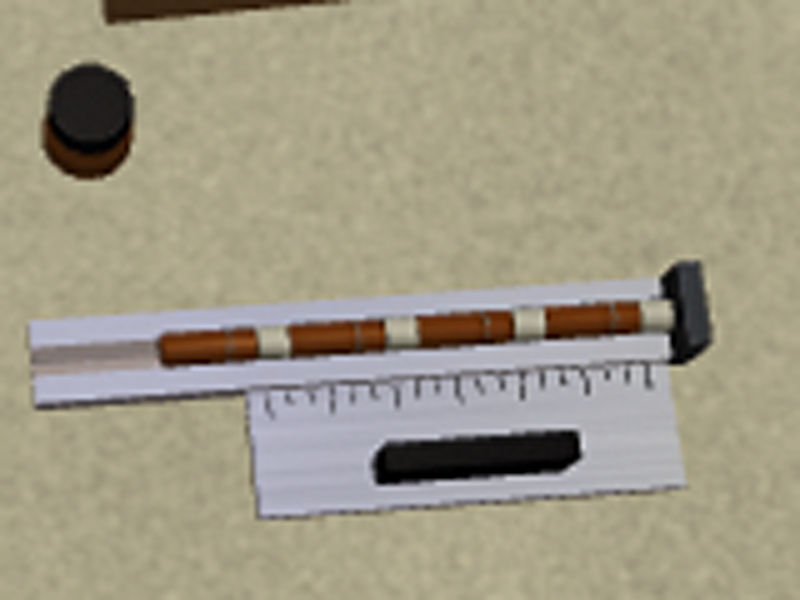

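View pics/s42.png

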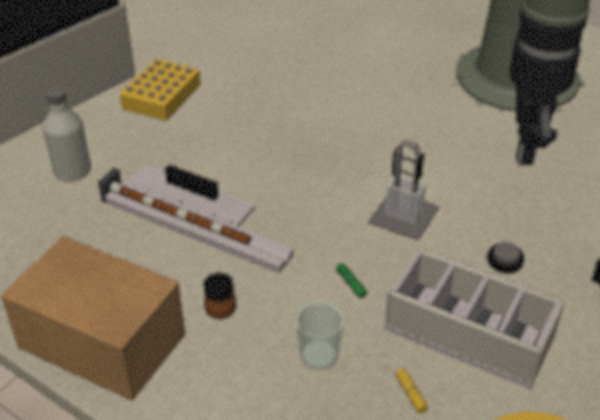

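View pics/s43.png

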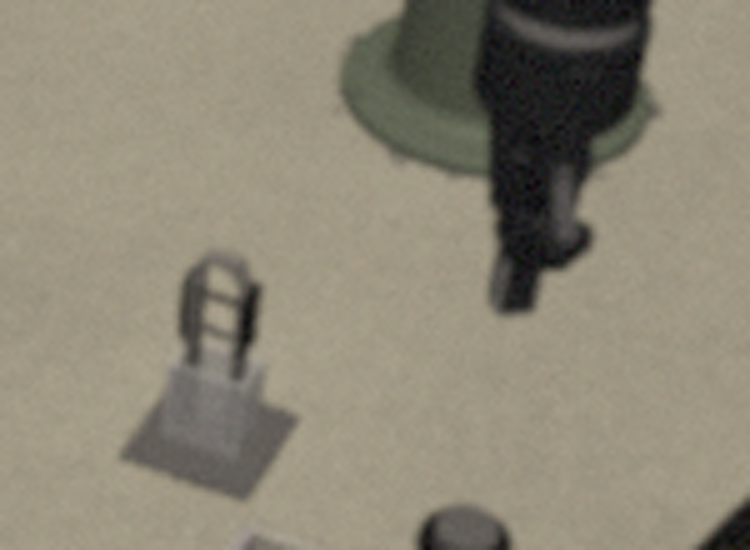

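```bash
python3 - <<'E'
from h import *
plan((.4268,.190,.026),37,7)
E
```

```text
t 74.7 at [426.2 190.2 174. ] jaw 37.02 q6 1.19 open -0.003 F [-0.3  0.2 -0.1]
SHIFT [0.1479, -0.0006, 0.0011] ROT [0.0, -0.3, -0.0] len 148 ang 0.3
[0.0211,-0.0001,0.0002,0.0,-0.0,-0.0,0.0423,-0.0002,0.0003,0.0,-0.1,-0.0,0.0634,-0.0002,0.0005,0.0,-0.1,-0.0,0.0845,-0.0003,0.0006,0.0,-0.1,-0.0,0.1057,-0.0004,0.0008,0.0,-0.2,-0.0,0.1268,-0.0005,0.0009,0.0,-0.2,-0.0,0.1479,-0.0006,0.0011,0.0,-0.3,-0.0,0.1479,-0.0006,0.0011,0.0,-0.3,-0.0]
```

>>> {"method": "carry_out", "body": {
  "motion": [0.02, 0, 0, 0, 0, 0, 0.045, 0, 0, 0, 0, 0, 0.07, 0, 0, 0, 0, 0, 0.095, 0, 0, 0, 0, 0, 0.12, 0, 0, 0, -0.1, 0, 0.14, 0, 0.0005, 0, -0.2, 0, 0.152, 0, 0.001, 0, -0.3, 0, 0.152, 0, 0.001, 0, -0.3, 0]
}}

```text
time: 75.7
tool_pos: [0.4252, 0.19, 0.0209]
ee_rot: [2.531, 1.569, -3.106]
wrist_force: [-2.0, 0.3, 2.5]
opening: -0.003
```

>>> {"method": "carry_out", "body": {
  "motion": [0.001, 0, 0, 0, 0, 0, 0.002, 0, 0, 0, 0, 0, 0.002, 0, 0, 0, 0, 0, 0.002, 0, 0, 0, 0, 0, 0.002, 0, 0, 0, 0, 0, 0.002, 0, 0, 0, 0, 0, 0.002, 0, 0, 0, 0, 0, 0.002, 0, 0, 0, 0, 0]
}}

```text
time: 76.7
tool_pos: [0.4255, 0.1901, 0.019]
ee_rot: [2.441, 1.569, 3.087]
wrist_force: [-0.1, 0.3, 2.4]
opening: -0.003
```

>>> {"method": "carry_out", "body": {
  "motion": [0.001, 0, 0, 0, 0, 0, 0.002, 0, 0, 0, 0, 0, 0.002, 0, 0, 0, 0, 0, 0.002, 0, 0, 0, 0, 0, 0.002, 0, 0, 0, 0, 0, 0.002, 0, 0, 0, 0, 0, 0.002, 0, 0, 0, 0, 0, 0.002, 0, 0, 0, 0, 0]
}}

```text
time: 77.7
tool_pos: [0.4255, 0.1902, 0.017]
ee_rot: [2.443, 1.569, 3.089]
wrist_force: [0.1, -1.5, 2.5]
opening: -0.001
```

>>> {"method": "carry_out", "body": {
  "motion": [0.001, 0, 0, 0, 0, 0, 0.002, 0, 0, 0, 0, 0, 0.0025, 0, 0, 0, 0, 0, 0.0025, 0, 0, 0, 0, 0, 0.0025, 0, 0, 0, 0, 0, 0.0025, 0, 0, 0, 0, 0, 0.0025, 0, 0, 0, 0, 0, 0.0025, 0, 0, 0, 0, 0]
}}

```text
time: 78.7
tool_pos: [0.4256, 0.1902, 0.0157]
ee_rot: [2.379, 1.57, 3.025]
wrist_force: [-4.9, -0.7, 19.1]
opening: -0.002
```

```bash
python3 v.py s44.png scene 370 190 440 260 8; python3 -c "
from h import *
print(st()['wrist_force'],st()['tool_pos'])"
```

```text
[-3.67572169 -1.36913001 19.32306237] [0.42558475 0.19016078 0.01573168]
```

View pics/s44.png

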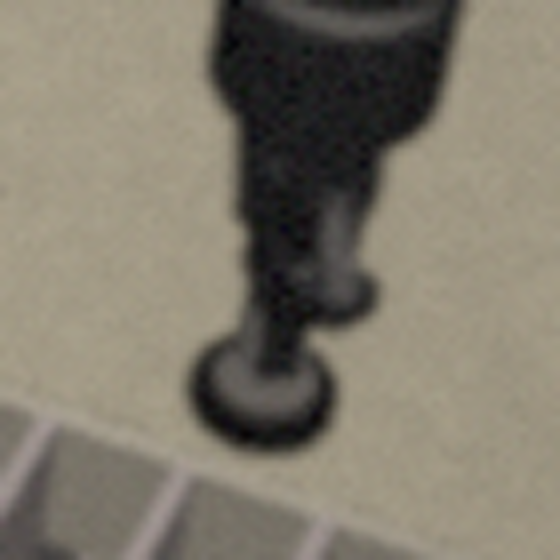

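>>> {"method": "carry_out", "body": {
  "motion": [-0.005, 0, 0, 0, 0, 0, -0.02, 0, 0, 0, 0, 0, -0.05, 0, 0, 0, 0, 0, -0.08, 0, 0, 0, 0, 0, -0.11, 0, 0, 0, 0, 0, -0.14, 0, 0, 0, 0, 0, -0.15, 0, 0, 0, 0, 0, -0.15, 0, 0, 0, 0, 0]
}}

```text
time: 79.75
tool_pos: [0.4258, 0.1902, 0.1655]
ee_rot: [2.237, 1.57, 2.883]
wrist_force: [0.6, -0.1, 0.2]
opening: -0.001
```

```bash
python3 v.py t45.png top 220 130 440 310 3; python3 v.py s45.png scene 150 110 450 320 2
```

```text
(no output)
```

View pics/t45.png

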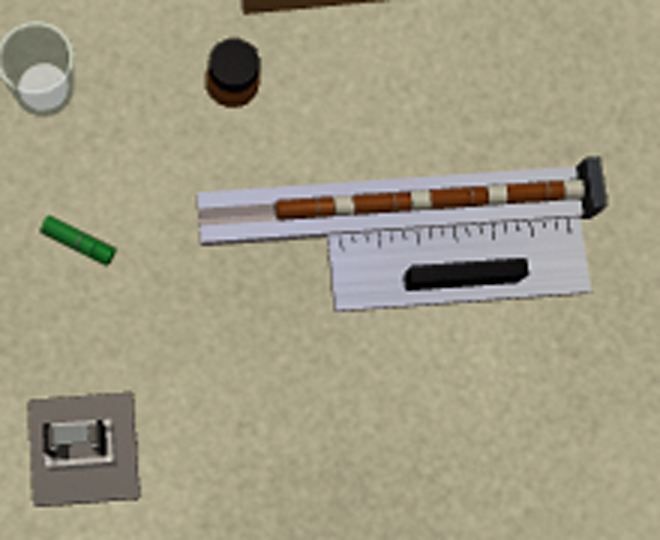

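View pics/s45.png

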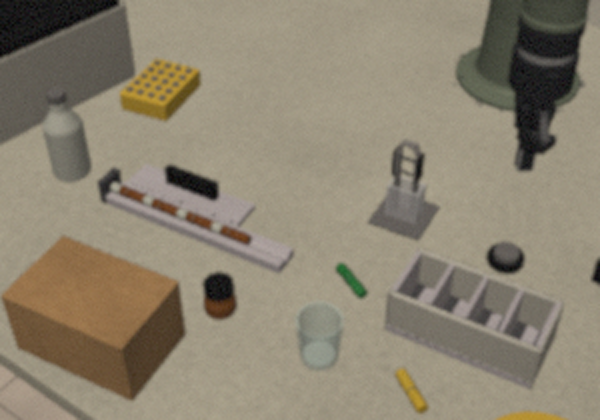

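The last pictures show four tubes in a row against the stop, the straightedge flush and level, the tongs in their stand, and the bottle, beaker and jar untouched. Handing in.

```bash
python3 -c "
from h import *
print(bot.hand_in())"
```

```text
the job is handed in; nothing more can be done
None
```

I handed the job in at about 80 s. All four tubes were moved with the tongs and lie end to end in the groove against the stop. The straightedge is laid along the rail, the camera's button was pressed to its hard stop, and the tongs stand in their stand.

**Last checks**
- **Tubes:** in the top view the tubes repeat about every 60 mm from the stop to the last end, so any gap is under about 0.5 mm.
- **Straightedge:** its corners were within about 1 mm of the ideal place, flush with the rail and level with the stop. It had been knocked aside during the run, so I measured it again before gripping it.
- **Button:** I pressed it twice, because the first press left me unsure the fingers were on the cap. The second press showed at least 5 mm of travel before the hard stop.
- **Bystanders:** the bottle, beaker, jar and the green and yellow look-alikes were not touched.

**What went less well**
- **First button press:** it bottomed out with 42 N at the wrist, through the shut fingertips on the cap. That is above the 40 N limit for the arm or gripper body, though the body itself did not touch anything. The second press was 19 N.
- **Tongs tilt:** the tongs leaned about 5° in the grip from pushing the tubes home. I tilted the gripper to match before putting them back, and they stand upright.

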